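# Clear the map board, sort the tools, clamp the sheet

## Task

The drawing is to stay clamped in the flattening board overnight. First clear the tools off it, sorting them by kind: dusting brushes into the long wooden tray, steel map weights into the steel tray, hand stamps into the square white card box. Only when all of them are put away, turn the three black clamp knobs clockwise fully to their stops, the middle one first and then the two outer ones, and leave the other things on the desk where they are.

Things in the scene. Friction and masses are not known exactly. Their poses are not given: they have to be found in the camera images.
- board: grey flattening board 205 mm deep (x) by 600 mm wide (y), 18 mm thick, fixed to the table, with a paper sheet on it. Origin: centre of its underside. The tools lie on it, in a row along y, about 20 mm on the robot's side of the centre line. An aluminium clamp bar 36 mm wide, 16 mm tall, 540 mm long runs along y at x = +78 mm and carries the three knobs at y = +150, 0 and -150 mm.
- brush_a: flat dusting brush lying down, 130 mm long along its x, up to 36 mm wide and 16 mm thick; pale wooden handle 20 mm wide, 15 mm tall from x = -65 to +12 mm, then a steel ferrule 34 mm wide and the 36 mm wide bristle head at +x (x = +28 to +65 mm). Origin: on the underside, mid-length; z up. About 60 g. Grip the handle across y, e.g. at x = -15 mm. May be absent.
- weight_a: steel map weight, a plain bar 90 mm long (x), 30 mm wide (y), 30 mm tall (z), about 0.45 kg. Origin: centre of the underside. May be absent.
- stamp_a: hand stamp standing on its face: dark wooden base 54 x 36 mm (x, y), 20 mm tall, with an upright round wooden handle of 23 mm diameter on its centre up to z = 74 mm, a ball top to 86 mm (the ball is only for looks). Origin: centre of the underside; z along the handle. About 130 g. Grip the handle near z = 52 mm. May be absent.
- brush_b: flat dusting brush lying down, 130 mm long along its x, up to 36 mm wide and 16 mm thick; pale wooden handle 20 mm wide, 15 mm tall from x = -65 to +12 mm, then a steel ferrule 34 mm wide and the 36 mm wide bristle head at +x (x = +28 to +65 mm). Origin: on the underside, mid-length; z up. About 60 g. Grip the handle across y, e.g. at x = -15 mm. May be absent.
- weight_b: steel map weight, a plain bar 90 mm long (x), 30 mm wide (y), 30 mm tall (z), about 0.45 kg. Origin: centre of the underside. May be absent.
- stamp_b: hand stamp standing on its face: dark wooden base 54 x 36 mm (x, y), 20 mm tall, with an upright round wooden handle of 23 mm diameter on its centre up to z = 74 mm, a ball top to 86 mm (the ball is only for looks). Origin: centre of the underside; z along the handle. About 130 g. Grip the handle near z = 52 mm. May be absent.
- brush_tray: long wooden tray, fixed, open on top: outside 120 (x) by 210 (y) by 36 mm tall, walls and floor 5 mm. Origin: centre of its underside. The three receivers swap places from start to start.
- weight_tray: shallow steel tray, fixed, open on top: outside 120 (x) by 160 (y) by 30 mm tall, walls and floor 4 mm. Origin: centre of its underside.
- stamp_box: square white card box, fixed, open on top: outside 120 by 120 by 50 mm tall, walls and floor 4 mm. Origin: centre of its underside.
- grip_left (a point): centre of the grip of the left (+y) clamp knob, on its turning axis, 70 mm above the table: a black bar grip 60 mm long, 15 mm wide, 28 mm tall (from 14 mm below to 14 mm above this point), on a round hub. It sits on the clamp bar, whose top is 34 mm above the table (36 mm clear below this point, with a steel washer 4 mm high and 34 mm across on it). It turns only and does not sink.
- grip_middle (a point): centre of the grip of the middle clamp knob, on its turning axis, 70 mm above the table: a black bar grip 60 mm long, 15 mm wide, 28 mm tall (from 14 mm below to 14 mm above this point), on a round hub. It sits on the clamp bar, whose top is 34 mm above the table (36 mm clear below this point, with a steel washer 4 mm high and 34 mm across on it). It turns only and does not sink.
- grip_right (a point): centre of the grip of the right (-y) clamp knob, on its turning axis, 70 mm above the table: a black bar grip 60 mm long, 15 mm wide, 28 mm tall (from 14 mm below to 14 mm above this point), on a round hub. It sits on the clamp bar, whose top is 34 mm above the table (36 mm clear below this point, with a steel washer 4 mm high and 34 mm across on it). It turns only and does not sink.
- knob_left (a joint): turn of the left clamp knob, rad: grows as the knob is turned clockwise seen from above, from 0 to the end stop at 2.60; starts between 0 and 0.8. A light metal mark on top shows one end of its bar grip; the marked end points straight away from the robot's side (along the board's +x) at the stop, and at value q it lies (2.60 - q) rad anticlockwise of that. Turns against about 0.06 N m of friction and stays where it is left.
- knob_middle (a joint): turn of the middle clamp knob, rad: grows as the knob is turned clockwise seen from above, from 0 to the end stop at 2.60; starts between 0 and 0.8. A light metal mark on top shows one end of its bar grip; the marked end points straight away from the robot's side (along the board's +x) at the stop, and at value q it lies (2.60 - q) rad anticlockwise of that. Turns against about 0.06 N m of friction and stays where it is left.
- knob_right (a joint): turn of the right clamp knob, rad: grows as the knob is turned clockwise seen from above, from 0 to the end stop at 2.60; starts between 0 and 0.8. A light metal mark on top shows one end of its bar grip; the marked end points straight away from the robot's side (along the board's +x) at the stop, and at value q it lies (2.60 - q) rad anticlockwise of that. Turns against about 0.06 N m of friction and stays where it is left.
- flask: bystander: dark steel flask, upright, 68 mm diameter, 210 mm tall; origin at the centre of its underside. Leave alone.
- pencil_cup: bystander: white cup, 72 mm diameter, 95 mm tall; origin under its centre. Leave alone.
- loupe: bystander: black loupe, 60 mm diameter, 40 mm tall; origin under its centre. Leave alone.
- tape: bystander: tape dispenser 120 x 50 mm, 80 mm tall; origin under its centre. Leave alone.
- glue_jar: bystander: glue jar, 60 mm diameter, 70 mm tall; origin under its centre. Leave alone.
- ink_pad: bystander: flat dark ink pad 70 x 110 x 18 mm; origin under its centre. Leave alone.
- eraser: bystander: white eraser 24 x 50 x 14 mm lying between the board and the receivers; origin under its centre. Leave alone.

How it is judged:
By the outcome, as a careful person would: the job done as asked, in the order asked, and still so for the second after the job is handed in, with the robot touching nothing.
Of brush_a, weight_a, stamp_a, brush_b, weight_b, stamp_b only 4 to 6 are there at a start; the rules pass over those that are not, and their reading is None.
At some moment in a run one of brush_a, weight_a, stamp_a, brush_b, weight_b, stamp_b may be knocked a few centimetres aside while the robot is not near it.
Once in a run the grip may slacken for a moment while it holds something.
It also fails if it takes over 210 s, if anything falls off the work surface, if the arm or the gripper's body presses on something with over 40 N, if the wrist force passes 120 N, or if a joint passes its speed limit or range.

## Robot

A 6-joint arm with a two-finger parallel gripper is mounted at the origin on the work surface. World frame = base frame: x ahead of the robot, y to its left, z up, the work surface at z = 0. Lengths are in m, angles in degrees, forces in N, time in s.
With the tool pointing down it reaches from about 0.3 to 0.75 m from the base axis. Payload 8.5 kg.
Tool frame: the origin (TCP) lies between the finger pads; the fingertips stand ahead of it and the grasp point (between the pads) lies 8 mm behind it (env.tcp_to_tips is the z of the fingertips in the tool frame, in m); z points along the fingers, x is the direction in which the jaws open and shut, and the axes are right-handed (so a half turn about z gives the same grasp; the last joint's range is limited). The gripper opens to 85 mm and grips with 20 to 120 N. Pads are 22 mm wide; open, the fingers measure 114 mm over their backs; the gripper's body (76 mm by 85 mm) begins 54 mm behind the grasp point. The pads swing forward as they close: fully open they stand 13 mm farther back than shut.
Start: joints at [-82.409, 21.807, 74.336, -0, 83.858, -12.336], TCP at [0.187, -0.517, 0.242] pointing down, gripper open.
Joint ranges: [-178.18, 178.18], [-50.72, 133.34], [12.68, 142.11], [-81.47, 261.47], [9.98, 163.14], [-165.26, 165.26]. Speed limits (degrees/s): [136.94, 136.94, 180, 180, 180, 180].

## Interface

Orientations are given as a 3x3 rotation matrix whose columns are the frame's x, y, z axes.
In Python, from rig import observe, viewer, env gives the robot as it stands.
- The arm moves only by the tool jog_arm, never from a script. Its arguments are lists of equal length, an entry for each row: "dr": the turn, a rotation vector about the tool's x, y, z in rad, a list of three; "slide": the shift along the tool's x, y, z in m, a list of three; "gripper": the opening, from -1 (shut) to 1 (fully open), so that 0 is half open. In form: {"dr": [[rx, ry, rz], ...], "slide": [[dx, dy, dz], ...], "gripper": [gripper, ...]}. A call has exactly 10 rows; each row shifts and turns the commanded pose from where the row before left it, along the tool's axes as they then stand; what a row does not reach is not made up. A row lasts 1/10 s, in which the tool goes at most 50 mm and 8.59 degrees, less where a joint would pass 70% of its speed; a pose out of reach is approached as far as the arm can. A call is refused whole if a number of a shift passes 0.05 or a number of a turn 0.15, either way. A call with a gripper value outside its range is refused whole. The fingers move at their own pace and stop on an object; "force" is the grip in N (left out, the last holds). Time passes only in rows, so rows that do not move let the fingers close, or fill a call up. It gives the time, the measured TCP pose, the force and the opening at its end, in the units of the state.
- observe(): the state, without advancing time (a new reading comes with each control period).
- viewer.get_image(name): name is "side" or "top"; returns a dict with "pixels" (480x640x3 uint8, blue, green, red), "camera_matrix" (3x3 intrinsics, pixels), "dist_coeffs" ([k1, k2, p1, p2, k3] as OpenCV has them; the pictures are not rectified), "R" (3x3) and "t" (3): a world point X has camera coordinates R X + t. Camera axes: x right, y down, z forward; pixel columns grow to the right and rows downward; lengths in m; the calibration is good to about 2 mm. A picture is of the moment at which its call begins. There is no depth.
- env.close_job(): hands the job in, once; it reports no verdict.
The state is a dict: "time_s": time; "q": joint angles; "qvel": joint speeds; "joint_efforts": joint torques, N m; "position": TCP position; "tool_rot": TCP orientation; "ft_force": force on the tool from outside, world axes, zero at the start; "wrist_torque": the same for the moment, N m; "grip_width": finger opening in m.
Only numpy, scipy, OpenCV 4.12 (cv2) and the standard library are available. Lean on these libraries where they do the work, as an engineer would, in place of code of your own. Each camera call takes 0.05 s, during which the arm holds its last target.

## Working session

There is one attempt and no reset: what is moved stays moved. The work goes in short steps, Python scripts to look and compute and a tool call to move; the robot and the scene stay as the last step left them, time stands still between calls to the robot, and variables do not carry over. Pictures are saved under pics/ and viewed, and the job is handed in when it is done.

Besides the shell and the picture viewer there is one more tool, called after "Emit:" as name(argument=value, ...) on one line, values as JSON. jog_arm: Moves the arm, as the interface text tells. Its arguments: {"type":"object","properties":{"dr":{"type":"array","items":{"type":"array","items":{"type":"number"}}},"slide":{"type":"array","items":{"type":"array","items":{"type":"number"}}},"gripper":{"type":"array","items":{"type":"number"}},"force":{"type":"number"}},"required":["dr","slide","gripper"]}

```bash
mkdir -p pics; ls
python3 - <<'E'
from rig import observe, viewer, env
import cv2,numpy as np
s=observe();print(s);print(env.tcp_to_tips)
for n in("side","top"):
    d=viewer.get_image(n);cv2.imwrite(f"pics/{n}0.png",d["pixels"])
    print(n,d["camera_matrix"],d["dist_coeffs"],d["R"],d["t"])
E
```

```text
pics
{'time_s': 0.0, 'q': array([-8.24074168e+01,  2.18397646e+01,  7.43852434e+01,  3.29976901e-04,
        8.38591768e+01, -1.23356752e+01]), 'qvel': array([-0.04574796,  0.02084081,  0.02326901,  0.04746643, -0.00531034,
       -0.01117631]), 'joint_efforts': array([ 1.88541198e-03, -4.48453474e+01, -2.31274670e+01, -7.48311459e-05,
        4.78573405e-03,  1.69902449e-06]), 'position': array([ 0.18742514, -0.51677512,  0.24172038]), 'tool_rot': array([[ 3.40842542e-01, -9.40120378e-01, -1.88459898e-04],
       [-9.40119303e-01, -3.40842445e-01,  1.45717508e-03],
       [-1.43415512e-03, -3.19492469e-04, -9.99998921e-01]]), 'ft_force': array([-0.00092957,  0.3887244 ,  0.26898952]), 'wrist_torque': array([0.0245808 , 0.04590792, 0.02798497]), 'grip_width': 0.08525941018926333}
0.011
side [[554.74893278   0.         320.42589296]
 [  0.         554.74893278 239.45970198]
 [  0.           0.           1.        ]] [-0.12087517  0.          0.          0.          0.        ] [[-0.88505846 -0.46538209  0.00954125]
 [-0.28178414  0.51935366 -0.80676482]
 [ 0.37049862 -0.7167226  -0.59079564]] [0.45917042 0.2143833  1.14115899]
top [[465.6992968    0.         318.54688192]
 [  0.         465.6992968  237.17478681]
 [  0.           0.           1.        ]] [-0.06503272  0.          0.          0.          0.        ] [[-0.1186855  -0.99291623  0.00557813]
 [-0.97238761  0.11509112 -0.20301814]
 [ 0.20093801 -0.02951941 -0.97915909]] [0.04502804 0.53151657 1.16957694]
```

View pics/top0.png

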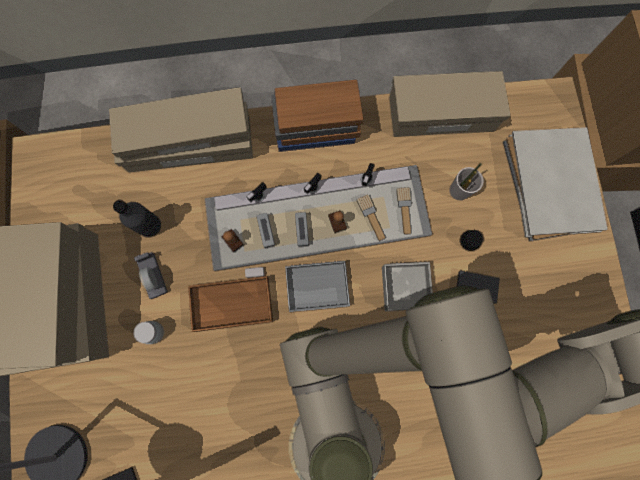

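View pics/side0.png

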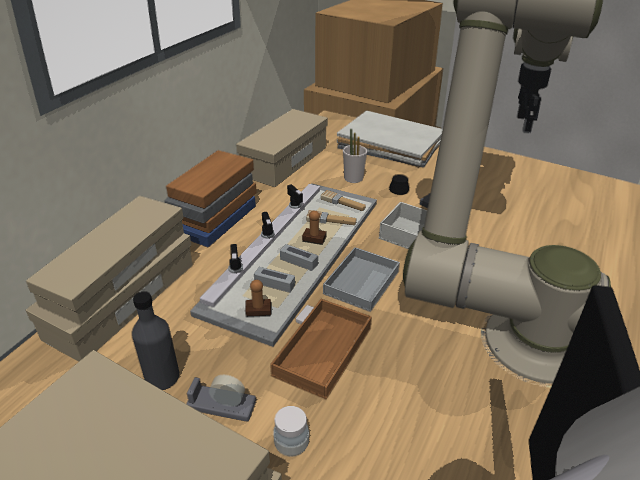

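All six tools are there: in the top view, from left to right, a stamp (232,240), weights (265,229) and (302,229), a stamp (338,221), and brushes (371,218) and (404,210). The brush tray is at (231,303), the steel tray at (318,286), the card box at (408,286). I'll zoom in.

```bash
cat > h.py <<'E'
import cv2,numpy as np
from rig import observe, viewer, env
def cam(n):
    d=viewer.get_image(n);return d
def ray(d,uv,z):
    K=np.array(d["camera_matrix"]);D=np.array(d["dist_coeffs"]);R=np.array(d["R"]);t=np.array(d["t"])
    p=cv2.undistortPoints(np.array(uv,float).reshape(-1,1,2),K,D).reshape(-1,2)
    C=-R.T@t; out=[]
    z=np.broadcast_to(z,(len(p),))
    for q,zz in zip(p,z):
        v=R.T@np.array([q[0],q[1],1]); out.append(C+v*(zz-C[2])/v[2])
    return np.array(out)
def proj(d,X):
    R=np.array(d["R"]);t=np.array(d["t"])
    return cv2.projectPoints(np.array(X,float).reshape(-1,1,3),cv2.Rodrigues(R)[0],t,np.array(d["camera_matrix"]),np.array(d["dist_coeffs"]))[0].reshape(-1,2)
def crop(d,x0,y0,x1,y1,f,name,pts=None):
    im=cv2.resize(d["pixels"][y0:y1,x0:x1],None,fx=f,fy=f,interpolation=cv2.INTER_CUBIC)
    if pts is not None:
        for p in pts:
            for q in [p]:
                cv2.circle(im,(int((q[0]+.5-x0)*f),int((q[1]+.5-y0)*f)),2,(0,0,255),-1)
    cv2.imwrite("pics/"+name,im)
E
python3 - <<'E'
from h import *
d=cam("top");crop(d,200,155,440,275,3.3,"topc.png".replace("topc","tc1"));crop(d,180,255,440,335,3,"tc2.png")
# board corners guess
print(ray(d,[(208,198),(413,168),(430,236),(216,269)],.018).round(4))
E
```

```text
[[ 0.6863  0.2711  0.018 ]
 [ 0.7065 -0.3063  0.018 ]
 [ 0.5081 -0.321   0.018 ]
 [ 0.4865  0.2637  0.018 ]]
```

View pics/tc1.png

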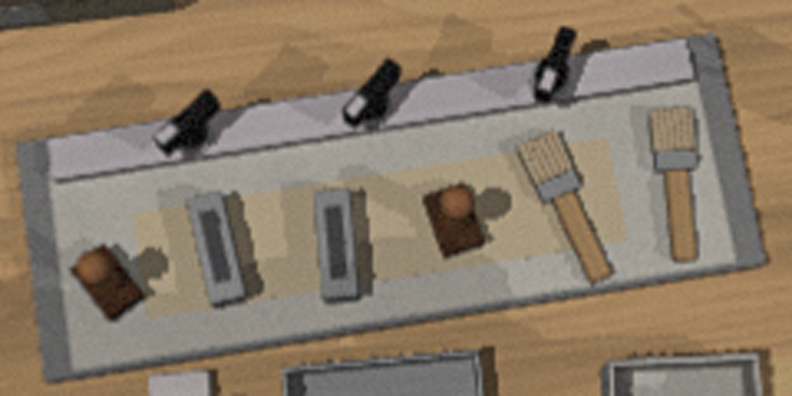

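View pics/tc2.png

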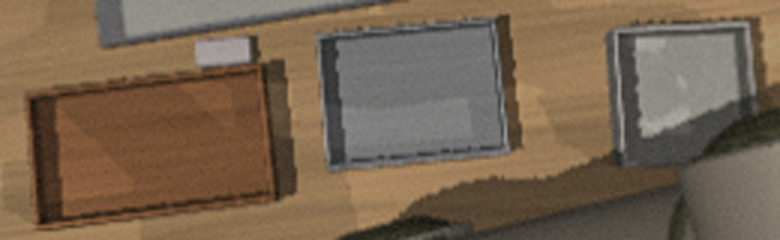

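```bash
python3 - <<'E'
from h import *
d=cam("top"); R=np.array(d["R"]);print("C",-R.T@np.array(d["t"]))
def c1(l): return [(x/3.3-.5+200,y/3.3-.5+155) for x,y in l]
def c2(l): return [(x/3-.5+180,y/3-.5+255) for x,y in l]
P=lambda n,pts,z:print(n,ray(d,pts,z).round(4)[:,:2].tolist())
P("board",c1([(20,143),(715,37),(765,258),(47,372)]),.018)
P("knobL mark/other",c1([(165,138),(210,97)]),.084)
P("knobM",c1([(354,110),(392,65)]),.084)
P("knobR",c1([(546,95),(568,32)]),.084)
P("st1 ball",c1([(96,263)]),.093);P("st1 base",c1([(72,272),(108,247),(145,297),(115,320)]),.038)
P("st2 ball",c1([(457,203)]),.093);P("st2 base",c1([(425,197),(468,184),(486,241),(446,257)]),.038)
P("w1",c1([(188,198),(225,192),(244,298),(212,306)]),.048)
P("w2",c1([(316,191),(353,189),(358,298),(322,301)]),.048)
P("b1 tip/ferr/end",c1([(540,143),(560,188),(600,275)]),.033)
P("b2",c1([(673,108),(677,160),(684,260)]),.033)
P("btray",c2([(25,97),(262,66),(276,196),(38,227)]),.036)
P("wtray",c2([(317,34),(494,20),(510,150),(328,168)]),.030)
P("box",c2([(608,31),(750,22),(620,164)]),.050)
P("eraser",c2([(194,42),(250,38),(252,64),(198,67)]),.014)
E
python3 - <<'E'
import sys;sys.path.insert(0,'.')
from h import *
d=cam("side");crop(d,180,165,400,345,3.3,"sc1.png");crop(d,260,190,430,400,2.8,"sc2.png")
E
```

```text
C [0.28717185 0.01806146 1.25285822]
board [[0.6876, 0.2779], [0.7122, -0.3163], [0.5169, -0.3261], [0.492, 0.2694]]
knobL mark/other [[0.6565, 0.1491], [0.6862, 0.1105]]
knobM [[0.6619, -0.0022], [0.6957, -0.0367]]
knobR [[0.6565, -0.1557], [0.7072, -0.1808]]
st1 ball [[0.5599, 0.21]]
st1 base [[0.5677, 0.2391], [0.5849, 0.2084], [0.5402, 0.182], [0.5243, 0.2076]]
st2 ball [[0.5744, -0.0731]]
st2 base [[0.5961, -0.0521], [0.6029, -0.0884], [0.5538, -0.0967], [0.5444, -0.0628]]
w1 [[0.6153, 0.139], [0.6168, 0.1088], [0.528, 0.1021], [0.5246, 0.1281]]
w2 [[0.6089, 0.0355], [0.6071, 0.0056], [0.5173, 0.0118], [0.5183, 0.0406]]
b1 tip/ferr/end [[0.632, -0.1525], [0.592, -0.1635], [0.5159, -0.1855]]
b2 [[0.6492, -0.2669], [0.6044, -0.2632], [0.5202, -0.2556]]
btray [[0.4451, 0.3375], [0.4482, 0.1287], [0.335, 0.1277], [0.3321, 0.3339]]
wtray [[0.4715, 0.0782], [0.4655, -0.0786], [0.3505, -0.0777], [0.3538, 0.0811]]
box [[0.4412, -0.1744], [0.4342, -0.2994], [0.3263, -0.1681]]
eraser [[0.4797, 0.189], [0.4774, 0.1389], [0.4539, 0.1393], [0.4569, 0.1875]]
```

View pics/sc1.png

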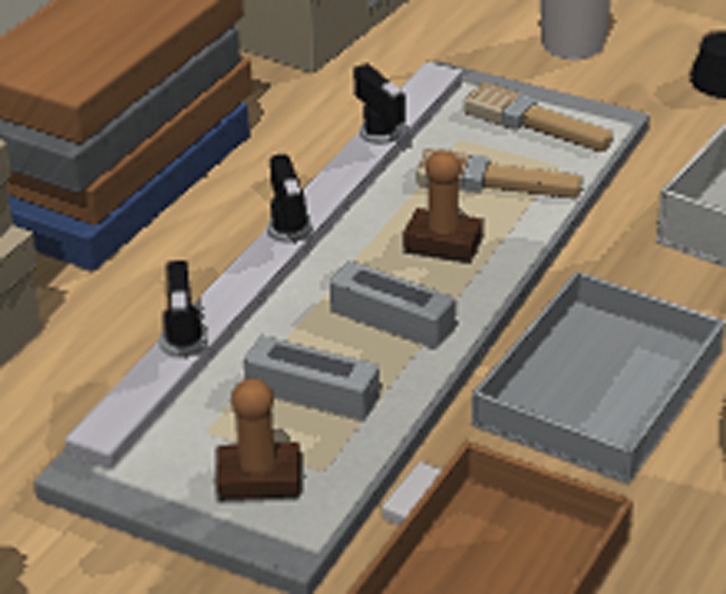

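```bash
cat >> h.py <<'E'
def state():
    s=observe();R=s["tool_rot"];yaw=np.degrees(np.arctan2(R[1,0],R[0,0]))
    return s,np.array(s["position"]),yaw
def plan(yaw,*wps):
    """rotate to yaw first, then waypoints world xyz (or None comps)"""
    s,p,y0=state();R=s["tool_rot"]
    print("t %.1f pos %s yaw %.2f grip %.4f F %s tilt %s q6 %.0f"%(s["time_s"],p.round(4),y0,s["grip_width"],s["ft_force"].round(1),R[:2,2].round(4),s["q"][5]))
    dz=-np.radians(yaw-y0); print("  drz total %.4f"%dz)
    a=np.radians(yaw)
    for w in wps:
        w=np.array([p[i] if w[i] is None else w[i] for i in range(3)]);d=w-p
        sl=np.array([np.cos(a)*d[0]+np.sin(a)*d[1],np.sin(a)*d[0]-np.cos(a)*d[1],-d[2]])
        print("  ->",w.round(4),"slide total",sl.round(4)," /5:",(sl/5).round(4)," /10:",(sl/10).round(4));p=w
E
python3 - <<'E'
from h import *
plan(-95,(.57,-.26,.2),(.57,-.26,.09),(.57,-.26,.031))
# overlays
d=cam("top")
th=np.radians(2.4);c=np.array([.602,-.024])
def tf(c,yaw,pts):
    a=np.radians(yaw);return [(c[0]+np.cos(a)*x-np.sin(a)*y,c[1]+np.sin(a)*x+np.cos(a)*y,z) for x,y,z in pts]
def rect(lx,ly,z): return [(sx*lx/2,sy*ly/2,z) for sx in(-1,1) for sy in(-1,1)]
L=[]
L+=tf(c,2.4,rect(.205,.6,.018)+[(.078,y,.084) for y in(-.15,0,.15)])
L+=tf((.571,.1195),5.7,rect(.09,.03,.048))+tf((.563,.023),-3.6,rect(.09,.03,.048))
L+=tf((.554,.209),33,rect(.054,.036,.038)+[(0,0,.104)])+tf((.574,-.075),10.6,rect(.054,.036,.038)+[(0,0,.104)])
L+=tf((.574,-.169),15.9,[(.065,0,.034),(-.065,0,.033),(-.015,0,.033)])+tf((.5847,-.261),-5,[(.065,0,.034),(-.065,0,.033),(-.015,0,.033)])
L+=tf((.39,.232),.9,rect(.12,.21,.036))+tf((.410,.0005),-1.7,rect(.12,.16,.03))+tf((.380,-.233),-3,rect(.12,.12,.05))
crop(d,185,160,440,340,3.1,"ov1.png",proj(d,L))
d=cam("side");crop(d,180,165,440,405,2.5,"ov2.png",proj(d,L))
E
```

```text
t 0.2 pos [ 0.1874 -0.5169  0.242 ] yaw -70.07 grip 0.0853 F [-0.   0.3  0.1] tilt [-0.0001  0.0006] q6 -12
  drz total 0.4351
  -> [ 0.57 -0.26  0.2 ] slide total [-0.2893 -0.3587  0.042 ]  /5: [-0.0579 -0.0717  0.0084]  /10: [-0.0289 -0.0359  0.0042]
  -> [ 0.57 -0.26  0.09] slide total [-0.    0.    0.11]  /5: [-0.     0.     0.022]  /10: [-0.     0.     0.011]
  -> [ 0.57  -0.26   0.031] slide total [-0.     0.     0.059]  /5: [-0.      0.      0.0118]  /10: [-0.      0.      0.0059]
```

View pics/ov1.png

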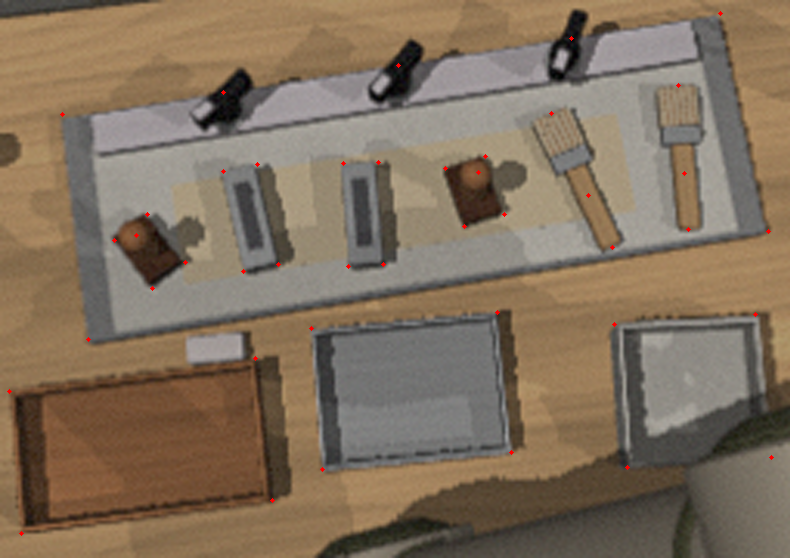

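View pics/ov2.png

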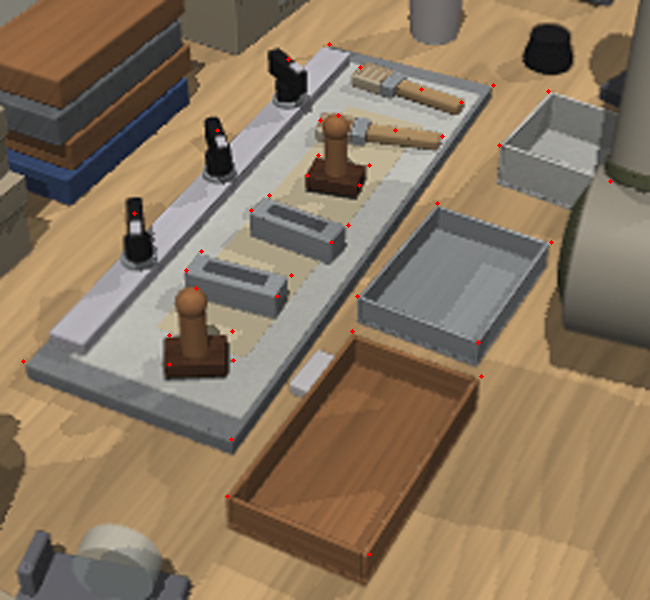

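Emit:
jog_arm(dr=[[0,0,0.145],[0,0,0.145],[0,0,0.145],[0,0,0],[0,0,0],[0,0,0],[0,0,0],[0,0,0],[0,0,0],[0,0,0]], slide=[[0,0,0],[0,0,0],[0,0,0],[-0.029,-0.036,0.004],[-0.029,-0.036,0.004],[-0.029,-0.036,0.004],[-0.029,-0.036,0.004],[-0.029,-0.036,0.004],[-0.029,-0.036,0.004],[-0.029,-0.036,0.004]], gripper=[0.3,0.3,0.3,0.3,0.3,0.3,0.3,0.3,0.3,0.3], force=60)

```text
time_s: 1.35
position: [0.4576, -0.3354, 0.2143]
tool_rot: [[-0.087, -0.996, 0.0], [-0.996, 0.087, -0.0], [0.0, -0.0, -1.0]]
ft_force: [0.2, -0.7, 1.1]
grip_width: 0.0553
```

Emit:
jog_arm(dr=[[0,0,0],[0,0,0],[0,0,0],[0,0,0],[0,0,0],[0,0,0],[0,0,0],[0,0,0],[0,0,0],[0,0,0]], slide=[[-0.029,-0.036,0.004],[-0.029,-0.036,0.004],[-0.029,-0.036,0.004],[0,0,0.02],[0,0,0.02],[0,0,0.02],[0,0,0.02],[0,0,0.02],[0,0,0],[0,0,0]], gripper=[0.3,0.3,0.3,0.3,0.3,0.3,0.3,0.3,0.3,0.3])

```text
time_s: 2.35
position: [0.5715, -0.2596, 0.1028]
tool_rot: [[-0.087, -0.996, 0.0], [-0.996, 0.087, -0.0], [0.0, -0.0, -1.0]]
ft_force: [0.3, 0.1, -0.4]
grip_width: 0.0556
```

Run:
```python
from h import *
plan(-95,(.57,-.26,None),(.57,-.26,.031))
d=cam("top");crop(d,300,150,500,300,4,"a1.png")
d=cam("side");crop(d,270,150,470,300,4,"a2.png")
```

```text
t 2.4 pos [ 0.5715 -0.2596  0.1028] yaw -95.00 grip 0.0556 F [ 0.3  0.1 -0.4] tilt [ 0.0001 -0.0001] q6 60
  drz total 0.0001
  -> [ 0.57   -0.26    0.1028] slide total [ 0.0005  0.0015 -0.    ]  /5: [ 0.0001  0.0003 -0.    ]  /10: [ 0.0001  0.0001 -0.    ]
  -> [ 0.57  -0.26   0.031] slide total [-0.      0.      0.0718]  /5: [-0.      0.      0.0144]  /10: [-0.      0.      0.0072]
```

View pics/a1.png

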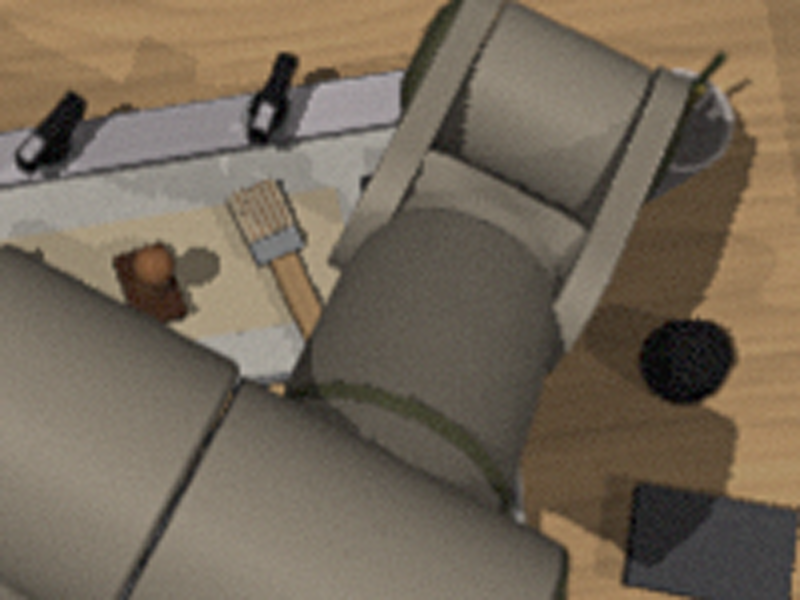

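View pics/a2.png

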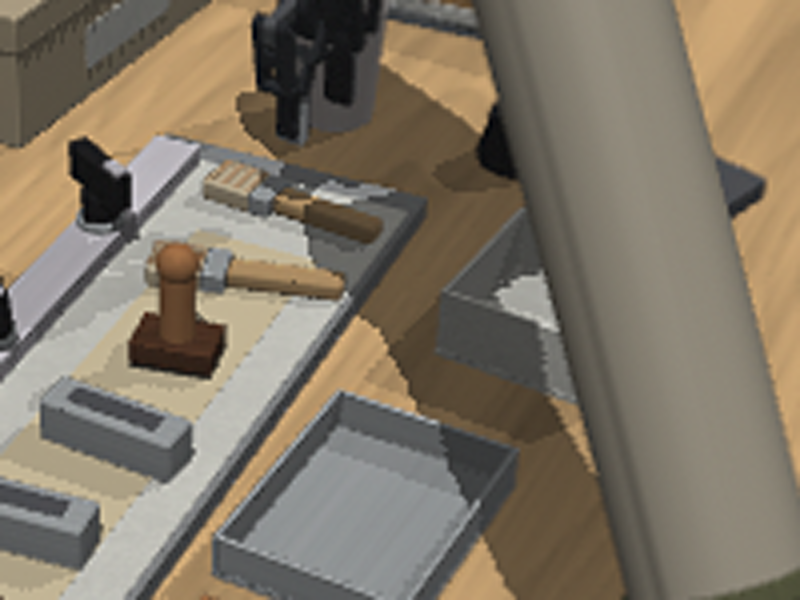

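The gripper stands above the right brush's handle (side view, fingers at (290,130) in the crop), with nothing in the way. I'm going down and closing.

Emit:
jog_arm(dr=[[0,0,0],[0,0,0],[0,0,0],[0,0,0],[0,0,0],[0,0,0],[0,0,0],[0,0,0],[0,0,0],[0,0,0]], slide=[[0,0.001,0.018],[0,0,0.018],[0,0,0.018],[0,0,0.012],[0,0,0.005],[0,0,0],[0,0,0],[0,0,0],[0,0,0],[0,0,0]], gripper=[0.3,0.3,0.3,0.3,0.3,0.3,-1,-1,-1,-1])

```text
time_s: 3.45
position: [0.5708, -0.2597, 0.0324]
tool_rot: [[-0.087, -0.996, 0.001], [-0.996, 0.087, -0.001], [0.001, -0.002, -1.0]]
ft_force: [-0.9, 0.6, 6.1]
grip_width: 0.0184
```

Emit:
jog_arm(dr=[[0,0,0],[0,0,0],[0,0,0],[0,0,0],[0,0,0],[0,0,0],[0,0,0],[0,0,0],[0,0,0],[0,0,0]], slide=[[0,0,0],[0,0,0],[0,0,-0.02],[0,0,-0.03],[0,0,-0.04],[0,0,-0.04],[0,0,-0.02],[0,0,0],[0,0,0],[0,0,0]], gripper=[-1,-1,-1,-1,-1,-1,-1,-1,-1,-1])

```text
time_s: 4.45
position: [0.5698, -0.2591, 0.1794]
tool_rot: [[-0.087, -0.996, -0.003], [-0.996, 0.087, 0.002], [-0.002, 0.003, -1.0]]
ft_force: [0.4, 0.4, -0.6]
grip_width: 0.018
```

Run:
```python
from h import *
plan(0,(.412,.215,None),(.412,.215,.06),(.412,.215,.0205))
d=cam("side");crop(d,270,130,470,280,4,"a3.png")
```

```text
t 4.5 pos [ 0.5698 -0.2591  0.1794] yaw -95.00 grip 0.0180 F [ 0.4  0.4 -0.6] tilt [-0.0027  0.0019] q6 60
  drz total -1.6580
  -> [0.412  0.215  0.1794] slide total [-0.1578 -0.4741 -0.    ]  /5: [-0.0316 -0.0948 -0.    ]  /10: [-0.0158 -0.0474 -0.    ]
  -> [0.412 0.215 0.06 ] slide total [0.     0.     0.1194]  /5: [0.     0.     0.0239]  /10: [0.     0.     0.0119]
  -> [0.412  0.215  0.0205] slide total [0.     0.     0.0395]  /5: [0.     0.     0.0079]  /10: [0.     0.     0.0039]
```

View pics/a3.png

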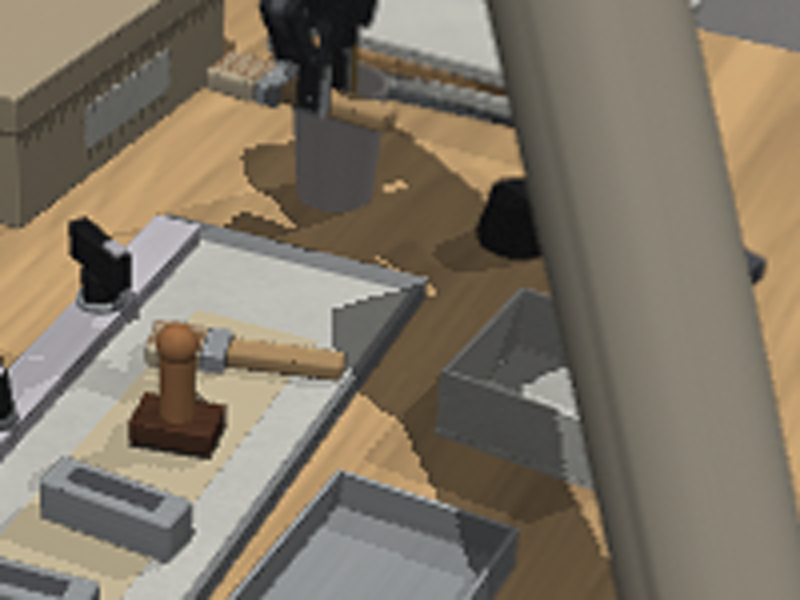

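The brush is held (18 mm opening) and clear of the board. Now I turn it and carry it to the wooden tray.

Emit:
jog_arm(dr=[[0,0,-0.138],[0,0,-0.138],[0,0,-0.138],[0,0,-0.138],[0,0,-0.138],[0,0,-0.138],[0,0,-0.138],[0,0,-0.138],[0,0,-0.138],[0,0,-0.138]], slide=[[0,0,0],[0,0,0],[0,0,0],[0,0,0],[0,0,0],[0,0,0],[0,0,0],[0,0,0],[0,0,0],[0,0,0]], gripper=[-1,-1,-1,-1,-1,-1,-1,-1,-1,-1])

```text
time_s: 5.5
position: [0.57, -0.2593, 0.1799]
tool_rot: [[0.963, -0.269, -0.002], [-0.269, -0.963, 0.001], [-0.002, -0.001, -1.0]]
ft_force: [-0.4, 0.1, -1.3]
grip_width: 0.0181
```

Emit:
jog_arm(dr=[[0,0,-0.138],[0,0,-0.138],[0,0,0],[0,0,0],[0,0,0],[0,0,0],[0,0,0],[0,0,0],[0,0,0],[0,0,0]], slide=[[0,0,0],[0,0,0],[-0.013,-0.039,0],[-0.013,-0.039,0],[-0.013,-0.039,0],[-0.013,-0.039,0],[-0.013,-0.039,0],[-0.013,-0.039,0],[-0.013,-0.039,0],[-0.013,-0.039,0]], gripper=[-1,-1,-1,-1,-1,-1,-1,-1,-1,-1])

```text
time_s: 6.5
position: [0.4659, 0.0542, 0.1805]
tool_rot: [[1.0, -0.002, -0.002], [-0.002, -1.0, 0.0], [-0.002, -0.0, -1.0]]
ft_force: [1.1, -0.2, -0.7]
grip_width: 0.0185
```

Emit:
jog_arm(dr=[[0,0,0],[0,0,0],[0,0,0],[0,0,0],[0,0,0],[0,0,0],[0,0,0],[0,0,0],[0,0,0],[0,0,0]], slide=[[-0.013,-0.039,0],[-0.013,-0.039,0],[-0.014,-0.042,0],[-0.014,-0.042,0],[0,0,0.02],[0,0,0.03],[0,0,0.03],[0,0,0.02],[0,0,0],[0,0,0]], gripper=[-1,-1,-1,-1,-1,-1,-1,-1,-1,-1])

```text
time_s: 7.5
position: [0.4133, 0.2149, 0.0813]
tool_rot: [[1.0, -0.002, -0.001], [-0.002, -1.0, -0.0], [-0.001, 0.0, -1.0]]
ft_force: [0.0, -0.5, 0.1]
grip_width: 0.0187
```

Run:
```python
from h import *
plan(0,(.412,.217,None),(.412,.217,.0225))
d=cam("side");crop(d,200,200,460,395,3,"a4.png")
```

```text
t 7.5 pos [0.4133 0.2149 0.0813] yaw -0.12 grip 0.0187 F [ 0.  -0.5  0.1] tilt [-0.0009 -0.0002] q6 13
  drz total -0.0021
  -> [0.412  0.217  0.0813] slide total [-0.0013 -0.0021 -0.    ]  /5: [-0.0003 -0.0004 -0.    ]  /10: [-0.0001 -0.0002 -0.    ]
  -> [0.412  0.217  0.0225] slide total [0.     0.     0.0588]  /5: [0.     0.     0.0118]  /10: [0.     0.     0.0059]
```

View pics/a4.png

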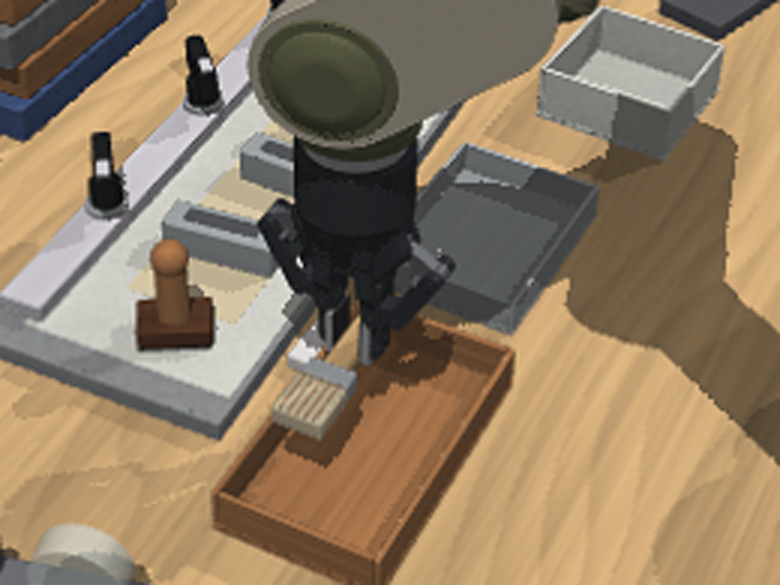

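Emit:
jog_arm(dr=[[0,0,0],[0,0,0],[0,0,0],[0,0,0],[0,0,0],[0,0,0],[0,0,0],[0,0,0],[0,0,0],[0,0,0]], slide=[[-0.003,-0.002,0.02],[0,0,0.02],[0,0,0.01],[0,0,0.008],[0,0,0],[0,0,0],[0,0,0],[0,0,0],[0,0,-0.02],[0,0,-0.03]], gripper=[-1,-1,-1,-1,-1,-0.35,-0.35,-0.35,-0.35,-0.35])

```text
time_s: 8.55
position: [0.4096, 0.2167, 0.0733]
tool_rot: [[1.0, -0.002, -0.003], [-0.002, -1.0, -0.001], [-0.003, 0.001, -1.0]]
ft_force: [0.3, 0.3, -0.3]
grip_width: 0.0277
```

Emit:
jog_arm(dr=[[0,0,0],[0,0,0],[0,0,0],[0,0,0.12],[0,0,0.12],[0,0,0.12],[0,0,0.12],[0,0,0.12],[0,0,0.12],[0,0,0.12]], slide=[[0,0,-0.03],[0,0,-0.04],[0,0,-0.04],[0,0,0],[0,0,0],[0,0,0],[0,0,0],[0,0,0],[0,0,0],[0,0,0]], gripper=[-0.35,0.2,0.2,0.2,0.2,0.2,0.2,0.2,0.2,0.2])

```text
time_s: 9.55
position: [0.4102, 0.2169, 0.1836]
tool_rot: [[0.662, -0.749, 0.0], [-0.749, -0.662, 0.0], [0.0, -0.0, -1.0]]
ft_force: [0.7, 0.7, 0.3]
grip_width: 0.051
```

Run:
```python
from h import *
g=np.array([.574,-.169])-.015*np.array([np.cos(.2775),np.sin(.2775)]);print(g)
plan(-74.1,(*g,None),(*g,.032))
d=cam("side");crop(d,200,180,460,375,3,"a5.png")
d=cam("top");crop(d,180,150,440,345,3,"a6.png")
```

```text
[ 0.55957385 -0.17310928]
t 9.6 pos [0.4102 0.2169 0.1836] yaw -48.52 grip 0.0510 F [0.7 0.7 0.3] tilt [0.0004 0.0001] q6 62
  drz total 0.4464
  -> [ 0.5596 -0.1731  0.1836] slide total [ 0.416  -0.0368 -0.    ]  /5: [ 0.0832 -0.0074 -0.    ]  /10: [ 0.0416 -0.0037 -0.    ]
  -> [ 0.5596 -0.1731  0.032 ] slide total [ 0.     -0.      0.1516]  /5: [ 0.     -0.      0.0303]  /10: [ 0.     -0.      0.0152]
```

View pics/a5.png

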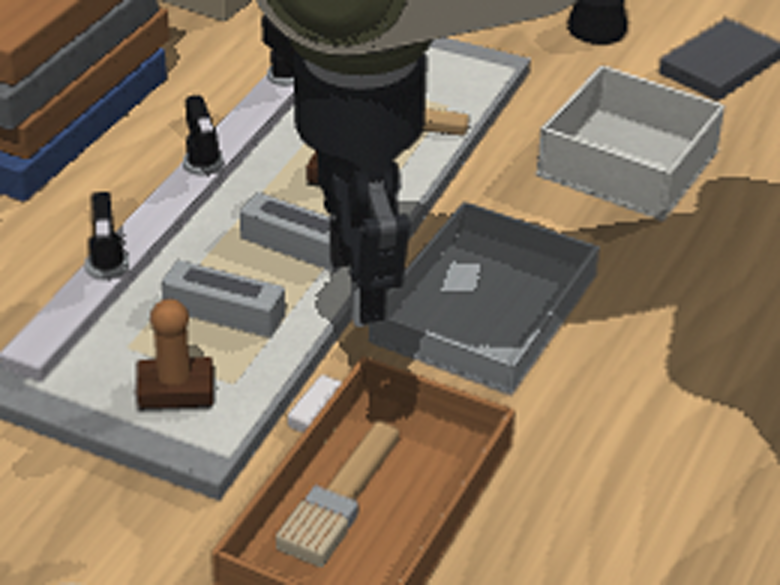

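View pics/a6.png

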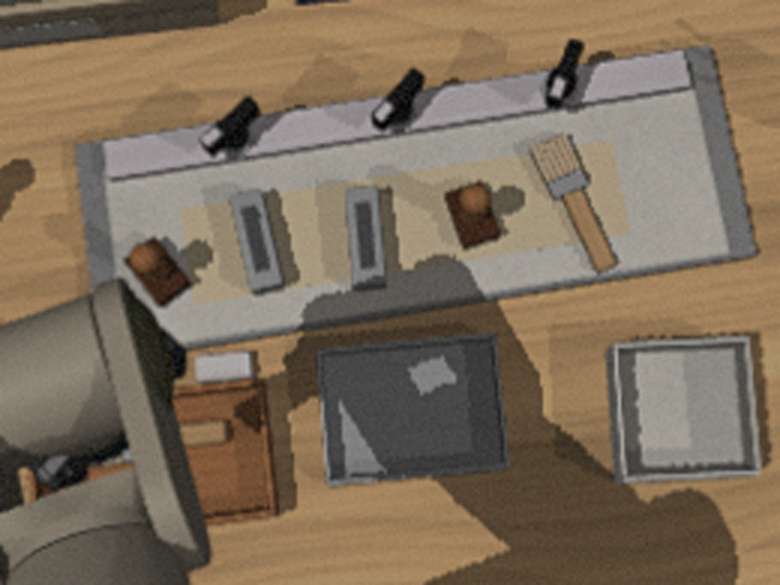

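The first brush lies flat in the wooden tray (340,490 in the side crop), and the rest haven't moved. Next is the second brush.

Emit:
jog_arm(dr=[[0,0,0.149],[0,0,0.149],[0,0,0.148],[0,0,0],[0,0,0],[0,0,0],[0,0,0],[0,0,0],[0,0,0],[0,0,0]], slide=[[0,0,0],[0,0,0],[0,0,0],[0.038,-0.0033,0],[0.038,-0.0033,0],[0.038,-0.0033,0],[0.038,-0.0033,0],[0.038,-0.0033,0],[0.038,-0.0033,0],[0.038,-0.0033,0]], gripper=[0.2,0.2,0.2,0.2,0.2,0.2,0.2,0.2,0.2,0.2])

```text
time_s: 10.65
position: [0.507, -0.0336, 0.1836]
tool_rot: [[0.283, -0.959, 0.0], [-0.959, -0.283, -0.0], [0.0, -0.0, -1.0]]
ft_force: [0.2, 0.5, 0.1]
grip_width: 0.0514
```

Emit:
jog_arm(dr=[[0,0,0],[0,0,0],[0,0,0],[0,0,0],[0,0,0],[0,0,0],[0,0,0],[0,0,0],[0,0,0],[0,0,0]], slide=[[0.038,-0.0033,0],[0.038,-0.0033,0],[0.038,-0.0033,0],[0.036,-0.004,0],[0,0,0.02],[0,0,0.03],[0,0,0.02],[0,0,0.01],[0,0,0],[0,0,0]], gripper=[0.2,0.2,0.2,0.2,0.2,0.2,0.2,0.2,0.2,0.2])

```text
time_s: 11.65
position: [0.5624, -0.1724, 0.1043]
tool_rot: [[0.28, -0.96, 0.001], [-0.96, -0.28, -0.001], [0.001, -0.001, -1.0]]
ft_force: [1.3, -0.0, 0.2]
grip_width: 0.0511
```

Run:
```python
from h import *
plan(-74.1,(.5596,-.1731,None),(.5596,-.1731,.032))
d=cam("side");crop(d,270,150,470,300,4,"a7.png")
```

```text
t 11.7 pos [ 0.5624 -0.1724  0.1043] yaw -73.73 grip 0.0511 F [ 1.3 -0.   0.2] tilt [ 0.0013 -0.0007] q6 45
  drz total 0.0065
  -> [ 0.5596 -0.1731  0.1043] slide total [-0.0001  0.0028 -0.    ]  /5: [-0.      0.0006 -0.    ]  /10: [-0.      0.0003 -0.    ]
  -> [ 0.5596 -0.1731  0.032 ] slide total [ 0.     -0.      0.0723]  /5: [ 0.     -0.      0.0145]  /10: [ 0.     -0.      0.0072]
```

View pics/a7.png

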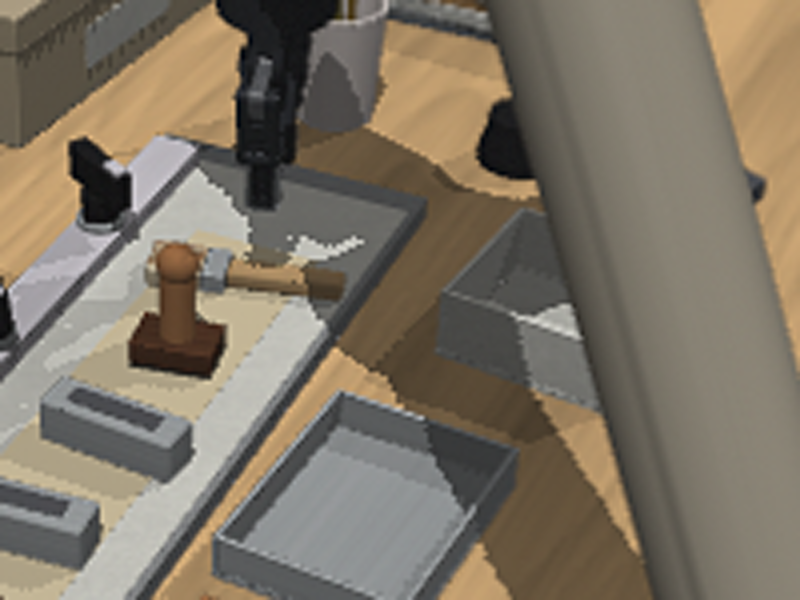

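Emit:
jog_arm(dr=[[0,0,0.006],[0,0,0],[0,0,0],[0,0,0],[0,0,0],[0,0,0],[0,0,0],[0,0,0],[0,0,0],[0,0,0]], slide=[[0,0.0028,0.018],[0,0,0.018],[0,0,0.018],[0,0,0.012],[0,0,0.006],[0,0,0],[0,0,0],[0,0,0],[0,0,0],[0,0,0]], gripper=[0.2,0.2,0.2,0.2,0.2,0.2,-1,-1,-1,-1])

```text
time_s: 12.7
position: [0.5597, -0.1733, 0.0324]
tool_rot: [[0.273, -0.962, 0.002], [-0.962, -0.273, -0.001], [0.001, -0.001, -1.0]]
ft_force: [-0.0, -0.5, 6.2]
grip_width: 0.0184
```

Emit:
jog_arm(dr=[[0,0,0],[0,0,0],[0,0,0],[0,0,0],[0,0,0],[0,0,0],[0,0,-0.143],[0,0,-0.143],[0,0,-0.143],[0,0,-0.143]], slide=[[0,0,0],[0,0,0],[0,0,-0.02],[0,0,-0.04],[0,0,-0.04],[0,0,-0.04],[0,0,-0.01],[0,0,0],[0,0,0],[0,0,0]], gripper=[-1,-1,-1,-1,-1,-1,-1,-1,-1,-1])

```text
time_s: 13.7
position: [0.5591, -0.173, 0.1815]
tool_rot: [[0.754, -0.656, 0.0], [-0.656, -0.754, -0.0], [0.0, -0.0, -1.0]]
ft_force: [0.3, -0.3, -0.7]
grip_width: 0.0181
```

Emit:
jog_arm(dr=[[0,0,-0.143],[0,0,-0.143],[0,0,-0.143],[0,0,-0.143],[0,0,-0.143],[0,0,0],[0,0,0],[0,0,0],[0,0,0],[0,0,0]], slide=[[0,0,0],[0,0,0],[0,0,0],[0,0,0],[0,0,0],[0,0,0],[0,0,0],[0,0,0],[0,0,0],[0,0,0]], gripper=[-1,-1,-1,-1,-1,-1,-1,-1,-1,-1])

```text
time_s: 14.7
position: [0.5592, -0.173, 0.1813]
tool_rot: [[1.0, -0.008, 0.0], [-0.008, -1.0, -0.0], [0.0, 0.0, -1.0]]
ft_force: [0.1, 0.1, -1.0]
grip_width: 0.018
```

Run:
```python
from h import *
plan(0,(.367,.217,None),(.367,.217,.08),(.367,.217,.0225))
d=cam("side");crop(d,230,110,430,260,4,"a8.png")
```

```text
t 14.7 pos [ 0.5592 -0.173   0.1813] yaw -0.46 grip 0.0180 F [ 0.1  0.1 -1. ] tilt [ 0. -0.] q6 -28
  drz total -0.0080
  -> [0.367  0.217  0.1813] slide total [-0.1922 -0.39   -0.    ]  /5: [-0.0384 -0.078  -0.    ]  /10: [-0.0192 -0.039  -0.    ]
  -> [0.367 0.217 0.08 ] slide total [0.     0.     0.1013]  /5: [0.     0.     0.0203]  /10: [0.     0.     0.0101]
  -> [0.367  0.217  0.0225] slide total [0.     0.     0.0575]  /5: [0.     0.     0.0115]  /10: [0.     0.     0.0058]
```

View pics/a8.png

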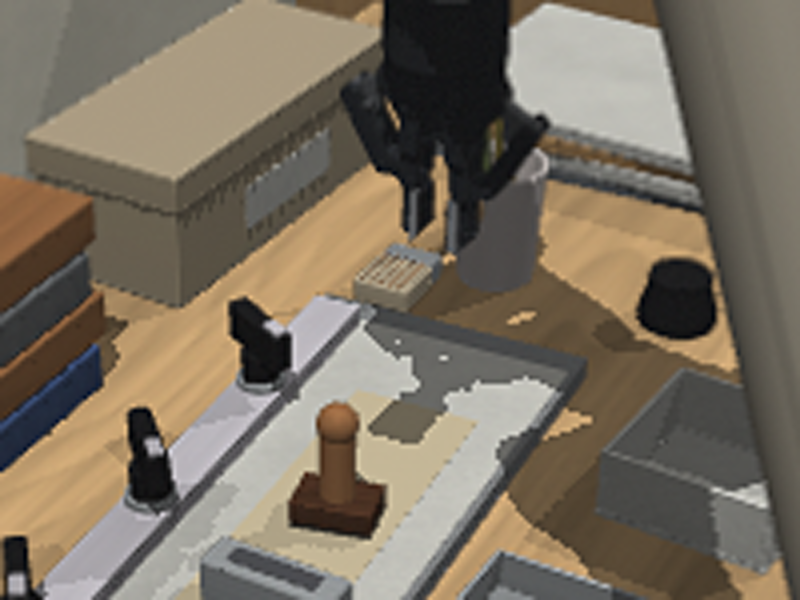

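The second brush is held, bristles toward +y. I'm carrying it to the near half of the tray.

Emit:
jog_arm(dr=[[0,0,-0.008],[0,0,0],[0,0,0],[0,0,0],[0,0,0],[0,0,0],[0,0,0],[0,0,0],[0,0,0],[0,0,0]], slide=[[0,0,0],[-0.019,-0.039,0],[-0.019,-0.039,0],[-0.019,-0.039,0],[-0.019,-0.039,0],[-0.019,-0.039,0],[-0.019,-0.039,0],[-0.019,-0.039,0],[-0.019,-0.039,0],[-0.019,-0.039,0]], gripper=[-1,-1,-1,-1,-1,-1,-1,-1,-1,-1])

```text
time_s: 15.75
position: [0.3869, 0.1792, 0.1816]
tool_rot: [[1.0, 0.001, 0.001], [0.001, -1.0, 0.0], [0.001, -0.0, -1.0]]
ft_force: [0.5, -0.1, -0.7]
grip_width: 0.0184
```

Emit:
jog_arm(dr=[[0,0,0],[0,0,0],[0,0,0],[0,0,0],[0,0,0],[0,0,0],[0,0,0],[0,0,0],[0,0,0],[0,0,0]], slide=[[-0.018,-0.039,0],[0,0,0],[0,0,0.02],[0,0,0.03],[0,0,0.03],[0,0,0.02],[0,0,0],[0,0,0],[0,0,0],[0,0,0]], gripper=[-1,-1,-1,-1,-1,-1,-1,-1,-1,-1])

```text
time_s: 16.75
position: [0.3704, 0.2169, 0.0823]
tool_rot: [[1.0, 0.001, 0.002], [0.001, -1.0, 0.001], [0.002, -0.001, -1.0]]
ft_force: [-0.2, -0.1, -0.1]
grip_width: 0.018
```

Run:
```python
from h import *
plan(0,(.3695,.217,None),(.3695,.217,.0225))
d=cam("side");crop(d,200,200,460,395,3,"a9.png")
```

```text
t 16.8 pos [0.3704 0.2169 0.0823] yaw 0.05 grip 0.0180 F [-0.2 -0.1 -0.1] tilt [0.0022 0.0006] q6 14
  drz total 0.0010
  -> [0.3695 0.217  0.0823] slide total [-0.0009 -0.0001 -0.    ]  /5: [-0.0002 -0.     -0.    ]  /10: [-0.0001 -0.     -0.    ]
  -> [0.3695 0.217  0.0225] slide total [0.     0.     0.0598]  /5: [0.    0.    0.012]  /10: [0.    0.    0.006]
```

View pics/a9.png

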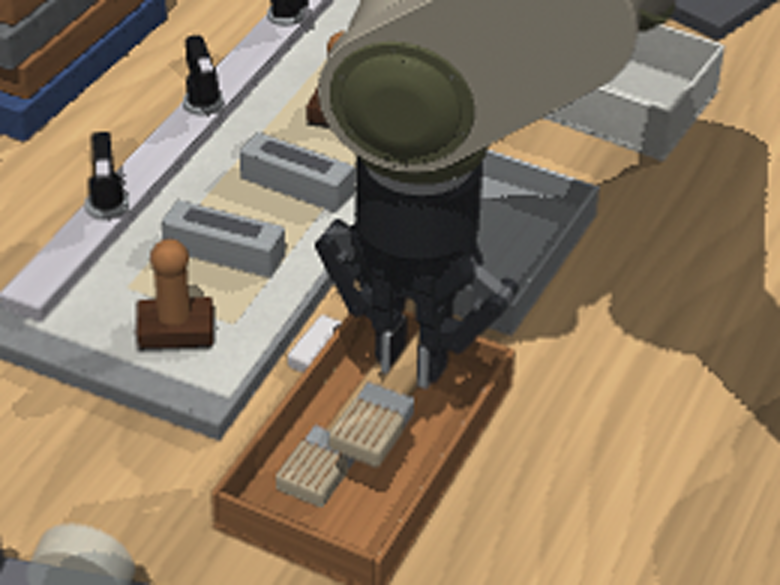

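Emit:
jog_arm(dr=[[0,0,0],[0,0,0],[0,0,0],[0,0,0],[0,0,0],[0,0,0],[0,0,0],[0,0,0],[0,0,0],[0,0,0]], slide=[[-0.001,0,0.02],[0,0,0.02],[0,0,0.01],[0,0,0.009],[0,0,0],[0,0,0],[0,0,0],[0,0,0],[0,0,-0.02],[0,0,-0.03]], gripper=[-1,-1,-1,-1,-1,-0.4,-0.4,-0.4,-0.4,-0.4])

```text
time_s: 17.8
position: [0.3682, 0.2166, 0.0724]
tool_rot: [[1.0, 0.001, -0.003], [0.001, -1.0, -0.001], [-0.003, 0.001, -1.0]]
ft_force: [0.8, 0.8, 0.8]
grip_width: 0.0257
```

Emit:
jog_arm(dr=[[0,0,0],[0,0,0],[0,0,0.147],[0,0,0.147],[0,0,0.147],[0,0,0.147],[0,0,0.147],[0,0,0.147],[0,0,0.147],[0,0,0.147]], slide=[[0,0,-0.03],[0,0,-0.04],[0,0,-0.04],[0,0,0],[0,0,0],[0,0,0],[0,0,0],[0,0,0],[0,0,0],[0,0,0]], gripper=[-0.4,0.5,0.5,0.5,0.5,0.5,0.5,0.5,0.5,0.5])

```text
time_s: 18.8
position: [0.3687, 0.2168, 0.1826]
tool_rot: [[0.38, -0.925, 0.0], [-0.925, -0.38, 0.0], [0.0, -0.001, -1.0]]
ft_force: [0.1, -0.0, 0.5]
grip_width: 0.0638
```

Run:
```python
from h import *
plan(-84.3,(.571,.1195,None),(.571,.1195,.09),(.571,.1195,.033))
d=cam("side");crop(d,200,180,460,375,3,"a10.png")
d=cam("top");crop(d,180,150,440,345,3,"a11.png")
```

```text
t 18.8 pos [0.3687 0.2168 0.1826] yaw -67.67 grip 0.0638 F [ 0.1 -0.   0.5] tilt [0.0005 0.0002] q6 82
  drz total 0.2903
  -> [0.571  0.1195 0.1826] slide total [ 0.1169 -0.1917 -0.    ]  /5: [ 0.0234 -0.0383 -0.    ]  /10: [ 0.0117 -0.0192 -0.    ]
  -> [0.571  0.1195 0.09  ] slide total [ 0.     -0.      0.0926]  /5: [ 0.     -0.      0.0185]  /10: [ 0.     -0.      0.0093]
  -> [0.571  0.1195 0.033 ] slide total [ 0.    -0.     0.057]  /5: [ 0.     -0.      0.0114]  /10: [ 0.     -0.      0.0057]
```

View pics/a10.png

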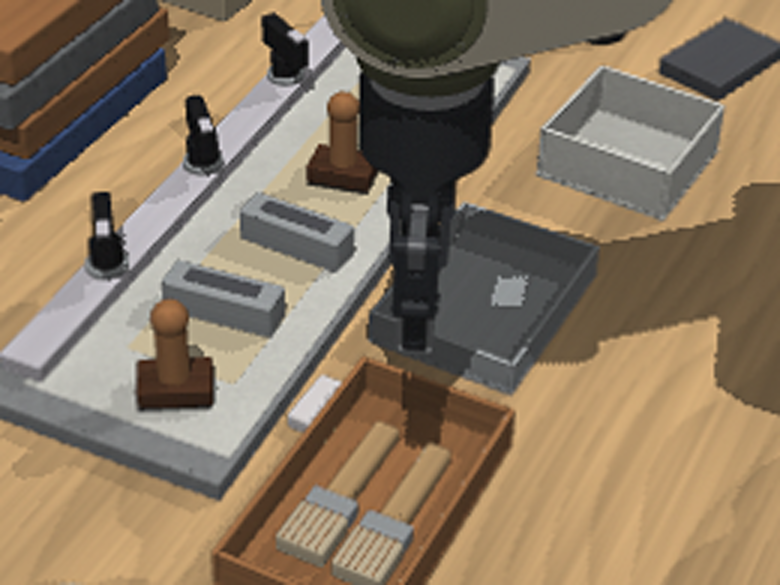

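View pics/a11.png

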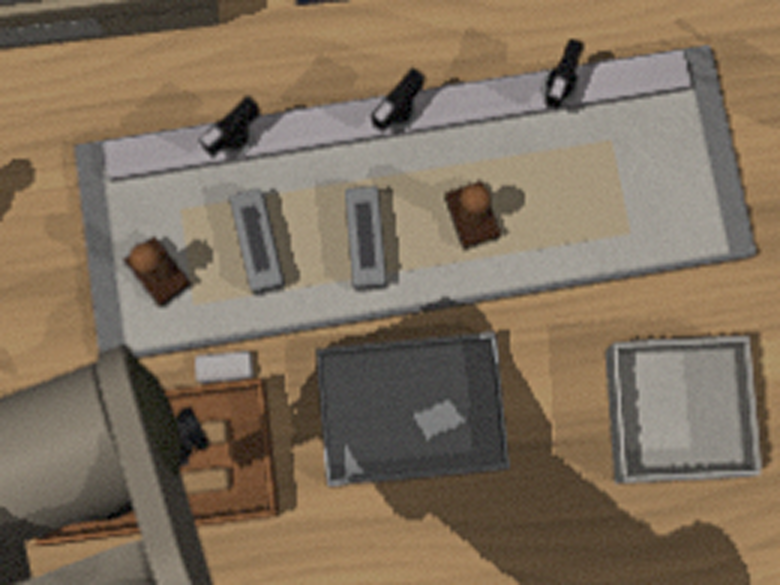

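Both brushes are flat in the wooden tray and the weights haven't moved. Next is the left weight.

Emit:
jog_arm(dr=[[0,0,0.145],[0,0,0.145],[0,0,0],[0,0,0],[0,0,0],[0,0,0],[0,0,0],[0,0,0],[0,0,0],[0,0,0]], slide=[[0,0,0],[0,0,0],[0.0167,-0.0274,0],[0.0167,-0.0274,0],[0.0167,-0.0274,0],[0.0167,-0.0274,0],[0.0167,-0.0274,0],[0.0167,-0.0274,0],[0.0167,-0.0274,0],[0,0,0]], gripper=[0.5,0.5,0.5,0.5,0.5,0.5,0.5,0.5,0.5,0.5], force=90)

```text
time_s: 19.9
position: [0.5744, 0.1189, 0.1818]
tool_rot: [[0.107, -0.994, 0.001], [-0.994, -0.107, -0.0], [0.001, -0.001, -1.0]]
ft_force: [-0.9, -0.9, -0.6]
grip_width: 0.064
```

Emit:
jog_arm(dr=[[0,0,0],[0,0,0],[0,0,0],[0,0,0],[0,0,0],[0,0,0],[0,0,0],[0,0,0],[0,0,0],[0,0,0]], slide=[[0,0,0.02],[0,0,0.025],[0,0,0.02],[0,0,0.01],[0,0,0],[0,0,0],[0,0,0],[0,0,0],[0,0,0],[0,0,0]], gripper=[0.5,0.5,0.5,0.5,0.5,0.5,0.5,0.5,0.5,0.5])

```text
time_s: 20.9
position: [0.572, 0.1208, 0.1076]
tool_rot: [[0.106, -0.994, 0.001], [-0.994, -0.106, 0.0], [0.0, -0.001, -1.0]]
ft_force: [-0.3, 0.4, -0.5]
grip_width: 0.0644
```

Run:
```python
from h import *
plan(-84.3,(.571,.1195,None),(.571,.1195,.033))
d=cam("side");crop(d,200,180,400,330,4,"a12.png")
```

```text
t 20.9 pos [0.572  0.1208 0.1076] yaw -83.93 grip 0.0644 F [-0.3  0.4 -0.5] tilt [0.0005 0.    ] q6 84
  drz total 0.0064
  -> [0.571  0.1195 0.1076] slide total [ 0.0012  0.0011 -0.    ]  /5: [ 0.0002  0.0002 -0.    ]  /10: [ 0.0001  0.0001 -0.    ]
  -> [0.571  0.1195 0.033 ] slide total [ 0.     -0.      0.0746]  /5: [ 0.     -0.      0.0149]  /10: [ 0.     -0.      0.0075]
```

View pics/a12.png

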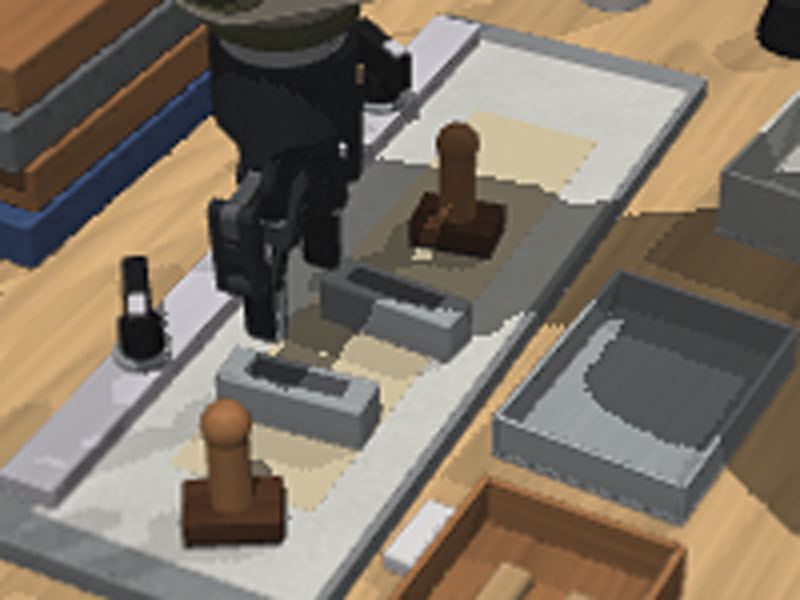

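Emit:
jog_arm(dr=[[0,0,0.006],[0,0,0],[0,0,0],[0,0,0],[0,0,0],[0,0,0],[0,0,0],[0,0,0],[0,0,0],[0,0,0]], slide=[[0.001,0.001,0.018],[0,0,0.02],[0,0,0.018],[0,0,0.012],[0,0,0.006],[0,0,0],[0,0,0],[0,0,0],[0,0,0],[0,0,0]], gripper=[0.5,0.5,0.5,0.5,0.5,0.5,-1,-1,-1,-1])

```text
time_s: 21.95
position: [0.5715, 0.1199, 0.0345]
tool_rot: [[0.1, -0.995, 0.002], [-0.995, -0.1, 0.0], [0.0, -0.002, -1.0]]
ft_force: [-0.8, 0.4, 5.9]
grip_width: 0.0286
```

Emit:
jog_arm(dr=[[0,0,0],[0,0,0],[0,0,0],[0,0,0],[0,0,0],[0,0,0],[0,0,0],[0,0,0],[0,0,0],[0,0,0]], slide=[[0,0,0],[0,0,0],[0,0,-0.015],[0,0,-0.025],[0,0,-0.03],[0,0,-0.025],[0,0,-0.015],[0,0,0],[0,0,0],[0,0,0]], gripper=[-1,-1,-1,-1,-1,-1,-1,-1,-1,-1])

```text
time_s: 22.95
position: [0.5703, 0.1197, 0.1419]
tool_rot: [[0.1, -0.995, -0.003], [-0.995, -0.1, 0.0], [-0.0, 0.003, -1.0]]
ft_force: [-0.2, 0.3, -4.5]
grip_width: 0.0288
```

Run:
```python
from h import *
plan(-91.7,(.411,.035,None),(.411,.035,.09),(.411,.035,.022))
d=cam("side");crop(d,200,160,400,310,4,"a13.png")
```

```text
t 22.9 pos [0.5703 0.1197 0.1419] yaw -84.29 grip 0.0288 F [-0.2  0.3 -4.5] tilt [-0.0028  0.    ] q6 85
  drz total 0.1294
  -> [0.411  0.035  0.1419] slide total [ 0.0893  0.1567 -0.    ]  /5: [ 0.0179  0.0313 -0.    ]  /10: [ 0.0089  0.0157 -0.    ]
  -> [0.411 0.035 0.09 ] slide total [-0.      0.      0.0519]  /5: [-0.      0.      0.0104]  /10: [-0.      0.      0.0052]
  -> [0.411 0.035 0.022] slide total [-0.     0.     0.068]  /5: [-0.      0.      0.0136]  /10: [-0.      0.      0.0068]
```

View pics/a13.png

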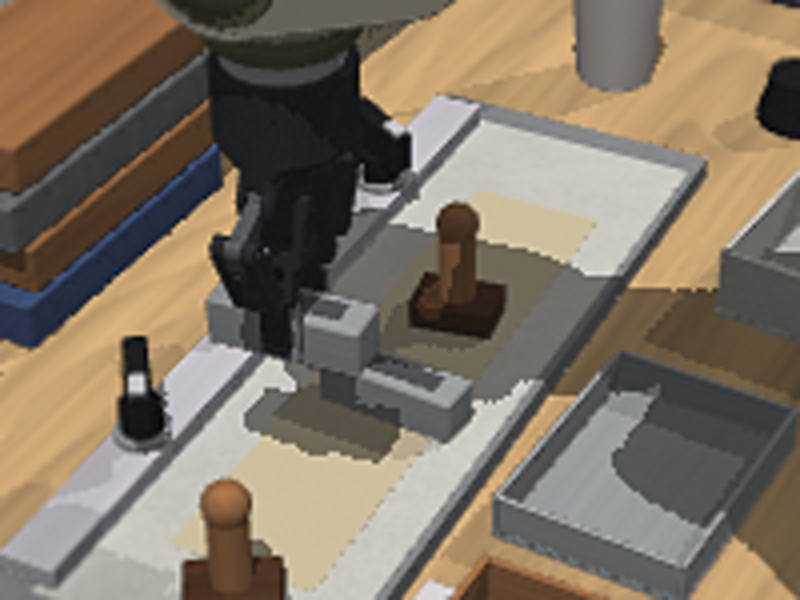

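Emit:
jog_arm(dr=[[0,0,0.13],[0,0,0],[0,0,0],[0,0,0],[0,0,0],[0,0,0],[0,0,0],[0,0,0],[0,0,0],[0,0,0]], slide=[[0,0,0],[0.0112,0.0196,0],[0.0112,0.0196,0],[0.0112,0.0196,0],[0.0112,0.0196,0],[0.0112,0.0196,0],[0.0112,0.0196,0],[0.0112,0.0196,0],[0.0112,0.0196,0],[0,0,0]], gripper=[-1,-1,-1,-1,-1,-1,-1,-1,-1,-1])

```text
time_s: 24.0
position: [0.4092, 0.0344, 0.1428]
tool_rot: [[-0.031, -1.0, -0.003], [-1.0, 0.031, 0.0], [-0.0, 0.003, -1.0]]
ft_force: [0.5, 0.5, -4.6]
grip_width: 0.0287
```

Emit:
jog_arm(dr=[[0,0,0],[0,0,0],[0,0,0],[0,0,0],[0,0,0],[0,0,0],[0,0,0],[0,0,0],[0,0,0],[0,0,0]], slide=[[0,0,0],[0,0,0.02],[0,0,0.03],[0,0,0.02],[0,0,0],[0,0,0],[0,0,0],[0,0,0],[0,0,0],[0,0,0]], gripper=[-1,-1,-1,-1,-1,-1,-1,-1,-1,-1])

```text
time_s: 25.0
position: [0.4117, 0.0348, 0.0737]
tool_rot: [[-0.03, -1.0, 0.001], [-1.0, 0.03, -0.0], [0.0, -0.001, -1.0]]
ft_force: [-0.3, 0.3, -4.8]
grip_width: 0.0284
```

Run:
```python
from h import *
plan(-91.7,(.411,.035,None),(.411,.035,.0225))
d=cam("side");crop(d,230,160,430,310,4,"a14.png")
```

```text
t 25.0 pos [0.4117 0.0348 0.0737] yaw -91.73 grip 0.0284 F [-0.3  0.3 -4.8] tilt [ 0.0009 -0.0002] q6 80
  drz total -0.0005
  -> [0.411  0.035  0.0737] slide total [-0.0001  0.0007 -0.    ]  /5: [-0.      0.0001 -0.    ]  /10: [-0.      0.0001 -0.    ]
  -> [0.411  0.035  0.0225] slide total [-0.      0.      0.0512]  /5: [-0.      0.      0.0102]  /10: [-0.      0.      0.0051]
```

View pics/a14.png

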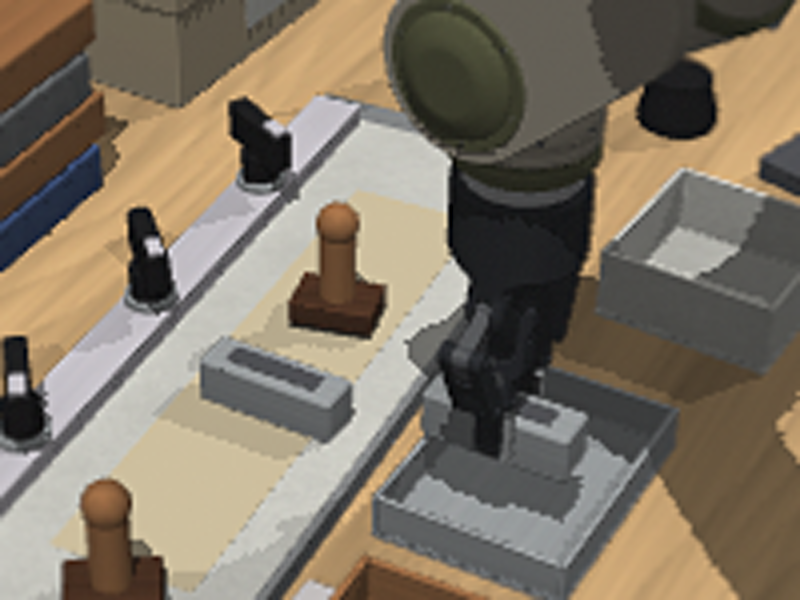

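Emit:
jog_arm(dr=[[0,0,0],[0,0,0],[0,0,0],[0,0,0],[0,0,0],[0,0,0],[0,0,0],[0,0,0],[0,0,0],[0,0,0]], slide=[[0,0.0005,0.018],[0,0,0.015],[0,0,0.01],[0,0,0.008],[0,0,0],[0,0,0],[0,0,0],[0,0,0],[0,0,0],[0,0,-0.03]], gripper=[-1,-1,-1,-1,-1,-1,-0.05,-0.05,-0.05,-0.05])

```text
time_s: 26.05
position: [0.41, 0.035, 0.0511]
tool_rot: [[-0.03, -1.0, -0.005], [-1.0, 0.03, 0.001], [-0.001, 0.005, -1.0]]
ft_force: [0.2, 0.6, -0.6]
grip_width: 0.0409
```

Emit:
jog_arm(dr=[[0,0,0],[0,0,0],[0,0,0],[0,0,0.033],[0,0,0],[0,0,0],[0,0,0],[0,0,0],[0,0,0],[0,0,0]], slide=[[0,0,-0.04],[0,0,-0.04],[0,0,-0.03],[0,0,0],[0,0,0],[0,0,0],[0,0,0],[0,0,0],[0,0,0],[0,0,0]], gripper=[-0.05,0.5,0.5,0.5,0.5,0.5,0.5,0.5,0.5,0.5])

```text
time_s: 27.05
position: [0.411, 0.0349, 0.1621]
tool_rot: [[-0.063, -0.998, -0.001], [-0.998, 0.063, 0.0], [-0.0, 0.001, -1.0]]
ft_force: [-0.0, -0.8, 0.6]
grip_width: 0.0638
```

Run:
```python
from h import *
plan(-93.6,(.563,.023,None),(.563,.023,.09),(.563,.023,.034))
d=cam("side");crop(d,200,180,460,375,3,"a15.png")
d=cam("top");crop(d,180,150,440,345,3,"a16.png")
```

```text
t 27.1 pos [0.411  0.0349 0.1621] yaw -93.61 grip 0.0638 F [-0.  -0.8  0.6] tilt [-0.0005  0.0001] q6 82
  drz total -0.0003
  -> [0.563  0.023  0.1621] slide total [ 0.0023 -0.1524 -0.    ]  /5: [ 0.0005 -0.0305 -0.    ]  /10: [ 0.0002 -0.0152 -0.    ]
  -> [0.563 0.023 0.09 ] slide total [-0.      0.      0.0721]  /5: [-0.      0.      0.0144]  /10: [-0.      0.      0.0072]
  -> [0.563 0.023 0.034] slide total [-0.     0.     0.056]  /5: [-0.      0.      0.0112]  /10: [-0.      0.      0.0056]
```

View pics/a15.png

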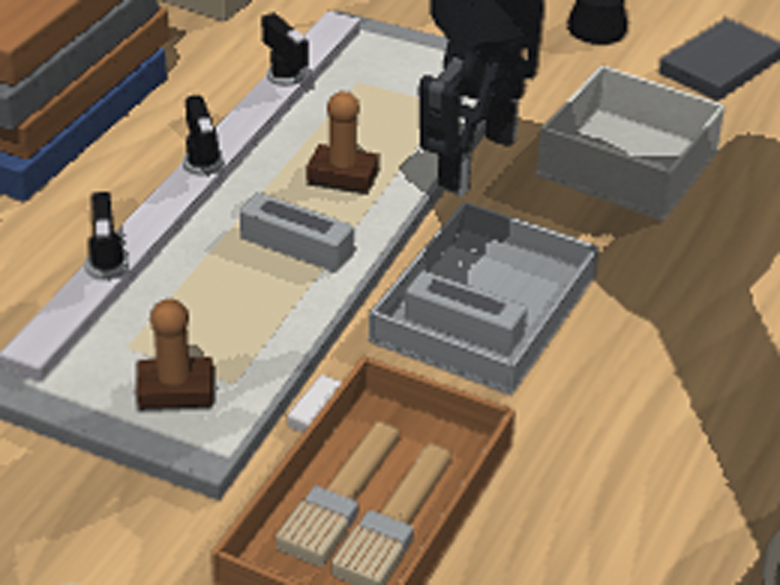

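View pics/a16.png

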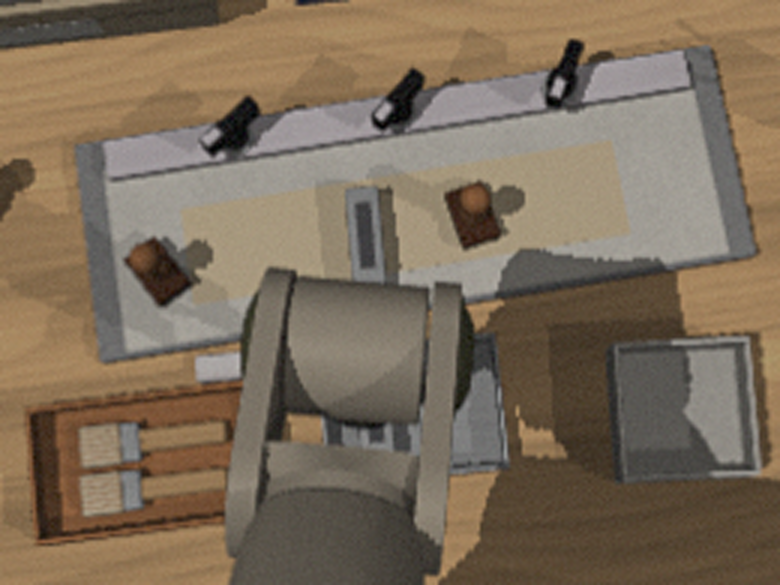

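The left weight is in the steel tray and the right weight hasn't moved. On to the right weight.

Emit:
jog_arm(dr=[[0,0,0],[0,0,0],[0,0,0],[0,0,0],[0,0,0],[0,0,0],[0,0,0],[0,0,0],[0,0,0],[0,0,0]], slide=[[0.0004,-0.0254,0],[0.0004,-0.0254,0],[0.0004,-0.0254,0],[0.0004,-0.0254,0],[0.0004,-0.0254,0],[0.0004,-0.0254,0],[0,0,0.02],[0,0,0.03],[0,0,0.01],[0,0,0]], gripper=[0.5,0.5,0.5,0.5,0.5,0.5,0.5,0.5,0.5,0.5])

```text
time_s: 28.15
position: [0.5624, 0.0229, 0.1012]
tool_rot: [[-0.063, -0.998, -0.003], [-0.998, 0.063, 0.001], [-0.0, 0.003, -1.0]]
ft_force: [0.1, -0.5, -0.5]
grip_width: 0.0641
```

Run:
```python
from h import *
plan(-93.6,(.563,.023,None),(.563,.023,.034))
d=cam("side");crop(d,230,160,430,310,4,"a17.png")
```

```text
t 28.1 pos [0.5624 0.0229 0.1012] yaw -93.62 grip 0.0641 F [ 0.1 -0.5 -0.5] tilt [-0.003   0.0005] q6 84
  drz total -0.0004
  -> [0.563  0.023  0.1012] slide total [-0.0001 -0.0006 -0.    ]  /5: [-0.     -0.0001 -0.    ]  /10: [-0.     -0.0001 -0.    ]
  -> [0.563 0.023 0.034] slide total [-0.      0.      0.0672]  /5: [-0.      0.      0.0134]  /10: [-0.      0.      0.0067]
```

View pics/a17.png

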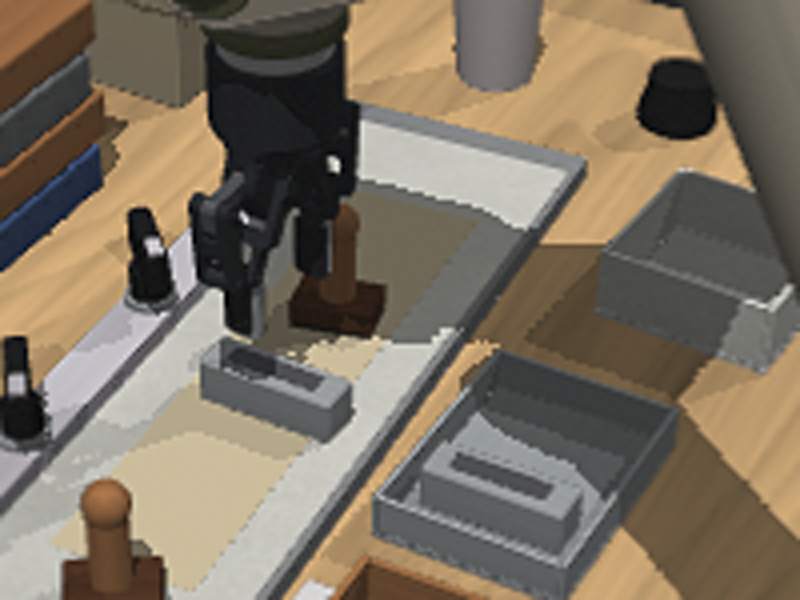

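Emit:
jog_arm(dr=[[0,0,0],[0,0,0],[0,0,0],[0,0,0],[0,0,0],[0,0,0],[0,0,0],[0,0,0],[0,0,0],[0,0,0]], slide=[[0,0,0.018],[0,0,0.018],[0,0,0.016],[0,0,0.01],[0,0,0.006],[0,0,0],[0,0,0],[0,0,0],[0,0,0],[0,0,0]], gripper=[0.5,0.5,0.5,0.5,0.5,0.5,-1,-1,-1,-1])

```text
time_s: 29.2
position: [0.5635, 0.0229, 0.0355]
tool_rot: [[-0.063, -0.998, 0.002], [-0.998, 0.063, -0.0], [0.0, -0.002, -1.0]]
ft_force: [-0.7, 0.9, 5.2]
grip_width: 0.0284
```

Emit:
jog_arm(dr=[[0,0,0],[0,0,0],[0,0,0],[0,0,0],[0,0,0],[0,0,0],[0,0,0],[0,0,-0.03],[0,0,0],[0,0,0]], slide=[[0,0,0],[0,0,0],[0,0,-0.015],[0,0,-0.025],[0,0,-0.03],[0,0,-0.025],[0,0,-0.015],[0,0,0],[0,0,0],[0,0,0]], gripper=[-1,-1,-1,-1,-1,-1,-1,-1,-1,-1])

```text
time_s: 30.2
position: [0.5624, 0.023, 0.143]
tool_rot: [[-0.033, -0.999, -0.003], [-0.999, 0.033, 0.0], [-0.0, 0.003, -1.0]]
ft_force: [-0.2, 0.3, -3.2]
grip_width: 0.0285
```

Run:
```python
from h import *
plan(-91.7,(.409,-.034,None),(.409,-.034,.07),(.409,-.034,.0225))
d=cam("side");crop(d,230,160,430,310,4,"a18.png")
```

```text
t 30.2 pos [0.5624 0.023  0.143 ] yaw -91.90 grip 0.0285 F [-0.2  0.3 -3.2] tilt [-0.0025  0.0004] q6 82
  drz total -0.0035
  -> [ 0.409 -0.034  0.143] slide total [ 0.0615  0.1516 -0.    ]  /5: [ 0.0123  0.0303 -0.    ]  /10: [ 0.0061  0.0152 -0.    ]
  -> [ 0.409 -0.034  0.07 ] slide total [-0.     0.     0.073]  /5: [-0.      0.      0.0146]  /10: [-0.      0.      0.0073]
  -> [ 0.409  -0.034   0.0225] slide total [-0.      0.      0.0475]  /5: [-0.      0.      0.0095]  /10: [-0.      0.      0.0048]
```

View pics/a18.png

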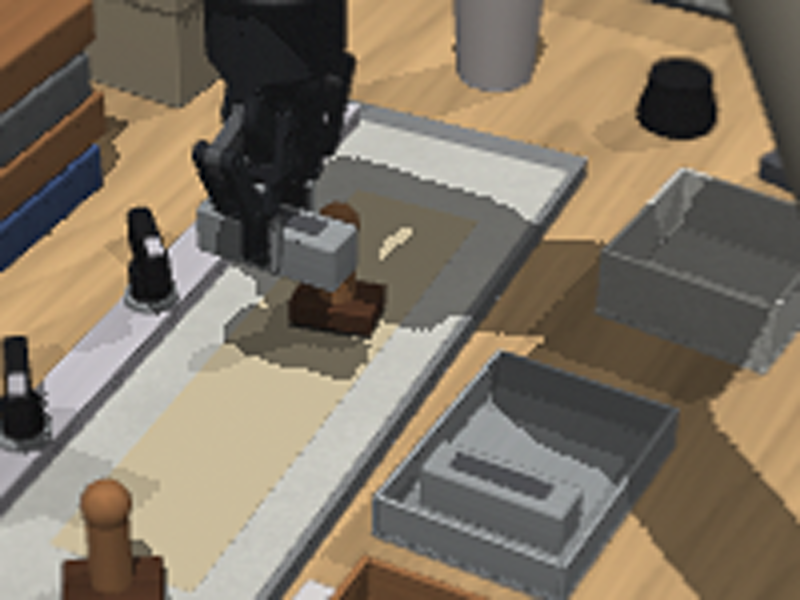

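Emit:
jog_arm(dr=[[0,0,0],[0,0,0],[0,0,0],[0,0,0],[0,0,0],[0,0,0],[0,0,0],[0,0,0],[0,0,0],[0,0,0]], slide=[[0.0077,0.019,0],[0.0077,0.019,0],[0.0077,0.019,0],[0.0077,0.019,0],[0.0077,0.019,0],[0.0077,0.019,0],[0.0077,0.019,0],[0.0077,0.019,0],[0,0,0],[0,0,0]], gripper=[-1,-1,-1,-1,-1,-1,-1,-1,-1,-1])

```text
time_s: 31.25
position: [0.4092, -0.0338, 0.1442]
tool_rot: [[-0.034, -0.999, 0.0], [-0.999, 0.034, 0.0], [-0.0, 0.0, -1.0]]
ft_force: [1.2, 0.3, -3.4]
grip_width: 0.0284
```

Emit:
jog_arm(dr=[[0,0,0],[0,0,0],[0,0,0],[0,0,0],[0,0,0],[0,0,0],[0,0,0],[0,0,0],[0,0,0],[0,0,0]], slide=[[0,0,0.02],[0,0,0.03],[0,0,0.02],[0,0,0],[0,0,0],[0,0,0],[0,0,0],[0,0,0],[0,0,0],[0,0,0]], gripper=[-1,-1,-1,-1,-1,-1,-1,-1,-1,-1])

```text
time_s: 32.25
position: [0.4091, -0.0337, 0.0745]
tool_rot: [[-0.033, -0.999, 0.0], [-0.999, 0.033, -0.0], [0.0, -0.0, -1.0]]
ft_force: [-0.1, -0.2, -3.0]
grip_width: 0.0281
```

Run:
```python
from h import *
plan(-91.7,(.409,-.034,None),(.409,-.034,.0225))
d=cam("side");crop(d,230,160,430,310,4,"a19.png")
```

```text
t 32.2 pos [ 0.4091 -0.0337  0.0745] yaw -91.90 grip 0.0281 F [-0.1 -0.2 -3. ] tilt [ 0.0005 -0.0002] q6 71
  drz total -0.0035
  -> [ 0.409  -0.034   0.0745] slide total [ 0.0003  0.0001 -0.    ]  /5: [ 0.0001  0.     -0.    ]  /10: [ 0.  0. -0.]
  -> [ 0.409  -0.034   0.0225] slide total [-0.     0.     0.052]  /5: [-0.      0.      0.0104]  /10: [-0.      0.      0.0052]
```

View pics/a19.png

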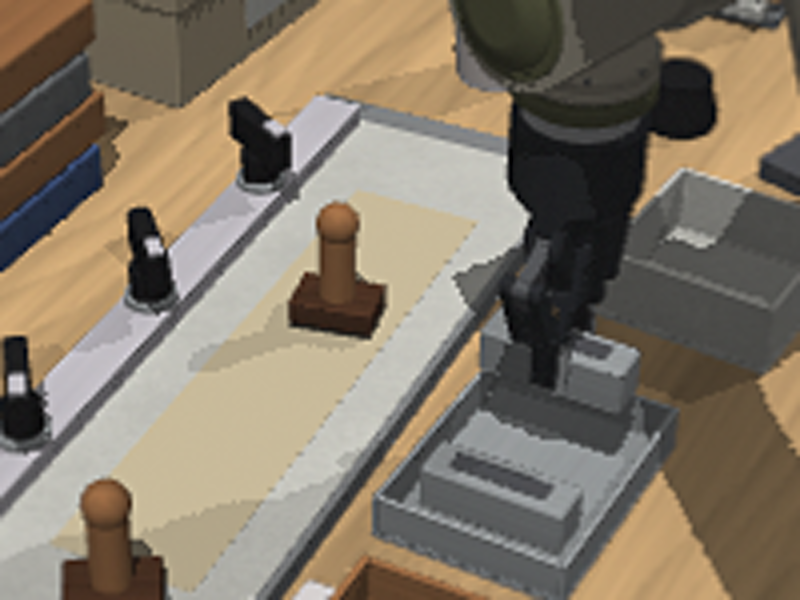

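Emit:
jog_arm(dr=[[0,0,0],[0,0,0],[0,0,0],[0,0,0],[0,0,0],[0,0,0],[0,0,0],[0,0,0],[0,0,0],[0,0,0]], slide=[[0,0,0.018],[0,0,0.015],[0,0,0.01],[0,0,0.009],[0,0,0],[0,0,0],[0,0,0],[0,0,0],[0,0,0],[0,0,-0.03]], gripper=[-1,-1,-1,-1,-1,-1,-0.05,-0.05,-0.05,-0.05])

```text
time_s: 33.3
position: [0.4079, -0.0333, 0.0509]
tool_rot: [[-0.033, -0.999, -0.005], [-0.999, 0.033, 0.002], [-0.002, 0.005, -1.0]]
ft_force: [0.1, 1.0, -0.2]
grip_width: 0.0407
```

Emit:
jog_arm(dr=[[0,0,0],[0,0,0],[0,0,-0.14],[0,0,-0.14],[0,0,-0.14],[0,0,-0.14],[0,0,-0.14],[0,0,-0.14],[0,0,-0.14],[0,0,-0.14]], slide=[[0,0,-0.04],[0,0,-0.045],[0,0,-0.045],[0,0,0],[0,0,0],[0,0,0],[0,0,0],[0,0,0],[0,0,0],[0,0,0]], gripper=[-0.05,0.5,0.5,0.5,0.5,0.5,0.5,0.5,0.5,0.5])

```text
time_s: 34.3
position: [0.409, -0.0336, 0.1824]
tool_rot: [[0.888, -0.46, 0.0], [-0.46, -0.888, -0.0], [0.0, -0.0, -1.0]]
ft_force: [-0.5, 0.5, 0.7]
grip_width: 0.064
```

Run:
```python
from h import *
plan(10.6,(.574,-.074,None),(.574,-.074,.062))
d=cam("side");crop(d,200,180,460,375,3,"a20.png")
d=cam("top");crop(d,180,150,440,345,3,"a21.png")
```

```text
t 34.3 pos [ 0.409  -0.0336  0.1824] yaw -27.40 grip 0.0640 F [-0.5  0.5  0.7] tilt [ 0.0002 -0.0001] q6 6
  drz total -0.6632
  -> [ 0.574  -0.074   0.1824] slide total [ 0.1548  0.0701 -0.    ]  /5: [ 0.031  0.014 -0.   ]  /10: [ 0.0155  0.007  -0.    ]
  -> [ 0.574 -0.074  0.062] slide total [0.     0.     0.1204]  /5: [0.     0.     0.0241]  /10: [0.    0.    0.012]
```

View pics/a20.png

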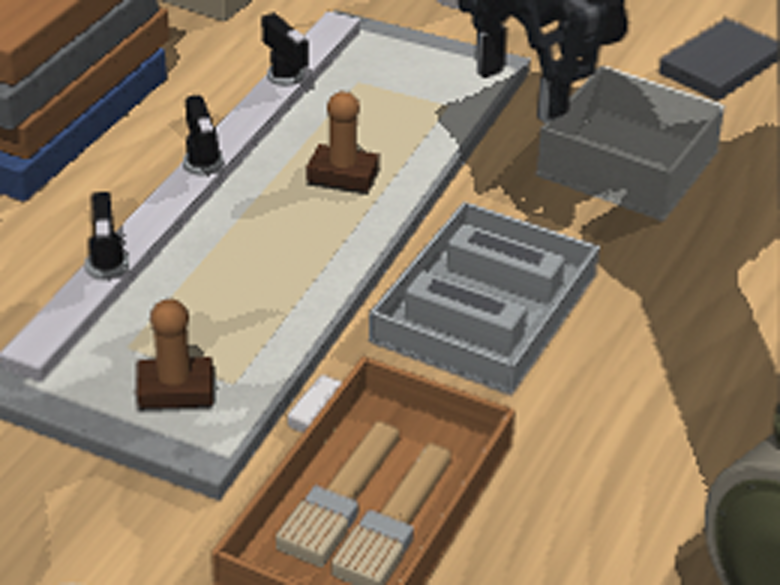

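View pics/a21.png

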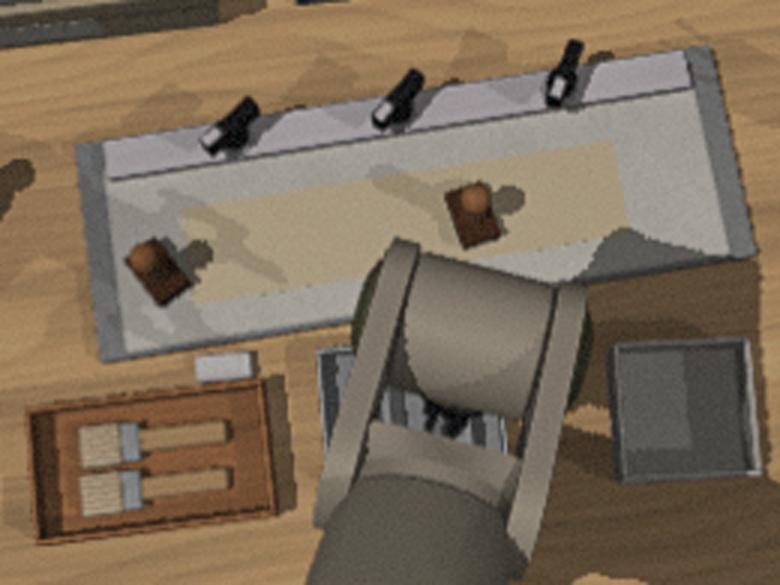

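Both weights are in the steel tray and the stamps haven't moved. Next is the right stamp.

Emit:
jog_arm(dr=[[0,0,-0.133],[0,0,-0.133],[0,0,-0.133],[0,0,-0.133],[0,0,-0.131],[0,0,0],[0,0,0],[0,0,0],[0,0,0],[0,0,0]], slide=[[0,0,0],[0,0,0],[0,0,0],[0,0,0],[0,0,0],[0.031,0.014,0],[0.031,0.014,0],[0.031,0.014,0],[0.031,0.014,0],[0.031,0.014,0]], gripper=[0.5,0.5,0.5,0.5,0.5,0.5,0.5,0.5,0.5,0.5], force=70)

```text
time_s: 35.4
position: [0.5753, -0.0752, 0.1822]
tool_rot: [[0.985, 0.174, -0.0], [0.174, -0.985, 0.0], [-0.0, -0.0, -1.0]]
ft_force: [-0.3, 0.7, 0.3]
grip_width: 0.0643
```

Emit:
jog_arm(dr=[[0,0,0],[0,0,0],[0,0,0],[0,0,0],[0,0,0],[0,0,0],[0,0,0],[0,0,0],[0,0,0],[0,0,0]], slide=[[0,0,0],[0,0,0.02],[0,0,0.02],[0,0,0],[0,0,0],[0,0,0],[0,0,0],[0,0,0],[0,0,0],[0,0,0]], gripper=[0.5,0.5,0.5,0.5,0.5,0.5,0.5,0.5,0.5,0.5])

```text
time_s: 36.4
position: [0.5741, -0.075, 0.1425]
tool_rot: [[0.984, 0.178, 0.0], [0.178, -0.984, -0.0], [0.0, 0.0, -1.0]]
ft_force: [-0.2, 0.2, -0.1]
grip_width: 0.064
```

Run:
```python
from h import *
plan(10.6,(.574,-.074,None),(.574,-.074,.062))
d=cam("side");crop(d,230,140,430,290,4,"a22.png")
d=cam("top")
im=cv2.imread("pics/a21.png")
b=[(x/3-.5+180,y/3-.5+150) for x,y in [(611,343),(748,338),(760,475),(622,480)]]
p=ray(d,b,.05);print(p.round(4).tolist(),p.mean(0))
```

```text
t 36.4 pos [ 0.5741 -0.075   0.1425] yaw 10.25 grip 0.0640 F [-0.2  0.2 -0.1] tilt [ 0.0002 -0.0001] q6 -29
  drz total -0.0061
  -> [ 0.574  -0.074   0.1425] slide total [ 0.0001 -0.001  -0.    ]  /5: [ 0.     -0.0002 -0.    ]  /10: [ 0.     -0.0001 -0.    ]
  -> [ 0.574 -0.074  0.062] slide total [0.     0.     0.0805]  /5: [0.     0.     0.0161]  /10: [0.    0.    0.008]
[[0.4435, -0.1774, 0.05], [0.4336, -0.2975, 0.05], [0.315, -0.2884, 0.05], [0.3253, -0.1697, 0.05]] [ 0.37934061 -0.23322993  0.05      ]
```

View pics/a22.png

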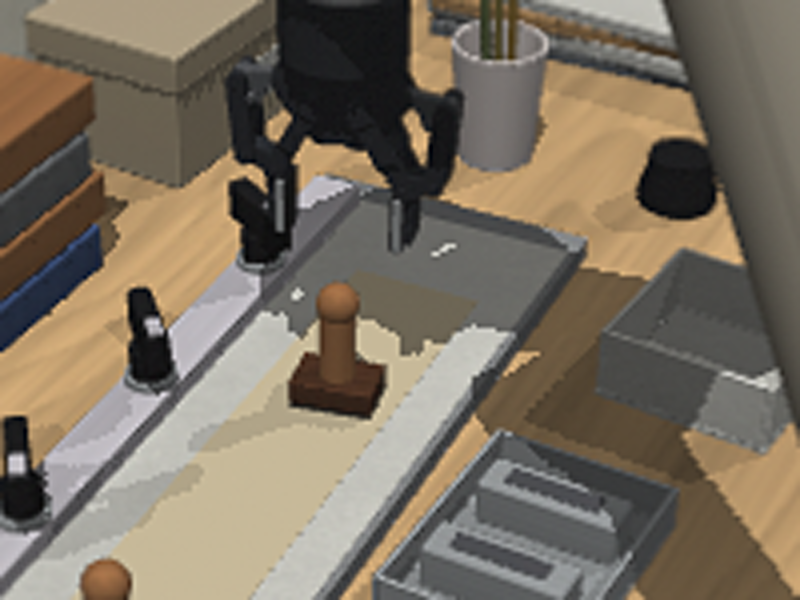

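Emit:
jog_arm(dr=[[0,0,0],[0,0,0],[0,0,0],[0,0,0],[0,0,0],[0,0,0],[0,0,0],[0,0,0],[0,0,0],[0,0,0]], slide=[[0,-0.001,0.02],[0,0,0.02],[0,0,0.02],[0,0,0.014],[0,0,0.006],[0,0,0],[0,0,0],[0,0,0],[0,0,0],[0,0,0]], gripper=[0.5,0.5,0.5,0.5,0.5,0.5,-1,-1,-1,-1])

```text
time_s: 37.5
position: [0.5743, -0.0741, 0.0632]
tool_rot: [[0.984, 0.178, 0.002], [0.178, -0.984, -0.001], [0.002, 0.001, -1.0]]
ft_force: [0.2, 0.7, 5.9]
grip_width: 0.0217
```

Emit:
jog_arm(dr=[[0,0,0],[0,0,0],[0,0,0],[0,0,0],[0,0,0],[0,0,0],[0,0,0],[0,0,0.133],[0,0,0.133],[0,0,0]], slide=[[0,0,0],[0,0,0],[0,0,-0.015],[0,0,-0.025],[0,0,-0.03],[0,0,-0.03],[0,0,-0.02],[0,0,0],[0,0,0],[0,0,0]], gripper=[-1,-1,-1,-1,-1,-1,-1,-1,-1,-1])

```text
time_s: 38.5
position: [0.5737, -0.0739, 0.1823]
tool_rot: [[0.996, -0.088, -0.0], [-0.088, -0.996, 0.0], [-0.0, -0.0, -1.0]]
ft_force: [-0.1, -0.3, -0.8]
grip_width: 0.0213
```

Run:
```python
from h import *
a=np.radians(-4.7);c=np.array([.3793,-.2332]);ey=np.array([-np.sin(a),np.cos(a)])
print(c+.028*ey,c-.028*ey)
t=c-.028*ey
plan(-4.7,(*t,None),(*t,.09),(*t,.05))
d=cam("side");crop(d,230,120,430,270,4,"a23.png")
```

```text
[ 0.38159428 -0.20529415] [ 0.37700572 -0.26110585]
t 38.5 pos [ 0.5737 -0.0739  0.1823] yaw -5.05 grip 0.0213 F [-0.1 -0.3 -0.8] tilt [-0.0004  0.0001] q6 -14
  drz total -0.0061
  -> [ 0.377  -0.2611  0.1823] slide total [-0.1806  0.2027 -0.    ]  /5: [-0.0361  0.0405 -0.    ]  /10: [-0.0181  0.0203 -0.    ]
  -> [ 0.377  -0.2611  0.09  ] slide total [ 0.     -0.      0.0923]  /5: [ 0.     -0.      0.0185]  /10: [ 0.     -0.      0.0092]
  -> [ 0.377  -0.2611  0.05  ] slide total [ 0.   -0.    0.04]  /5: [ 0.    -0.     0.008]  /10: [ 0.    -0.     0.004]
```

View pics/a23.png

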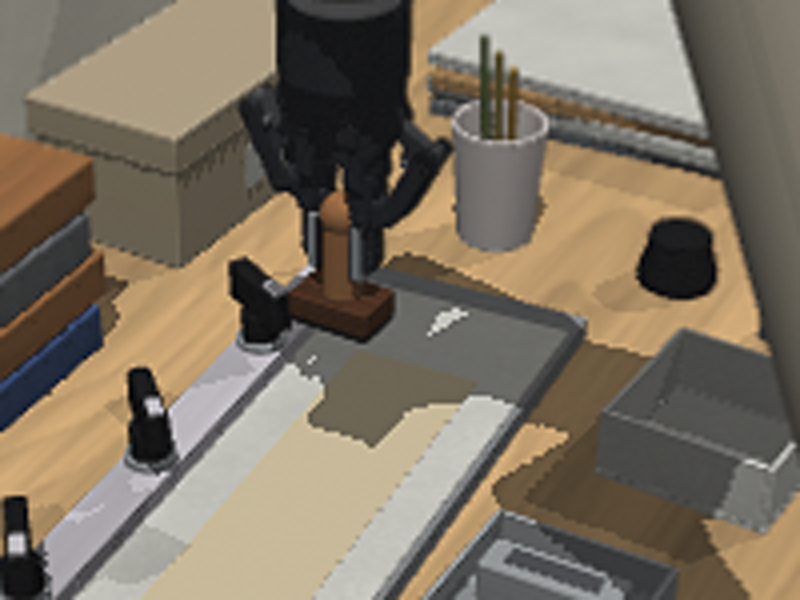

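Emit:
jog_arm(dr=[[0,0,-0.006],[0,0,0],[0,0,0],[0,0,0],[0,0,0],[0,0,0],[0,0,0],[0,0,0],[0,0,0],[0,0,0]], slide=[[-0.0201,0.0225,0],[-0.0201,0.0225,0],[-0.0201,0.0225,0],[-0.0201,0.0225,0],[-0.0201,0.0225,0],[-0.0201,0.0225,0],[-0.0201,0.0225,0],[-0.0201,0.0225,0],[-0.0201,0.0225,0],[0,0,0]], gripper=[-1,-1,-1,-1,-1,-1,-1,-1,-1,-1])

```text
time_s: 39.55
position: [0.3753, -0.2628, 0.1823]
tool_rot: [[0.997, -0.081, -0.001], [-0.081, -0.997, -0.0], [-0.001, 0.0, -1.0]]
ft_force: [-0.2, 1.0, -1.3]
grip_width: 0.0214
```

Emit:
jog_arm(dr=[[0,0,0],[0,0,0],[0,0,0],[0,0,0],[0,0,0],[0,0,0],[0,0,0],[0,0,0],[0,0,0],[0,0,0]], slide=[[0,0,0.02],[0,0,0.03],[0,0,0.02],[0,0,0],[0,0,0],[0,0,0],[0,0,0],[0,0,0],[0,0,0],[0,0,0]], gripper=[-1,-1,-1,-1,-1,-1,-1,-1,-1,-1])

```text
time_s: 40.55
position: [0.3771, -0.2611, 0.1125]
tool_rot: [[0.997, -0.081, 0.0], [-0.081, -0.997, -0.0], [0.0, 0.0, -1.0]]
ft_force: [0.4, -0.6, -0.3]
grip_width: 0.0215
```

Run:
```python
from h import *
plan(-4.7,(.377,-.2611,None),(.377,-.2611,.051))
d=cam("side");crop(d,300,90,500,240,4,"a24.png")
d=cam("top");crop(d,340,200,540,350,4,"a25.png")
```

```text
t 40.5 pos [ 0.3771 -0.2611  0.1125] yaw -4.64 grip 0.0215 F [ 0.4 -0.6 -0.3] tilt [ 0.0003 -0.0003] q6 -45
  drz total 0.0010
  -> [ 0.377  -0.2611  0.1125] slide total [-0.0001  0.     -0.    ]  /5: [-0.  0. -0.]  /10: [-0.  0. -0.]
  -> [ 0.377  -0.2611  0.051 ] slide total [ 0.     -0.      0.0615]  /5: [ 0.     -0.      0.0123]  /10: [ 0.     -0.      0.0062]
```

View pics/a24.png

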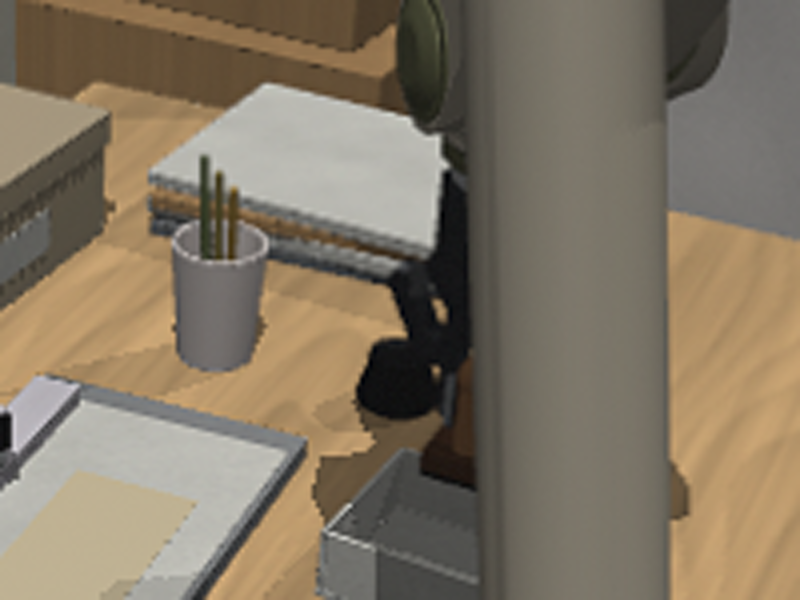

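Emit:
jog_arm(dr=[[0,0,0],[0,0,0],[0,0,0],[0,0,0],[0,0,0],[0,0,0],[0,0,0],[0,0,0],[0,0,0],[0,0,0]], slide=[[0,0,0.015],[0,0,0.015],[0,0,0.015],[0,0,0.01],[0,0,0.006],[0,0,0],[0,0,0],[0,0,0],[0,0,0],[0,0,0]], gripper=[-1,-1,-1,-1,-1,-1,-1,-1,-1,-1])

```text
time_s: 41.65
position: [0.3771, -0.2611, 0.0516]
tool_rot: [[0.997, -0.081, 0.0], [-0.081, -0.997, -0.0], [0.0, 0.0, -1.0]]
ft_force: [-0.4, -0.7, -1.7]
grip_width: 0.0218
```

Emit:
jog_arm(dr=[[0,0,0],[0,0,0],[0,0,0],[0,0,0],[0,0,0],[0,0,0],[0,0,0],[0,0,0],[0,0,0],[0,0,0]], slide=[[0,0,0],[0,0,0],[0,0,0],[0,0,0],[0,0,-0.02],[0,0,-0.03],[0,0,-0.04],[0,0,-0.04],[0,0,0],[0,0,0]], gripper=[0.2,0.2,0.2,0.2,0.2,0.2,0.2,0.3,0.5,0.5])

```text
time_s: 42.65
position: [0.377, -0.261, 0.1816]
tool_rot: [[0.997, -0.081, 0.001], [-0.081, -0.997, -0.001], [0.001, 0.001, -1.0]]
ft_force: [-0.9, 1.7, -0.2]
grip_width: 0.064
```

Run:
```python
from h import *
plan(33,(.5565,.2095,None),(.5565,.2095,.062))
d=cam("top");crop(d,180,150,460,345,2.8,"a26.png")
```

```text
t 42.6 pos [ 0.377  -0.261   0.1816] yaw -4.64 grip 0.0640 F [-0.9  1.7 -0.2] tilt [ 0.0009 -0.001 ] q6 -45
  drz total -0.6569
  -> [0.5565 0.2095 0.1816] slide total [ 0.4068 -0.2969 -0.    ]  /5: [ 0.0814 -0.0594 -0.    ]  /10: [ 0.0407 -0.0297 -0.    ]
  -> [0.5565 0.2095 0.062 ] slide total [0.     0.     0.1196]  /5: [0.     0.     0.0239]  /10: [0.    0.    0.012]
```

View pics/a26.png

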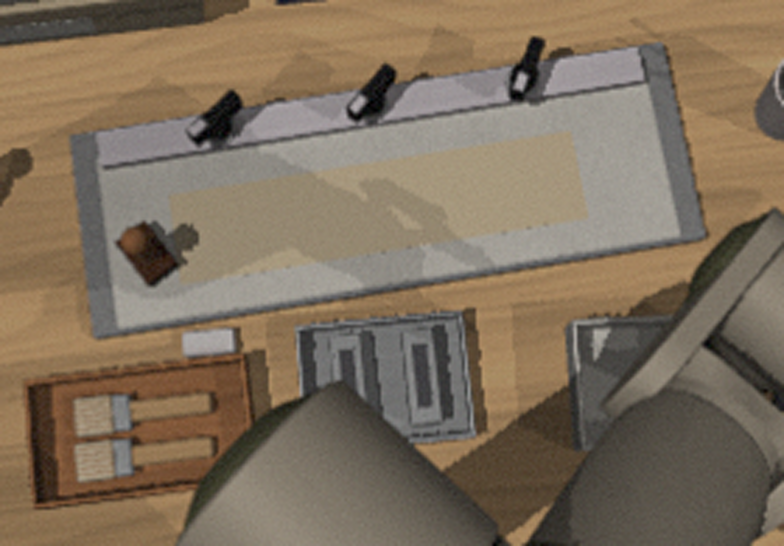

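Emit:
jog_arm(dr=[[0,0,-0.1314],[0,0,-0.1314],[0,0,-0.1314],[0,0,-0.1314],[0,0,-0.1314],[0,0,0],[0,0,0],[0,0,0],[0,0,0],[0,0,0]], slide=[[0,0,0],[0,0,0],[0,0,0],[0,0,0],[0,0,0],[0.0313,-0.0228,0],[0.0313,-0.0228,0],[0.0313,-0.0228,0],[0.0313,-0.0228,0],[0.0313,-0.0228,0]], gripper=[0.5,0.5,0.5,0.5,0.5,0.5,0.5,0.5,0.5,0.5])

```text
time_s: 43.7
position: [0.446, -0.0784, 0.1798]
tool_rot: [[0.839, 0.544, -0.003], [0.544, -0.839, 0.001], [-0.002, -0.003, -1.0]]
ft_force: [-0.2, -0.4, 0.3]
grip_width: 0.0639
```

Emit:
jog_arm(dr=[[0,0,0],[0,0,0],[0,0,0],[0,0,0],[0,0,0],[0,0,0],[0,0,0],[0,0,0],[0,0,0],[0,0,0]], slide=[[0.0313,-0.0228,0],[0.0313,-0.0228,0],[0.0313,-0.0228,0],[0.0313,-0.0228,0],[0.0313,-0.0228,0],[0.0313,-0.0228,0],[0.0313,-0.0228,0],[0.0313,-0.0228,0],[0,0,0.02],[0,0,0.015]], gripper=[0.5,0.5,0.5,0.5,0.5,0.5,0.5,0.5,0.5,0.5])

```text
time_s: 44.7
position: [0.5561, 0.2102, 0.1432]
tool_rot: [[0.838, 0.546, -0.004], [0.546, -0.838, -0.001], [-0.004, -0.001, -1.0]]
ft_force: [-0.2, -0.9, 0.3]
grip_width: 0.0641
```

Run:
```python
from h import *
plan(33,(.5565,.2095,None),(.5565,.2095,.062))
d=cam("side");crop(d,180,190,380,340,4,"a27.png")
b=proj(d,[(.5565,.2095,.105),(.5565,.2095,.056)]);print((b-[180,190]+.5)*4)
```

```text
t 44.7 pos [0.5561 0.2102 0.1432] yaw 33.11 grip 0.0641 F [-0.2 -0.9  0.3] tilt [-0.0038 -0.0007] q6 -24
  drz total 0.0019
  -> [0.5565 0.2095 0.1432] slide total [-0.      0.0008 -0.    ]  /5: [-0.      0.0002 -0.    ]  /10: [-0.      0.0001 -0.    ]
  -> [0.5565 0.2095 0.062 ] slide total [0.     0.     0.0812]  /5: [0.     0.     0.0162]  /10: [0.     0.     0.0081]
[[310.41348605 359.12428101]
 [315.97656607 430.20838074]]
```

View pics/a27.png

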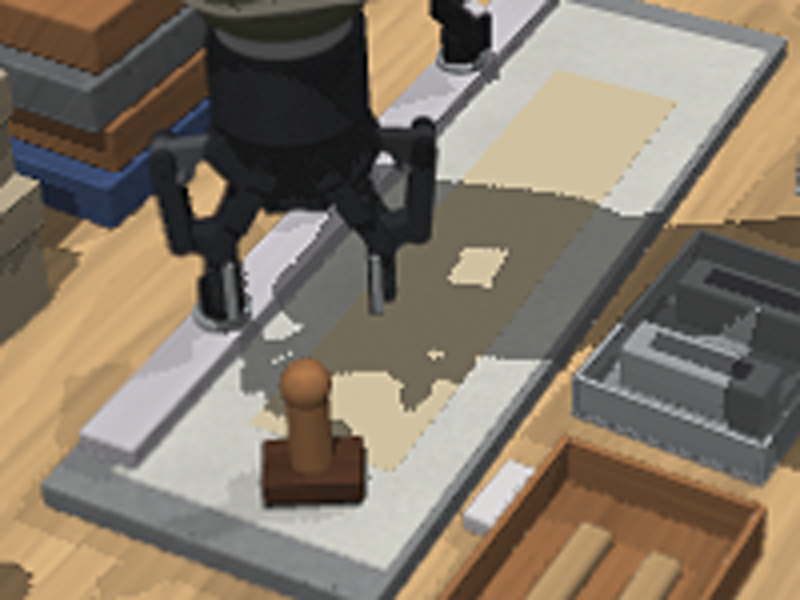

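Emit:
jog_arm(dr=[[0,0,0],[0,0,0],[0,0,0],[0,0,0],[0,0,0],[0,0,0],[0,0,0],[0,0,0],[0,0,0],[0,0,0]], slide=[[0,0,0.02],[0,0,0.02],[0,0,0.02],[0,0,0.014],[0,0,0.006],[0,0,0],[0,0,0],[0,0,0],[0,0,0],[0,0,0]], gripper=[0.5,0.5,0.5,0.5,0.5,0.5,-1,-1,-1,-1])

```text
time_s: 45.75
position: [0.5573, 0.2093, 0.0672]
tool_rot: [[0.839, 0.545, 0.002], [0.545, -0.839, 0.0], [0.002, 0.001, -1.0]]
ft_force: [0.1, -0.1, 5.3]
grip_width: 0.0209
```

Emit:
jog_arm(dr=[[0,0,0],[0,0,0],[0,0,0],[0,0,0],[0,0,0],[0,0,0],[0,0,0],[0,0,0.132],[0,0,0.132],[0,0,0.132]], slide=[[0,0,0],[0,0,0],[0,0,-0.015],[0,0,-0.025],[0,0,-0.03],[0,0,-0.03],[0,0,-0.02],[0,0,0],[0,0,0],[0,0,0]], gripper=[-1,-1,-1,-1,-1,-1,-1,-1,-1,-1])

```text
time_s: 46.75
position: [0.5565, 0.2091, 0.1861]
tool_rot: [[0.985, 0.174, -0.001], [0.174, -0.985, -0.0], [-0.001, -0.0, -1.0]]
ft_force: [0.9, -1.3, -1.4]
grip_width: 0.0213
```

Run:
```python
from h import *
plan(-4.7,(.3816,-.205,None),(.3816,-.205,.11),(.3816,-.205,.051))
d=cam("side");crop(d,180,160,380,310,4,"a28.png")
```

```text
t 46.8 pos [0.5565 0.2091 0.1861] yaw 10.00 grip 0.0213 F [ 0.9 -1.3 -1.4] tilt [-0.0008 -0.0001] q6 -1
  drz total 0.2566
  -> [ 0.3816 -0.205   0.1861] slide total [-0.1404  0.4271 -0.    ]  /5: [-0.0281  0.0854 -0.    ]  /10: [-0.014   0.0427 -0.    ]
  -> [ 0.3816 -0.205   0.11  ] slide total [ 0.     -0.      0.0761]  /5: [ 0.     -0.      0.0152]  /10: [ 0.     -0.      0.0076]
  -> [ 0.3816 -0.205   0.051 ] slide total [ 0.    -0.     0.059]  /5: [ 0.     -0.      0.0118]  /10: [ 0.     -0.      0.0059]
```

View pics/a28.png

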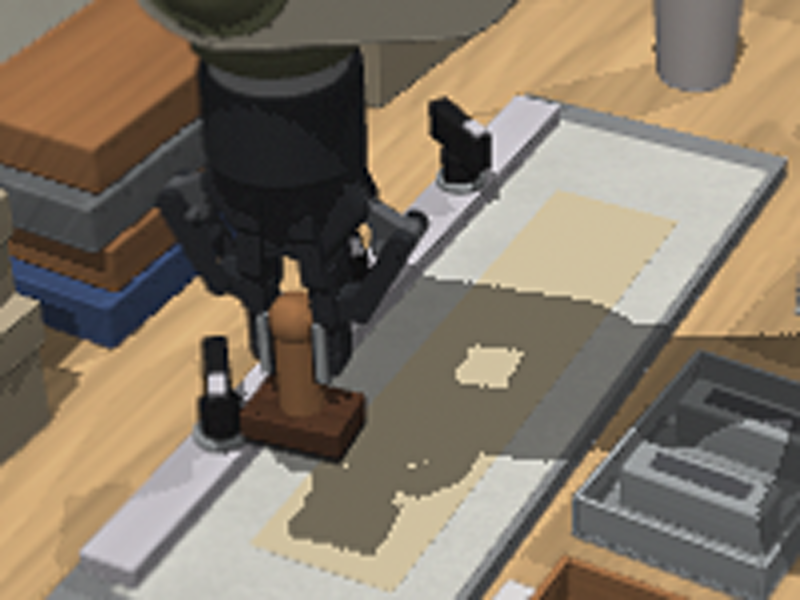

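Emit:
jog_arm(dr=[[0,0,0.1283],[0,0,0.1283],[0,0,0],[0,0,0],[0,0,0],[0,0,0],[0,0,0],[0,0,0],[0,0,0],[0,0,0]], slide=[[0,0,0],[0,0,0],[-0.0117,0.0356,0],[-0.0117,0.0356,0],[-0.0117,0.0356,0],[-0.0117,0.0356,0],[-0.0117,0.0356,0],[-0.0117,0.0356,0],[-0.0117,0.0356,0],[-0.0117,0.0356,0]], gripper=[-1,-1,-1,-1,-1,-1,-1,-1,-1,-1])

```text
time_s: 47.8
position: [0.4408, -0.0687, 0.1863]
tool_rot: [[0.997, -0.074, -0.0], [-0.074, -0.997, 0.0], [-0.0, -0.0, -1.0]]
ft_force: [-0.2, -0.8, -1.5]
grip_width: 0.0212
```

Emit:
jog_arm(dr=[[0,0,0],[0,0,0],[0,0,0],[0,0,0],[0,0,0],[0,0,0],[0,0,0],[0,0,0],[0,0,0],[0,0,0]], slide=[[-0.0117,0.0356,0],[-0.0117,0.0356,0],[-0.0117,0.0356,0],[-0.0117,0.0356,0],[0,0,0.02],[0,0,0.03],[0,0,0.02],[0,0,0],[0,0,0],[0,0,0]], gripper=[-1,-1,-1,-1,-1,-1,-1,-1,-1,-1])

```text
time_s: 48.8
position: [0.3847, -0.2064, 0.1174]
tool_rot: [[0.997, -0.076, 0.001], [-0.076, -0.997, -0.001], [0.002, 0.001, -1.0]]
ft_force: [1.0, 1.1, -2.1]
grip_width: 0.0214
```

Run:
```python
from h import *
plan(-4.7,(.3816,-.205,None),(.3816,-.205,.055))
d=cam("side");crop(d,300,90,500,240,4,"a29.png")
```

```text
t 48.8 pos [ 0.3847 -0.2064  0.1174] yaw -4.33 grip 0.0214 F [ 1.   1.1 -2.1] tilt [ 0.0015 -0.0014] q6 -39
  drz total 0.0064
  -> [ 0.3816 -0.205   0.1174] slide total [-0.0032 -0.0011 -0.    ]  /5: [-0.0006 -0.0002 -0.    ]  /10: [-0.0003 -0.0001 -0.    ]
  -> [ 0.3816 -0.205   0.055 ] slide total [ 0.     -0.      0.0624]  /5: [ 0.     -0.      0.0125]  /10: [ 0.     -0.      0.0062]
```

View pics/a29.png

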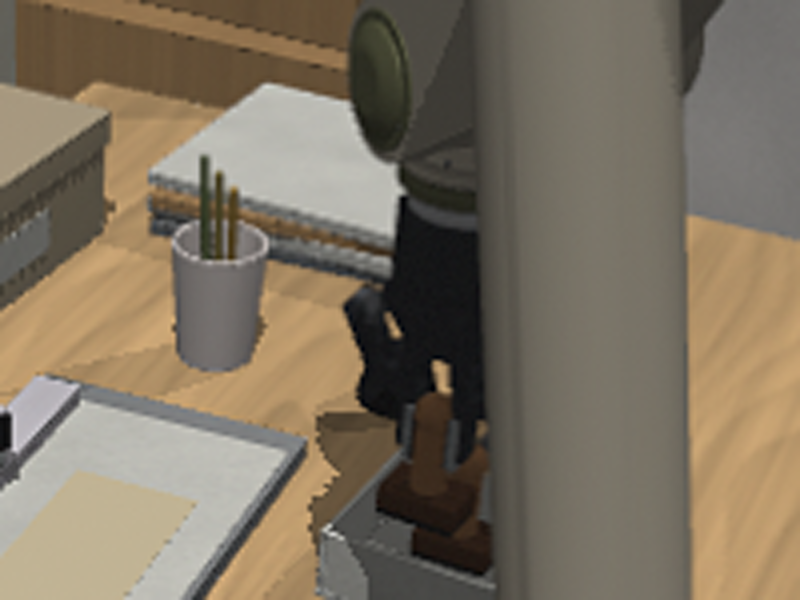

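The first stamp stands in the box (crop 455,545). The held one is over the free half, so I'm lowering it.

Emit:
jog_arm(dr=[[0,0,0],[0,0,0],[0,0,0],[0,0,0],[0,0,0],[0,0,0],[0,0,0],[0,0,0],[0,0,0],[0,0,0]], slide=[[-0.0025,-0.001,0.0],[0,0,0.015],[0,0,0.015],[0,0,0.015],[0,0,0.012],[0,0,0.005],[0,0,0],[0,0,0],[0,0,0],[0,0,0]], gripper=[-1,-1,-1,-1,-1,-1,-1,-1,-1,-1])

```text
time_s: 49.85
position: [0.3819, -0.205, 0.0548]
tool_rot: [[0.997, -0.076, 0.001], [-0.076, -0.997, -0.001], [0.001, 0.001, -1.0]]
ft_force: [0.3, 0.1, -0.9]
grip_width: 0.0213
```

Emit:
jog_arm(dr=[[0,0,0],[0,0,0],[0,0,0],[0,0,0],[0,0,0],[0,0,0],[0,0,0],[0,0,0],[0,0,0],[0,0,0]], slide=[[0,0,0],[0,0,0],[0,0,0],[0,0,0],[0,0,-0.02],[0,0,-0.03],[0,0,-0.04],[0,0,-0.04],[0,0,-0.02],[0,0,0]], gripper=[0.2,0.2,0.2,0.2,0.2,0.2,0.2,0.3,0.3,0.3])

```text
time_s: 50.85
position: [0.3825, -0.2055, 0.2068]
tool_rot: [[0.997, -0.076, 0.004], [-0.076, -0.997, -0.004], [0.004, 0.004, -1.0]]
ft_force: [-0.3, 0.7, 0.1]
grip_width: 0.0556
```

Run:
```python
from h import *
# middle knob jaw yaw = bar dir -90 ; bar dir 134.4
plan(44.4,(.680,-.0205,None),(.680,-.0205,.10),(.680,-.0205,.062))
d=cam("side");cv2.imwrite("pics/a30.png",d["pixels"]);d=cam("top");cv2.imwrite("pics/a31.png",d["pixels"])
```

```text
t 50.9 pos [ 0.3825 -0.2055  0.2068] yaw -4.38 grip 0.0556 F [-0.3  0.7  0.1] tilt [ 0.0042 -0.004 ] q6 -40
  drz total -0.8514
  -> [ 0.68   -0.0205  0.2068] slide total [ 0.342  0.076 -0.   ]  /5: [ 0.0684  0.0152 -0.    ]  /10: [ 0.0342  0.0076 -0.    ]
  -> [ 0.68   -0.0205  0.1   ] slide total [0.     0.     0.1068]  /5: [0.     0.     0.0214]  /10: [0.     0.     0.0107]
  -> [ 0.68   -0.0205  0.062 ] slide total [0.    0.    0.038]  /5: [0.     0.     0.0076]  /10: [0.     0.     0.0038]
```

View pics/a30.png

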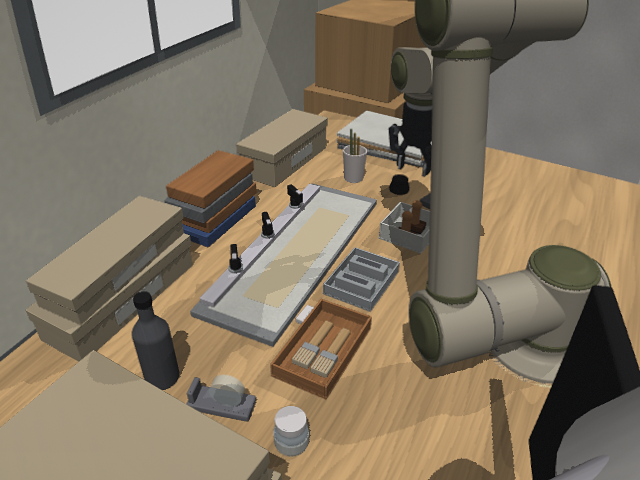

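View pics/a31.png

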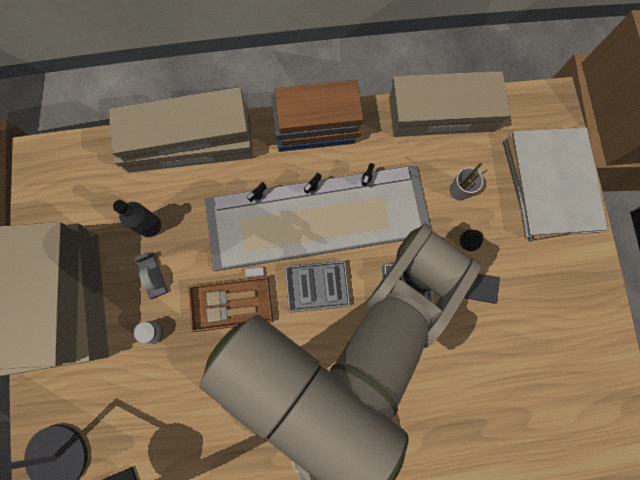

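All six tools appear to be in their receivers: side view brushes (320,345), weights (365,270), stamps (412,218). Now I measure the knobs more exactly.

```bash
cat > knob.py <<'E'
from h import *
from scipy.optimize import minimize
def fit(centers,init,views=("top","side"),imgs=None):
    ds=[cam(v) for v in views] if imgs is None else imgs
    out=[]
    for c0,a0 in zip(centers,init):
        best=None
        masks=[]
        for d in ds:
            p=proj(d,[(*c0,.075)])[0].astype(int)
            x0,y0=p[0]-25,p[1]-25
            im=d["pixels"][y0:y0+50,x0:x0+50].astype(int)
            g=cv2.resize((im.max(2)).astype(np.uint8),None,fx=4,fy=4,interpolation=cv2.INTER_CUBIC)
            masks.append((d,x0,y0,(g<50)))
        def cost(v,mk=None):
            a=v[0];c=np.array(c0)+v[1:3]
            e=0
            for d,x0,y0,m in masks:
                P=[]
                for sx in(-.03,.03):
                    for sy in(-.0075,.0075):
                        for z in(.056,.084):
                            P.append((c[0]+np.cos(a)*sx-np.sin(a)*sy,c[1]+np.sin(a)*sx+np.cos(a)*sy,z))
                H=cv2.convexHull(((proj(d,P)-[x0,y0]+.5)*4).astype(np.float32))
                k=np.zeros(m.shape,np.uint8);cv2.fillPoly(k,[np.round(H*16).astype(np.int32)],1,shift=4)
                q=m.copy()
                e+=1-(k.astype(bool)&q).sum()/ (k.astype(bool)|q).sum()
            return e
        r=min((minimize(cost,[a0+da,0,0],method="Nelder-Mead",options=dict(initial_simplex=[[a0+da,0,0],[a0+da+.15,0,0],[a0+da,.004,0],[a0+da,0,.004]])) for da in(-.3,0,.3)),key=lambda r:r.fun)
        out.append((np.degrees(r.x[0]),np.array(c0)+r.x[1:3],r.fun));print(out[-1])
    return out
CT=[(.674,.129),(.680,-.0205),(.686,-.170)]
E
python3 - <<'E'
from knob import *
fit(CT,np.radians([127,134,154]))
d=cam("top")
print(ray(d,[(278,149),(355,142),(276,92),(131,165),(251,150),(392,133),(508,122)],0).round(3).tolist())
crop(d,230,155,400,215,4.5,"k1.png")
d=cam("side");crop(d,215,170,320,280,5,"k2.png")
E
```

```text
(np.float64(130.11402456557147), array([0.66840845, 0.13186128]), np.float64(0.8288311006621701))
(np.float64(131.52133758583557), array([ 0.67698519, -0.01556184]), np.float64(0.8412353759238702))
(np.float64(143.93974569173346), array([ 0.68498976, -0.16612248]), np.float64(0.8151893450326981))
[[0.814, 0.065, 0.0], [0.81, -0.157, 0.0], [0.994, 0.053, 0.0], [0.817, 0.489, 0.0], [0.82, 0.142, 0.0], [0.825, -0.268, 0.0], [0.823, -0.616, 0.0]]
```

View pics/k1.png

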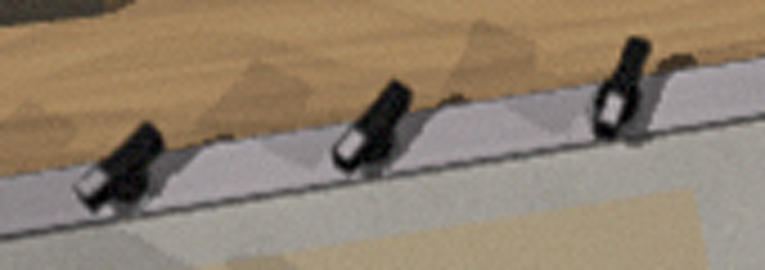

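View pics/k2.png

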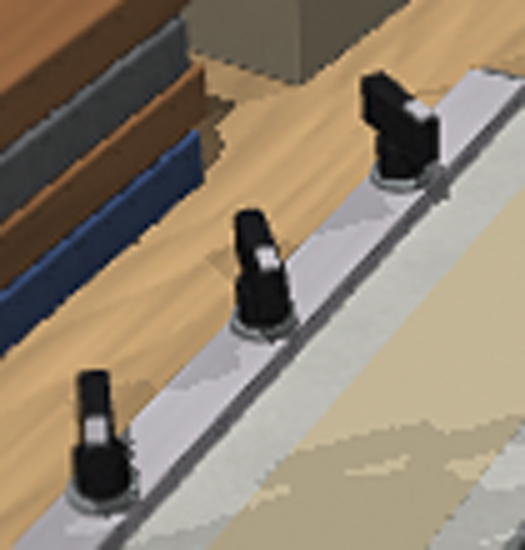

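Emit:
jog_arm(dr=[[0,0,-0.142],[0,0,-0.142],[0,0,-0.142],[0,0,-0.142],[0,0,-0.142],[0,0,-0.142],[0,0,0],[0,0,0],[0,0,0],[0,0,0]], slide=[[0,0,0],[0,0,0],[0,0,0],[0,0,0],[0,0,0],[0,0,0],[0.0342,0.0076,0],[0.0342,0.0076,0],[0.0342,0.0076,0],[0.0342,0.0076,0]], gripper=[0.1,0.1,0.1,0.1,0.1,0.1,0.1,0.1,0.1,0.1], force=30)

```text
time_s: 52.15
position: [0.5017, -0.1298, 0.2034]
tool_rot: [[0.714, 0.7, -0.001], [0.7, -0.714, 0.001], [-0.001, -0.002, -1.0]]
ft_force: [-0.0, -1.5, 0.9]
grip_width: 0.0472
```

Emit:
jog_arm(dr=[[0,0,0],[0,0,0],[0,0,0],[0,0,0],[0,0,0],[0,0,0],[0,0,0],[0,0,0],[0,0,0],[0,0,0]], slide=[[0.0342,0.0076,0],[0.0342,0.0076,0],[0.0342,0.0076,0],[0.0342,0.0076,0],[0.0342,0.0076,0],[0.0342,0.0076,0],[0,0,0.03],[0,0,0.03],[0,0,0.02],[0,0,0]], gripper=[0.1,0.1,0.1,0.1,0.1,0.1,0.1,0.1,0.1,0.1])

```text
time_s: 53.15
position: [0.6776, -0.0194, 0.12]
tool_rot: [[0.714, 0.7, -0.008], [0.7, -0.714, 0.002], [-0.004, -0.007, -1.0]]
ft_force: [0.0, -0.1, 0.3]
grip_width: 0.0468
```

Run:
```python
from h import *
plan(43,(.6795,-.0195,None),(.6795,-.0195,.062))
d=cam("side");crop(d,215,150,435,290,3.6,"k3.png")
d=cam("top");crop(d,240,150,440,300,4,"k4.png")
```

```text
t 53.1 pos [ 0.6776 -0.0194  0.12  ] yaw 44.43 grip 0.0468 F [ 0.  -0.1  0.3] tilt [-0.0077  0.0016] q6 -56
  drz total 0.0250
  -> [ 0.6795 -0.0195  0.12  ] slide total [ 0.0013  0.0014 -0.    ]  /5: [ 0.0003  0.0003 -0.    ]  /10: [ 0.0001  0.0001 -0.    ]
  -> [ 0.6795 -0.0195  0.062 ] slide total [0.    0.    0.058]  /5: [0.     0.     0.0116]  /10: [0.     0.     0.0058]
```

View pics/k3.png

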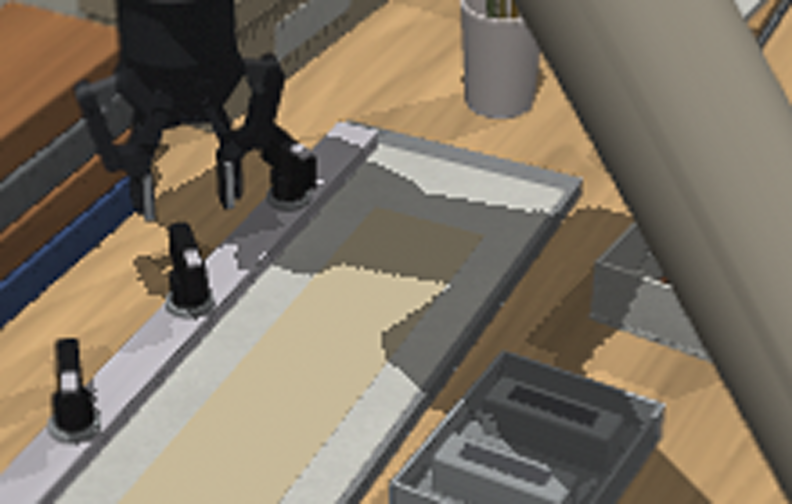

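View pics/k4.png

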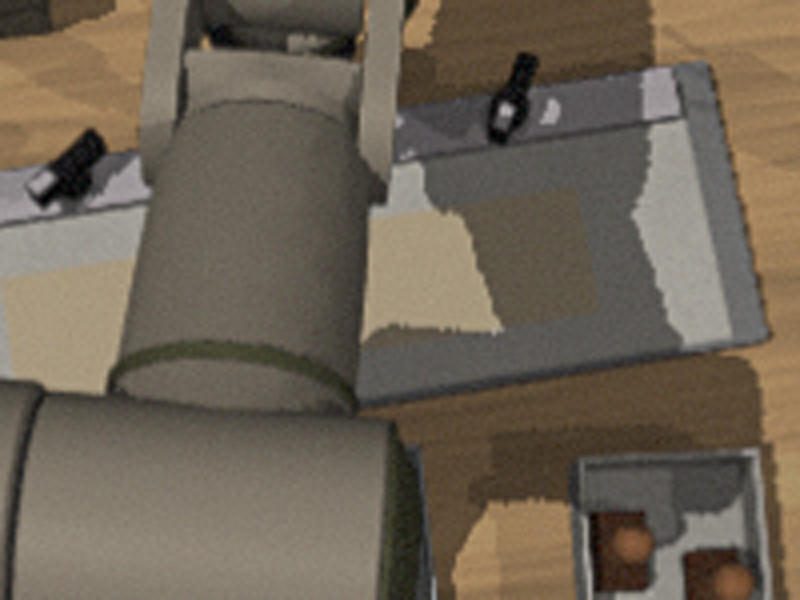

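Both stamps stand in the box (620,548 and 718,575 in the top crop), and the jaws straddle the middle knob's axis. I'm going down and gripping.

Emit:
jog_arm(dr=[[0,0,0.025],[0,0,0],[0,0,0],[0,0,0],[0,0,0],[0,0,0],[0,0,0],[0,0,0],[0,0,0],[0,0,0]], slide=[[0.001,0.001,0.018],[0,0,0.018],[0,0,0.014],[0,0,0.008],[0,0,0],[0,0,0],[0,0,0],[0,0,0],[0,0,0],[0,0,0]], gripper=[0.1,0.1,0.1,0.1,0.1,0.1,-1,-1,-1,-1])

```text
time_s: 54.25
position: [0.681, -0.0199, 0.0674]
tool_rot: [[0.731, 0.682, 0.002], [0.682, -0.731, -0.0], [0.001, 0.001, -1.0]]
ft_force: [-0.9, -0.4, 6.0]
grip_width: 0.0223
```

Run:
```python
from h import *
plan(-87.6,(.6795,-.0195,None))
s=observe();print(s["wrist_torque"],s["ft_force"])
d=cam("side");crop(d,215,150,375,270,5,"k5.png")
```

```text
t 54.2 pos [ 0.681  -0.0199  0.0674] yaw 43.00 grip 0.0223 F [-0.9 -0.4  6. ] tilt [ 0.0017 -0.0005] q6 -55
  drz total 2.2793
  -> [ 0.6795 -0.0195  0.0674] slide total [-0.0004  0.0015 -0.    ]  /5: [-0.0001  0.0003 -0.    ]  /10: [-0.      0.0001 -0.    ]
[-0.05898433  0.27468632 -0.04965817] [-0.90648646 -0.42589052  5.99747993]
```

View pics/k5.png

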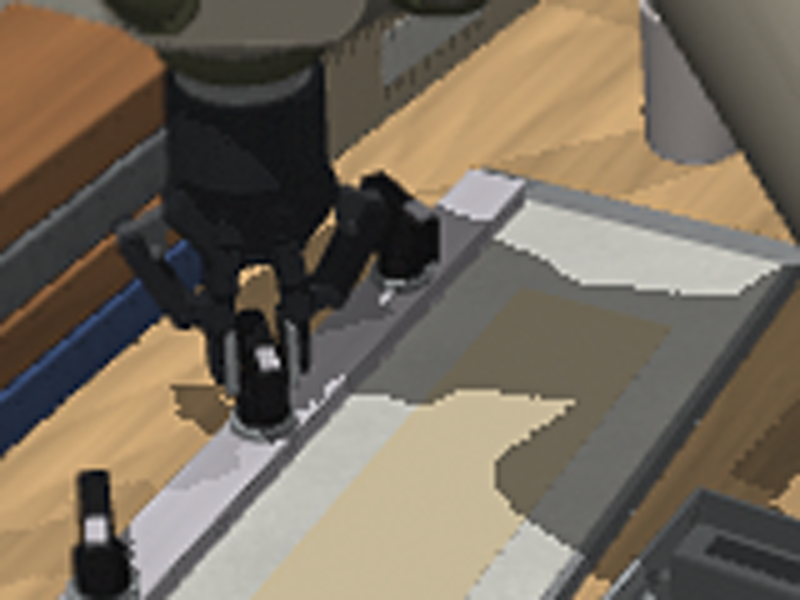

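Emit:
jog_arm(dr=[[0,0,0],[0,0,0],[0,0,0],[0,0,0],[0,0,0.08],[0,0,0.1],[0,0,0.1],[0,0,0.1],[0,0,0],[0,0,0]], slide=[[0,0,0],[0,0,0],[0,0,0],[0,0,0],[0,0,0],[0,0,0],[0,0,0],[0,0,0],[0,0,0],[0,0,0]], gripper=[-1,-1,-1,-1,-1,-1,-1,-1,-1,-1])

```text
time_s: 55.3
position: [0.6801, -0.0204, 0.0674]
tool_rot: [[0.932, 0.362, -0.001], [0.362, -0.932, -0.001], [-0.001, 0.001, -1.0]]
ft_force: [-5.1, -2.4, 8.1]
grip_width: 0.0224
```

Run:
```python
from h import *
plan(-87.6,(.6795,-.0195,None))
s=observe();print(s["wrist_torque"],s["ft_force"])
d=cam("side");crop(d,215,150,375,270,5,"k6.png")
```

```text
t 55.3 pos [ 0.6801 -0.0204  0.0674] yaw 21.20 grip 0.0224 F [-5.1 -2.4  8.1] tilt [-0.0008 -0.0013] q6 -33
  drz total 1.8990
  -> [ 0.6795 -0.0195  0.0674] slide total [-0.0009  0.0006 -0.    ]  /5: [-0.0002  0.0001 -0.    ]  /10: [-0.0001  0.0001 -0.    ]
[-0.4483315   1.00192606  0.01588637] [-5.08873902 -2.42591506  8.13594044]
```

View pics/k6.png

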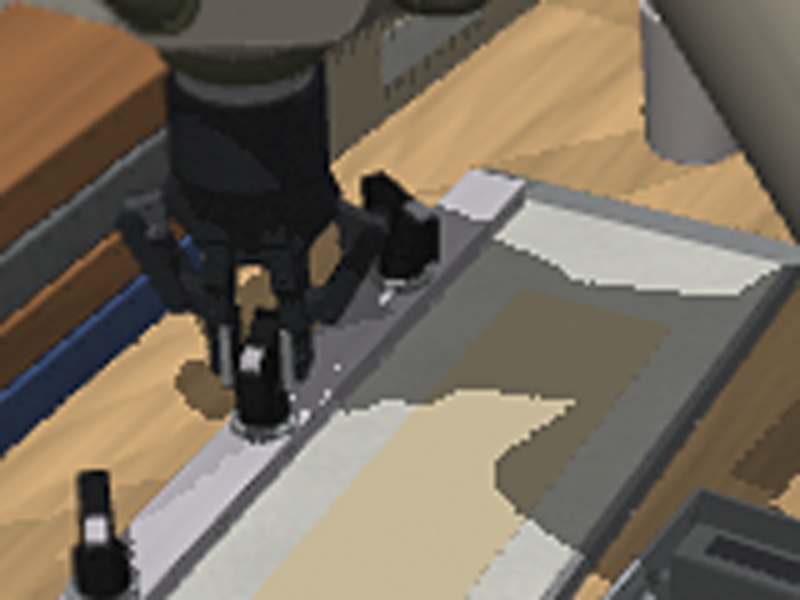

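The opening reads 22 mm, but the bar is 15 mm wide, so the pads don't sit flat on it. I'll open, look, and grip again.

Emit:
jog_arm(dr=[[0,0,0],[0,0,0],[0,0,0],[0,0,0],[0,0,0],[0,0,0],[0,0,0],[0,0,0],[0,0,0],[0,0,0]], slide=[[0,0,0],[0,0,0],[0,0,0],[0,0,0],[0,0,0],[0,0,0],[0,0,0],[0,0,0],[0,0,0],[0,0,0]], gripper=[0.1,0.1,0.1,0.1,0.1,0.1,0.1,0.1,0.1,0.1])

```text
time_s: 56.35
position: [0.6806, -0.0198, 0.0663]
tool_rot: [[0.932, 0.362, 0.0], [0.362, -0.932, -0.0], [0.0, 0.0, -1.0]]
ft_force: [-0.2, -0.7, 0.2]
grip_width: 0.0472
```

Run:
```python
from h import *
plan(-87.6,(.6795,-.0195,.07))
s=observe();print(s["wrist_torque"],s["ft_force"])
d=cam("side");crop(d,230,180,310,240,10,"k7.png")
```

```text
t 56.4 pos [ 0.6806 -0.0198  0.0663] yaw 21.22 grip 0.0472 F [-0.2 -0.7  0.2] tilt [ 0. -0.] q6 -33
  drz total 1.8993
  -> [ 0.6795 -0.0195  0.07  ] slide total [-0.0003  0.0011 -0.0037]  /5: [-0.0001  0.0002 -0.0007]  /10: [-0.      0.0001 -0.0004]
[ 0.04567694 -0.0786502   0.00635962] [-0.24220041 -0.66382045  0.21666883]
```

View pics/k7.png

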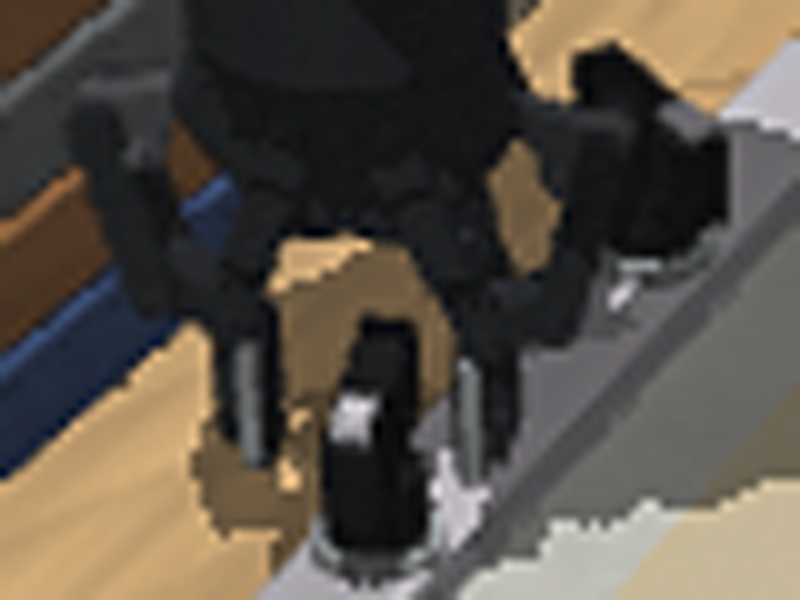

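Emit:
jog_arm(dr=[[0,0,0],[0,0,0],[0,0,0],[0,0,0],[0,0,0],[0,0,0],[0,0,0],[0,0,0],[0,0,0],[0,0,0]], slide=[[0,0.001,-0.009],[0,0,0],[0,0,0],[0,0,0],[0,0,0],[0,0,0],[0,0,0],[0,0,0],[0,0,0],[0,0,0]], gripper=[0.1,0.1,0.1,-1,-1,-1,-1,-1,-1,-1], force=40)

```text
time_s: 57.4
position: [0.6803, -0.0209, 0.0753]
tool_rot: [[0.932, 0.362, -0.002], [0.362, -0.932, -0.0], [-0.002, -0.0, -1.0]]
ft_force: [-4.5, -1.4, 3.7]
grip_width: 0.0139
```

Run:
```python
from h import *
plan(-87.6,(.6795,-.0195,.075))
s=observe();print(s["wrist_torque"],s["ft_force"])
d=cam("side");crop(d,230,180,310,240,10,"k8.png")
```

```text
t 57.4 pos [ 0.6803 -0.0209  0.0753] yaw 21.22 grip 0.0139 F [-4.5 -1.4  3.7] tilt [-0.0019 -0.0003] q6 -33
  drz total 1.8993
  -> [ 0.6795 -0.0195  0.075 ] slide total [-0.0014  0.0007  0.0003]  /5: [-0.0003  0.0001  0.0001]  /10: [-0.0001  0.0001  0.    ]
[-0.26266527  0.72778663  0.07122811] [-4.52684816 -1.37011532  3.65266611]
```

View pics/k8.png

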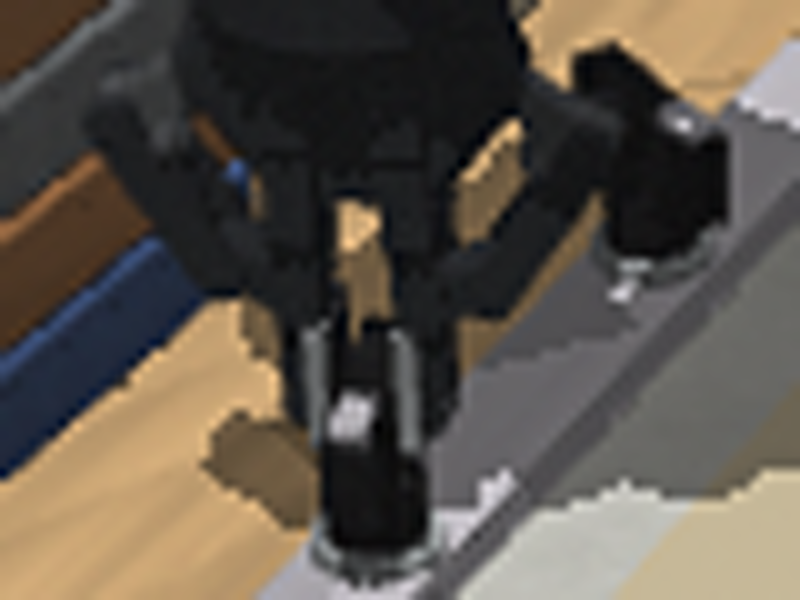

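The grip is on the bar now (13.9 mm). Turning clockwise.

Emit:
jog_arm(dr=[[0,0,0],[0,0,0.1],[0,0,0.13],[0,0,0.13],[0,0,0.13],[0,0,0.13],[0,0,0.13],[0,0,0.13],[0,0,0.12],[0,0,0]], slide=[[-0.001,0,0],[0,0,0],[0,0,0],[0,0,0],[0,0,0],[0,0,0],[0,0,0],[0,0,0],[0,0,0],[0,0,0]], gripper=[-1,-1,-1,-1,-1,-1,-1,-1,-1,-1])

```text
time_s: 58.45
position: [0.6771, -0.0205, 0.0753]
tool_rot: [[0.806, -0.591, -0.008], [-0.591, -0.806, 0.001], [-0.007, 0.004, -1.0]]
ft_force: [-16.5, 1.0, 9.0]
grip_width: 0.0145
```

Run:
```python
from h import *
plan(-87.6,(.6795,-.0195,.075))
s=observe();print(s["wrist_torque"],s["ft_force"])
```

```text
t 58.5 pos [ 0.6771 -0.0205  0.0753] yaw -36.25 grip 0.0145 F [-16.5   1.    9. ] tilt [-0.0078  0.0008] q6 25
  drz total 0.8963
  -> [ 0.6795 -0.0195  0.075 ] slide total [-0.0009 -0.0024  0.0003]  /5: [-0.0002 -0.0005  0.0001]  /10: [-0.0001 -0.0002  0.    ]
[0.09856185 2.63694175 0.00739002] [-16.50716204   0.98374015   9.00494914]
```

Emit:
jog_arm(dr=[[0,0,0],[0,0,0.1],[0,0,0.12],[0,0,0.12],[0,0,0.12],[0,0,0.12],[0,0,0],[0,0,0],[0,0,0],[0,0,0]], slide=[[-0.0016,0.0012,0],[0,0,0],[0,0,0],[0,0,0],[0,0,0],[0,0,0],[0,0,0],[0,0,0],[0,0,0],[0,0,0]], gripper=[-1,-1,-1,-1,-1,-1,-1,-1,-1,-1])

```text
time_s: 59.45
position: [0.6758, -0.0191, 0.0753]
tool_rot: [[0.354, -0.935, -0.006], [-0.935, -0.354, 0.003], [-0.005, 0.004, -1.0]]
ft_force: [-13.0, 6.4, 8.2]
grip_width: 0.0138
```

Run:
```python
from h import *
plan(-87.6,(.6795,-.0195,.075))
s=observe();print(s["wrist_torque"],s["ft_force"])
d=cam("side");crop(d,230,180,310,240,10,"k9.png")
```

```text
t 59.5 pos [ 0.6758 -0.0191  0.0753] yaw -69.25 grip 0.0138 F [-13.    6.4   8.2] tilt [-0.0059  0.003 ] q6 58
  drz total 0.3203
  -> [ 0.6795 -0.0195  0.075 ] slide total [ 0.0006 -0.0037  0.0003]  /5: [ 0.0001 -0.0007  0.0001]  /10: [ 0.0001 -0.0004  0.    ]
[ 1.10120762  1.94536196 -0.01803858] [-13.01199683   6.3907868    8.21233415]
```

View pics/k9.png

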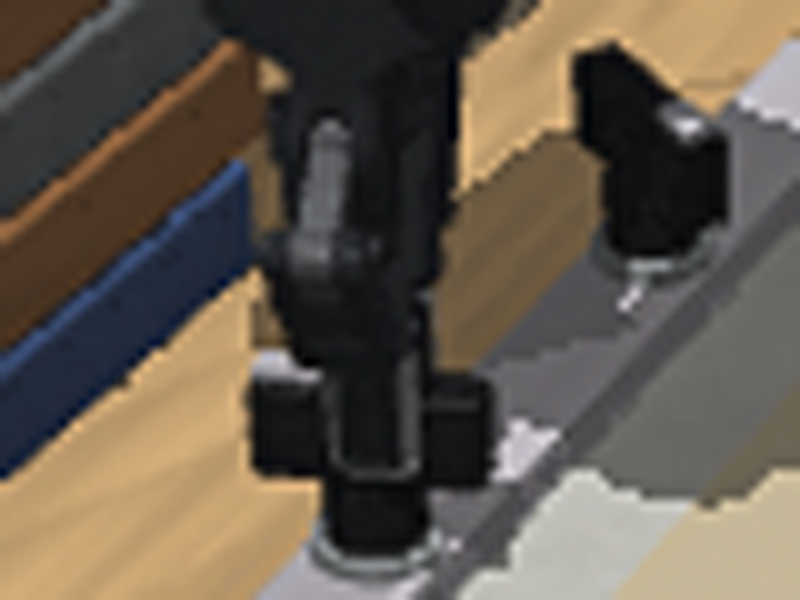

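Emit:
jog_arm(dr=[[0,0,0],[0,0,0.08],[0,0,0.08],[0,0,0.08],[0,0,0.06],[0,0,0.04],[0,0,0.03],[0,0,0],[0,0,0],[0,0,0]], slide=[[-0.0016,0.0015,0],[0,0,0],[0,0,0],[0,0,0],[0,0,0],[0,0,0],[0,0,0],[0,0,0],[0,0,0],[0,0,0]], gripper=[-1,-1,-1,-1,-1,-1,-1,-1,-1,-1])

```text
time_s: 60.5
position: [0.6753, -0.0179, 0.0753]
tool_rot: [[-0.006, -1.0, -0.002], [-1.0, 0.006, 0.003], [-0.003, 0.002, -1.0]]
ft_force: [-4.7, 7.4, 3.9]
grip_width: 0.014
```

Run:
```python
from h import *
plan(-87.6,(.6795,-.0195,.075))
s=observe();print(s["wrist_torque"],s["ft_force"])
d=cam("side");crop(d,230,180,310,240,10,"k10.png")
```

```text
t 60.5 pos [ 0.6753 -0.0179  0.0753] yaw -90.32 grip 0.0140 F [-4.7  7.4  3.9] tilt [-0.0018  0.0026] q6 79
  drz total -0.0474
  -> [ 0.6795 -0.0195  0.075 ] slide total [ 0.0017 -0.0041  0.0003]  /5: [ 0.0003 -0.0008  0.0001]  /10: [ 0.0002 -0.0004  0.    ]
[1.26136814 0.74938901 1.12216564] [-4.6528877   7.35369272  3.90165955]
```

View pics/k10.png

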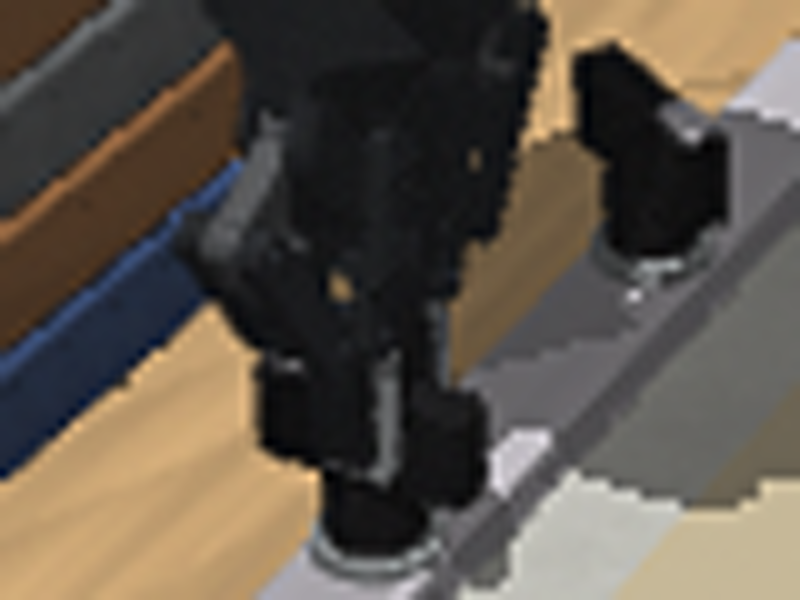

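The wrist torque about z rose from about 0 to 1.1 N m while turning, so the stop is reached. I'm releasing, rising and checking.

Emit:
jog_arm(dr=[[0,0,0],[0,0,0],[0,0,0],[0,0,0],[0,0,0],[0,0,0],[0,0,0],[0,0,0],[0,0,0],[0,0,0]], slide=[[0,0,0],[0,0,0],[0,0,0],[0,0,0],[0,0,-0.02],[0,0,-0.025],[0,0,-0.025],[0,0,0],[0,0,0],[0,0,0]], gripper=[0.1,0.1,0.1,0.1,0.1,0.1,0.1,0.1,0.1,0.1])

```text
time_s: 61.55
position: [0.6756, -0.0201, 0.144]
tool_rot: [[-0.009, -1.0, -0.002], [-1.0, 0.009, 0.0], [-0.0, 0.002, -1.0]]
ft_force: [-0.3, 1.0, -0.6]
grip_width: 0.0469
```

Run:
```python
from h import *
plan(39.5,(.669,.1325,None),(.669,.1325,.075))
d=cam("side");crop(d,200,170,320,260,6.6,"k11.png")
d=cam("top");crop(d,220,150,430,300,3.7,"k12.png")
```

```text
t 61.5 pos [ 0.6756 -0.0201  0.144 ] yaw -90.51 grip 0.0469 F [-0.3  1.  -0.6] tilt [-0.0021  0.0004] q6 79
  drz total -2.2691
  -> [0.669  0.1325 0.144 ] slide total [ 0.092  -0.1219 -0.    ]  /5: [ 0.0184 -0.0244 -0.    ]  /10: [ 0.0092 -0.0122 -0.    ]
  -> [0.669  0.1325 0.075 ] slide total [0.    0.    0.069]  /5: [0.     0.     0.0138]  /10: [0.     0.     0.0069]
```

View pics/k11.png

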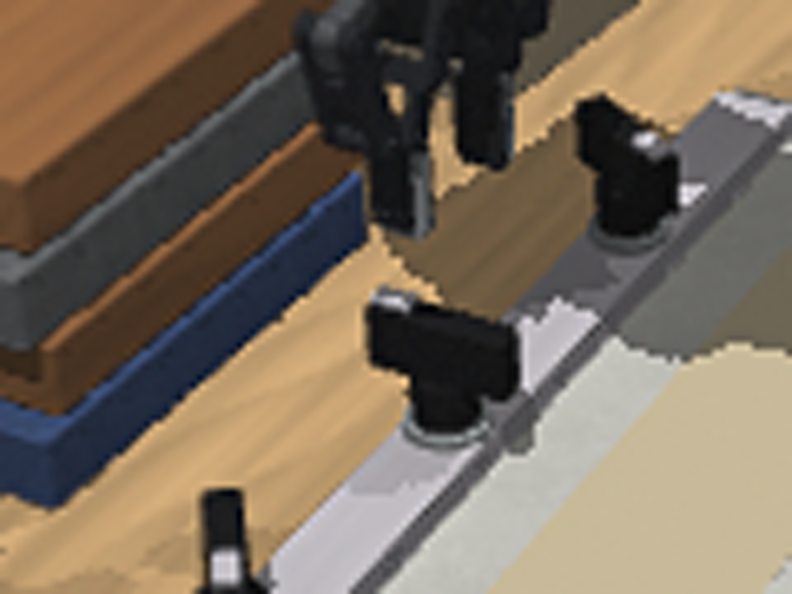

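The middle knob's mark now points away from the robot (390,297 in the crop), as it should. Next the left knob.

Emit:
jog_arm(dr=[[0,0,-0.142],[0,0,-0.142],[0,0,-0.142],[0,0,-0.142],[0,0,-0.142],[0,0,-0.142],[0,0,-0.142],[0,0,-0.142],[0,0,-0.142],[0,0,-0.142]], slide=[[0,0,-0.01],[0,0,0],[0,0,0],[0,0,0],[0,0,0],[0,0,0],[0,0,0],[0,0,0],[0,0,0],[0,0,0]], gripper=[0.1,0.1,0.1,0.1,0.1,0.1,0.1,0.1,0.1,0.1])

```text
time_s: 62.65
position: [0.6759, -0.0201, 0.1544]
tool_rot: [[0.988, -0.153, -0.001], [-0.153, -0.988, 0.0], [-0.001, -0.0, -1.0]]
ft_force: [-0.9, 0.1, -0.6]
grip_width: 0.0469
```

Emit:
jog_arm(dr=[[0,0,-0.142],[0,0,-0.142],[0,0,-0.142],[0,0,-0.142],[0,0,-0.142],[0,0,-0.139],[0,0,0],[0,0,0],[0,0,0],[0,0,0]], slide=[[0,0,0],[0,0,0],[0,0,0],[0,0,0],[0,0,0],[0,0,0],[0.023,-0.0305,0],[0.023,-0.0305,0],[0.023,-0.0305,0],[0.023,-0.0304,0]], gripper=[0.1,0.1,0.1,0.1,0.1,0.1,0.1,0.1,0.1,0.1])

```text
time_s: 63.65
position: [0.6691, 0.1339, 0.1545]
tool_rot: [[0.772, 0.636, -0.001], [0.636, -0.772, -0.0], [-0.001, -0.001, -1.0]]
ft_force: [0.2, 0.0, 0.4]
grip_width: 0.0468
```

Emit:
jog_arm(dr=[[0,0,0],[0,0,0],[0,0,0],[0,0,0],[0,0,0],[0,0,0],[0,0,0],[0,0,0],[0,0,0],[0,0,0]], slide=[[0,0,0],[0,0,0.02],[0,0,0.02],[0,0,0],[0,0,0],[0,0,0],[0,0,0],[0,0,0],[0,0,0],[0,0,0]], gripper=[0.1,0.1,0.1,0.1,0.1,0.1,0.1,0.1,0.1,0.1])

```text
time_s: 64.65
position: [0.6695, 0.1325, 0.1155]
tool_rot: [[0.772, 0.636, 0.0], [0.636, -0.772, 0.0], [0.0, 0.0, -1.0]]
ft_force: [-0.5, -0.4, -0.6]
grip_width: 0.047
```

Run:
```python
from h import *
plan(39.5,(.669,.1325,None),(.669,.1325,.076))
d=cam("side");crop(d,190,190,310,280,6.6,"k13.png")
d=cam("top");crop(d,280,155,380,205,7.5,"k14.png")
```

```text
t 64.7 pos [0.6695 0.1325 0.1155] yaw 39.50 grip 0.0470 F [-0.5 -0.4 -0.6] tilt [0.0002 0.    ] q6 -38
  drz total 0.0000
  -> [0.669  0.1325 0.1155] slide total [-0.0004 -0.0003 -0.    ]  /5: [-0.0001 -0.0001 -0.    ]  /10: [-0. -0. -0.]
  -> [0.669  0.1325 0.076 ] slide total [0.     0.     0.0395]  /5: [0.     0.     0.0079]  /10: [0.    0.    0.004]
```

View pics/k13.png

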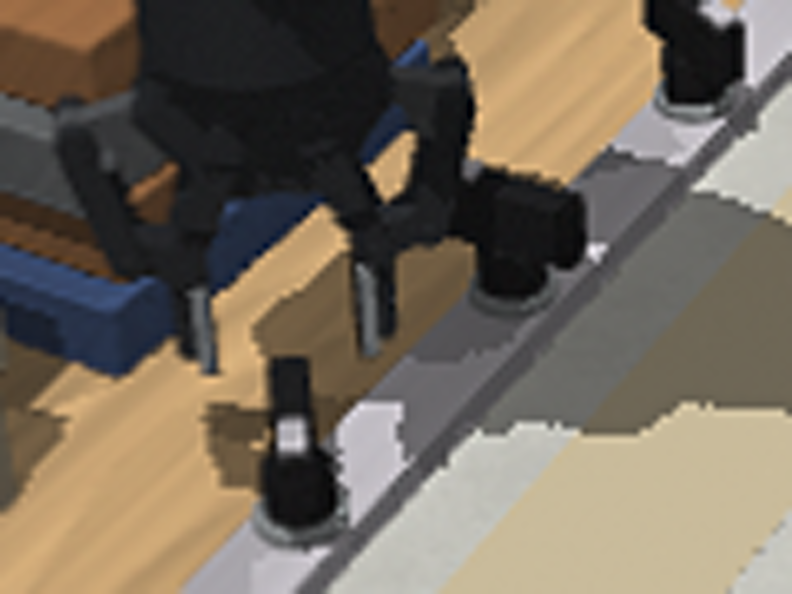

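View pics/k14.png

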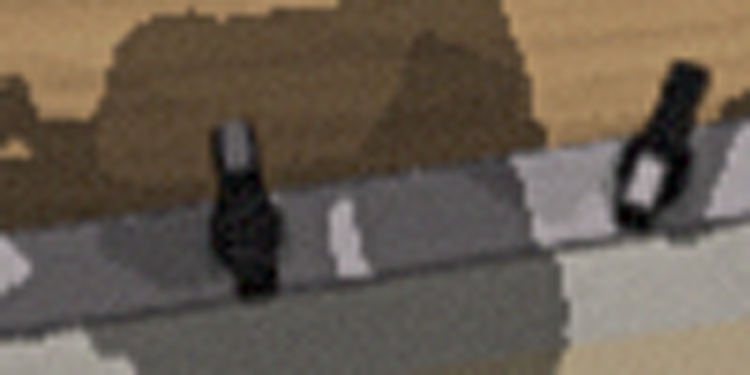

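The middle knob sits square across the bar with its mark at the far end, so it's at its stop. The jaws straddle the left knob; going down to grip.

Emit:
jog_arm(dr=[[0,0,0],[0,0,0],[0,0,0],[0,0,0],[0,0,0],[0,0,0],[0,0,0],[0,0,0],[0,0,0],[0,0,0]], slide=[[0,0,0.015],[0,0,0.015],[0,0,0.009],[0,0,0],[0,0,0],[0,0,0],[0,0,0],[0,0,0],[0,0,0],[0,0,0]], gripper=[0.1,0.1,0.1,0.1,-1,-1,-1,-1,-1,-1])

```text
time_s: 65.75
position: [0.6706, 0.1333, 0.0775]
tool_rot: [[0.771, 0.636, 0.004], [0.636, -0.771, 0.001], [0.004, 0.001, -1.0]]
ft_force: [4.0, 4.1, -0.1]
grip_width: 0.0141
```

Run:
```python
from h import *
plan(-87.6,(.669,.1325,None),(.669,.1325,.076))
s=observe();print(s["wrist_torque"],s["ft_force"])
```

```text
t 65.8 pos [0.6706 0.1333 0.0775] yaw 39.51 grip 0.0141 F [ 4.   4.1 -0.1] tilt [0.0038 0.0014] q6 -38
  drz total 2.2186
  -> [0.669  0.1325 0.0775] slide total [ 0.0008  0.0016 -0.    ]  /5: [ 0.0002  0.0003 -0.    ]  /10: [ 0.0001  0.0002 -0.    ]
  -> [0.669  0.1325 0.076 ] slide total [ 0.     -0.      0.0015]  /5: [ 0.     -0.      0.0003]  /10: [ 0.     -0.      0.0002]
[ 0.471656   -0.49176097 -0.06920551] [ 4.03433741  4.09240277 -0.13961761]
```

Emit:
jog_arm(dr=[[0,0,0],[0,0,0.1],[0,0,0.13],[0,0,0.13],[0,0,0.13],[0,0,0.13],[0,0,0.13],[0,0,0.13],[0,0,0.12],[0,0,0]], slide=[[0.001,0,0],[0,0,0],[0,0,0],[0,0,0],[0,0,0],[0,0,0],[0,0,0],[0,0,0],[0,0,0],[0,0,0]], gripper=[-1,-1,-1,-1,-1,-1,-1,-1,-1,-1])

```text
time_s: 66.75
position: [0.672, 0.1337, 0.0775]
tool_rot: [[0.951, -0.309, 0.005], [-0.309, -0.951, 0.001], [0.005, -0.003, -1.0]]
ft_force: [7.1, 4.1, 0.4]
grip_width: 0.0139
```

Run:
```python
from h import *
plan(-87.6,(.670,.1325,None))
s=observe();print(s["wrist_torque"],s["ft_force"])
d=cam("side");crop(d,190,190,310,280,6.6,"k15.png")
```

```text
t 66.8 pos [0.672  0.1337 0.0775] yaw -17.99 grip 0.0139 F [7.1 4.1 0.4] tilt [0.0053 0.0013] q6 19
  drz total 1.2149
  -> [0.67   0.1325 0.0775] slide total [ 0.0011  0.002  -0.    ]  /5: [ 0.0002  0.0004 -0.    ]  /10: [ 0.0001  0.0002 -0.    ]
[ 0.67984618 -0.92976407 -0.04198859] [7.08429136 4.06563742 0.44589983]
```

View pics/k15.png

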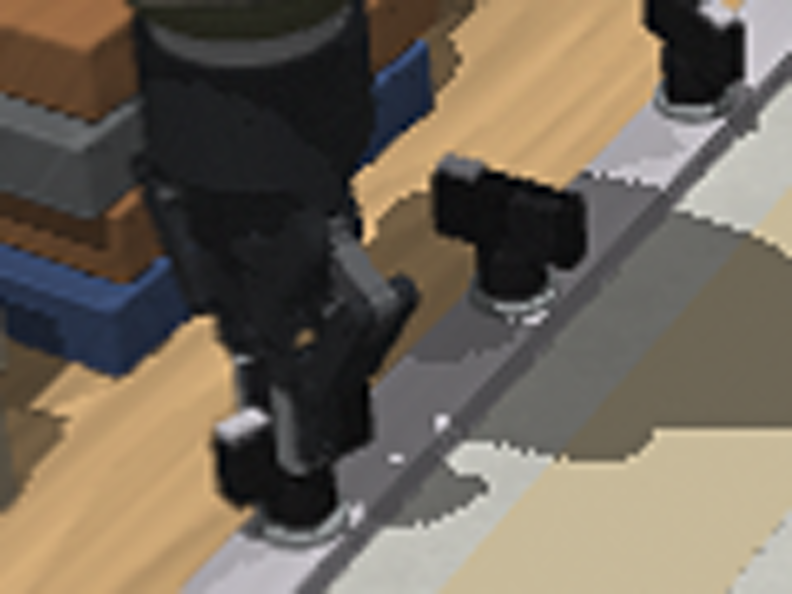

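Emit:
jog_arm(dr=[[0,0,0.1],[0,0,0.13],[0,0,0.13],[0,0,0.13],[0,0,0.13],[0,0,0.13],[0,0,0.13],[0,0,0.12],[0,0,0],[0,0,0]], slide=[[0.0007,-0.001,0],[0,0,0],[0,0,0],[0,0,0],[0,0,0],[0,0,0],[0,0,0],[0,0,0],[0,0,0],[0,0,0]], gripper=[-1,-1,-1,-1,-1,-1,-1,-1,-1,-1])

```text
time_s: 67.8
position: [0.6731, 0.1328, 0.0775]
tool_rot: [[0.256, -0.967, 0.005], [-0.967, -0.256, -0.001], [0.002, -0.005, -1.0]]
ft_force: [6.5, -3.5, 0.1]
grip_width: 0.014
```

Emit:
jog_arm(dr=[[0,0,0.06],[0,0,0.06],[0,0,0.05],[0,0,0.05],[0,0,0.04],[0,0,0],[0,0,0],[0,0,0],[0,0,0],[0,0,0]], slide=[[0,0,0],[0,0,0],[0,0,0],[0,0,0],[0,0,0],[0,0,0],[0,0,0],[0,0,0],[0,0,0],[0,0,0]], gripper=[-1,-1,-1,-1,-1,-1,-1,-1,-1,-1])

```text
time_s: 68.8
position: [0.6729, 0.1324, 0.0775]
tool_rot: [[0.001, -1.0, 0.005], [-1.0, -0.001, -0.002], [0.002, -0.005, -1.0]]
ft_force: [5.6, -5.4, 1.0]
grip_width: 0.0141
```

Run:
```python
from h import *
plan(-87.6,(.670,.1325,None))
s=observe();print(s["wrist_torque"],s["ft_force"])
```

```text
t 68.8 pos [0.6729 0.1324 0.0775] yaw -89.95 grip 0.0141 F [ 5.6 -5.4  1. ] tilt [ 0.0046 -0.0025] q6 91
  drz total -0.0410
  -> [0.67   0.1325 0.0775] slide total [-0.0002  0.0029 -0.    ]  /5: [-0.      0.0006 -0.    ]  /10: [-0.      0.0003 -0.    ]
[-0.9165235  -0.73412085  0.78925256] [ 5.59866783 -5.36138818  0.98504818]
```

Emit:
jog_arm(dr=[[0,0,0.02],[0,0,0.01],[0,0,0],[0,0,0],[0,0,0],[0,0,0],[0,0,0],[0,0,0],[0,0,0],[0,0,0]], slide=[[0,0,0],[0,0,0],[0,0,0],[0,0,0],[0,0,0],[0,0,0],[0,0,0],[0,0,-0.02],[0,0,-0.03],[0,0,-0.03]], gripper=[-1,-1,-1,0.1,0.1,0.1,0.1,0.1,0.1,0.1])

```text
time_s: 69.8
position: [0.671, 0.134, 0.157]
tool_rot: [[-0.03, -1.0, -0.001], [-1.0, 0.03, 0.0], [-0.0, 0.001, -1.0]]
ft_force: [-0.1, -0.3, 0.4]
grip_width: 0.0471
```

Emit:
jog_arm(dr=[[0,0,-0.147],[0,0,-0.147],[0,0,-0.147],[0,0,-0.147],[0,0,-0.147],[0,0,-0.147],[0,0,-0.147],[0,0,-0.147],[0,0,-0.147],[0,0,-0.147]], slide=[[0,0,0],[0,0,0],[0,0,0],[0,0,0],[0,0,0],[0,0,0],[0,0,0],[0,0,0],[0,0,0],[0,0,0]], gripper=[0.1,0.1,0.1,0.1,0.1,0.1,0.1,0.1,0.1,0.1])

```text
time_s: 70.8
position: [0.6712, 0.134, 0.1563]
tool_rot: [[0.992, -0.124, -0.0], [-0.124, -0.992, 0.0], [-0.0, -0.0, -1.0]]
ft_force: [-0.3, -0.4, 0.8]
grip_width: 0.0465
```

Run:
```python
from h import *
plan(61,(.682,-.1665,None),(.682,-.1665,.078))
d=cam("side");crop(d,190,180,310,270,6.6,"k16.png")
```

```text
t 70.8 pos [0.6712 0.134  0.1563] yaw -7.13 grip 0.0465 F [-0.3 -0.4  0.8] tilt [-0.0003  0.0001] q6 9
  drz total -1.1891
  -> [ 0.682  -0.1665  0.1563] slide total [-0.2576  0.1552 -0.    ]  /5: [-0.0515  0.031  -0.    ]  /10: [-0.0258  0.0155 -0.    ]
  -> [ 0.682  -0.1665  0.078 ] slide total [0.     0.     0.0783]  /5: [0.     0.     0.0157]  /10: [0.     0.     0.0078]
```

View pics/k16.png

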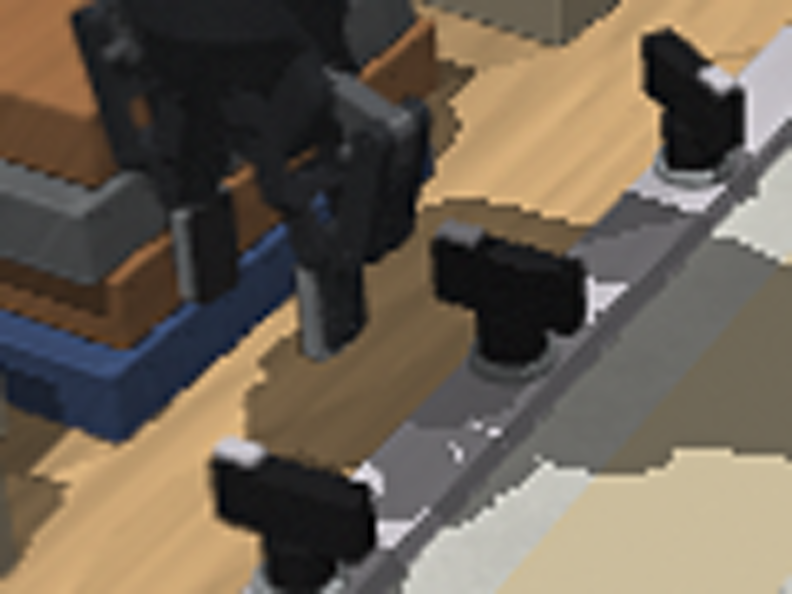

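The left and middle knobs are parallel, marks at the far ends. Now the right knob.

Emit:
jog_arm(dr=[[0,0,-0.132],[0,0,-0.132],[0,0,-0.132],[0,0,-0.132],[0,0,-0.132],[0,0,-0.132],[0,0,-0.132],[0,0,-0.132],[0,0,-0.132],[0,0,0]], slide=[[0,0,0],[0,0,0],[0,0,0],[0,0,0],[0,0,0],[0,0,0],[0,0,0],[0,0,0],[0,0,0],[0,0,0]], gripper=[0.1,0.1,0.1,0.1,0.1,0.1,0.1,0.1,0.1,0.1])

```text
time_s: 71.85
position: [0.6712, 0.1339, 0.1563]
tool_rot: [[0.492, 0.87, -0.0], [0.87, -0.492, 0.0], [-0.0, -0.0, -1.0]]
ft_force: [-0.5, 0.4, 0.9]
grip_width: 0.0472
```

Emit:
jog_arm(dr=[[0,0,0],[0,0,0],[0,0,0],[0,0,0],[0,0,0],[0,0,0],[0,0,0],[0,0,0],[0,0,0],[0,0,0]], slide=[[-0.0258,0.0155,0],[-0.0258,0.0155,0],[-0.0258,0.0155,0],[-0.0258,0.0155,0],[-0.0258,0.0155,0],[-0.0258,0.0155,0],[-0.0258,0.0155,0],[-0.0258,0.0155,0],[-0.0258,0.0155,0],[-0.0258,0.0155,0]], gripper=[0.1,0.1,0.1,0.1,0.1,0.1,0.1,0.1,0.1,0.1])

```text
time_s: 72.85
position: [0.6795, -0.1682, 0.1563]
tool_rot: [[0.496, 0.868, -0.0], [0.868, -0.496, 0.0], [0.0, -0.0, -1.0]]
ft_force: [0.6, 0.8, -0.2]
grip_width: 0.0469
```

Emit:
jog_arm(dr=[[0,0,0],[0,0,0],[0,0,0],[0,0,0],[0,0,0],[0,0,0],[0,0,0],[0,0,0],[0,0,0],[0,0,0]], slide=[[0,0,0],[0,0,0.02],[0,0,0.02],[0,0,0],[0,0,0],[0,0,0],[0,0,0],[0,0,0],[0,0,0],[0,0,0]], gripper=[0.1,0.1,0.1,0.1,0.1,0.1,0.1,0.1,0.1,0.1])

```text
time_s: 73.85
position: [0.6796, -0.167, 0.1165]
tool_rot: [[0.491, 0.871, 0.0], [0.871, -0.491, -0.0], [0.0, 0.0, -1.0]]
ft_force: [0.2, -0.4, -0.2]
grip_width: 0.0472
```

Run:
```python
from h import *
plan(61,(.682,-.1665,None),(.682,-.1665,.077))
d=cam("side");crop(d,230,140,350,230,6.6,"k17.png")
d=cam("top");crop(d,220,150,360,230,5.5,"k18.png")
```

```text
t 73.8 pos [ 0.6796 -0.167   0.1165] yaw 60.57 grip 0.0472 F [ 0.2 -0.4 -0.2] tilt [ 0.0002 -0.0001] q6 -84
  drz total -0.0075
  -> [ 0.682  -0.1665  0.1165] slide total [ 0.0016  0.0019 -0.    ]  /5: [ 0.0003  0.0004 -0.    ]  /10: [ 0.0002  0.0002 -0.    ]
  -> [ 0.682  -0.1665  0.077 ] slide total [0.     0.     0.0395]  /5: [0.     0.     0.0079]  /10: [0.    0.    0.004]
```

View pics/k17.png

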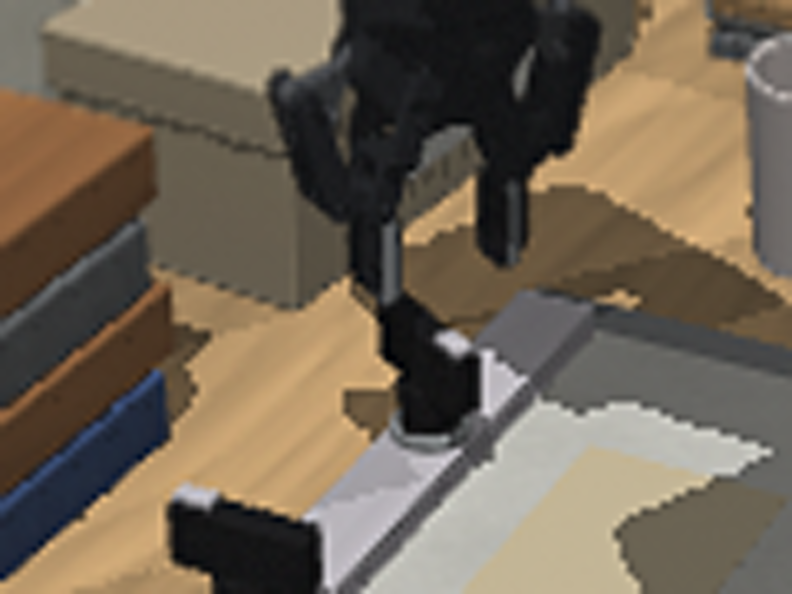

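View pics/k18.png

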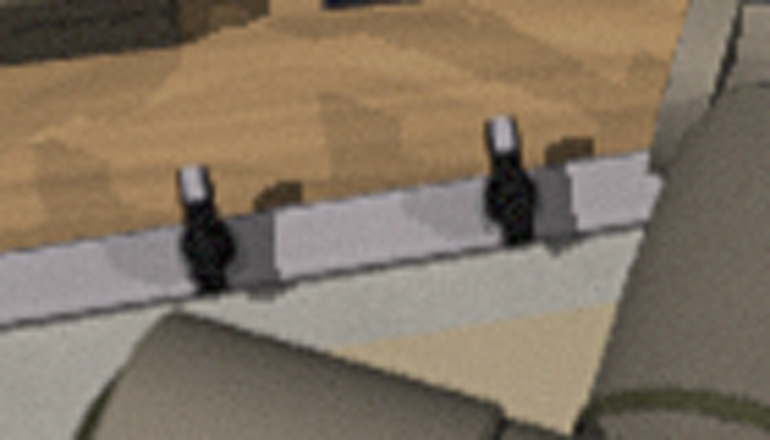

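Emit:
jog_arm(dr=[[0,0,0],[0,0,0],[0,0,0],[0,0,0],[0,0,0],[0,0,0],[0,0,0],[0,0,0],[0,0,0],[0,0,0]], slide=[[0,0.0005,0.015],[0,0,0.015],[0,0,0.009],[0,0,0],[0,0,0],[0,0,0],[0,0,0],[0,0,0],[0,0,0],[0,0,0]], gripper=[0.1,0.1,0.1,0.1,-1,-1,-1,-1,-1,-1])

```text
time_s: 74.95
position: [0.6815, -0.1654, 0.0787]
tool_rot: [[0.49, 0.872, 0.004], [0.872, -0.49, 0.002], [0.004, 0.003, -1.0]]
ft_force: [5.6, 7.3, 0.9]
grip_width: 0.0138
```

Run:
```python
from h import *
plan(-87.6,(.680,-.167,None))
s=observe();print(s["wrist_torque"],s["ft_force"])
d=cam("side");crop(d,230,140,350,230,6.6,"k19.png")
```

```text
t 75.0 pos [ 0.6815 -0.1654  0.0787] yaw 60.65 grip 0.0138 F [5.6 7.3 0.9] tilt [0.0043 0.0018] q6 -84
  drz total 2.5875
  -> [ 0.68   -0.167   0.0787] slide total [ 0.0015  0.0016 -0.    ]  /5: [ 0.0003  0.0003 -0.    ]  /10: [ 0.0001  0.0002 -0.    ]
[ 1.16187478 -0.71728388  0.03896858] [5.58246225 7.30477263 0.93044223]
```

View pics/k19.png

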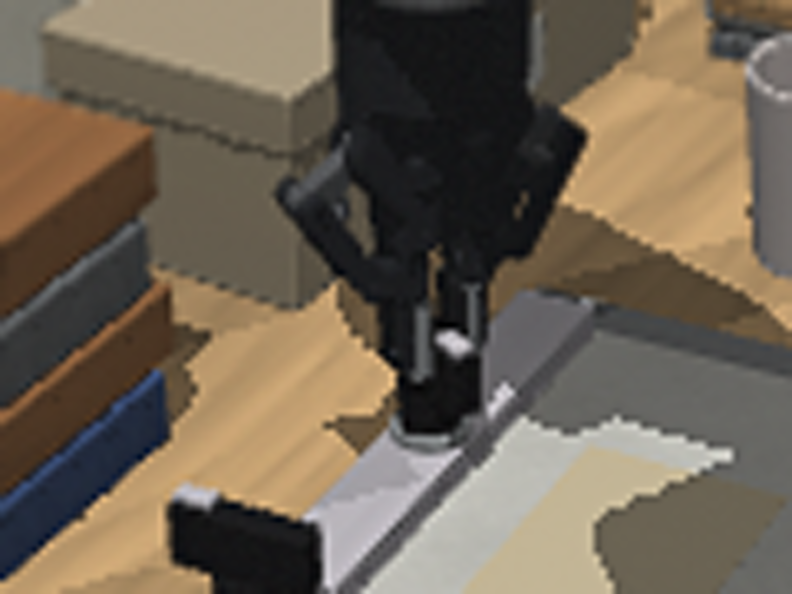

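Emit:
jog_arm(dr=[[0,0,0],[0,0,0.1],[0,0,0.13],[0,0,0.13],[0,0,0.13],[0,0,0.13],[0,0,0.13],[0,0,0.13],[0,0,0.12],[0,0,0]], slide=[[0.0015,0,0],[0,0,0],[0,0,0],[0,0,0],[0,0,0],[0,0,0],[0,0,0],[0,0,0],[0,0,0],[0,0,0]], gripper=[-1,-1,-1,-1,-1,-1,-1,-1,-1,-1])

```text
time_s: 76.0
position: [0.6849, -0.163, 0.0787]
tool_rot: [[0.998, 0.056, 0.011], [0.056, -0.998, 0.003], [0.012, -0.002, -1.0]]
ft_force: [20.2, 12.5, -4.8]
grip_width: 0.0141
```

Run:
```python
from h import *
plan(-87.6,(.680,-.167,None))
s=observe();print(s["wrist_torque"],s["ft_force"])
```

```text
t 76.0 pos [ 0.6849 -0.163   0.0787] yaw 3.21 grip 0.0141 F [20.2 12.5 -4.8] tilt [0.0114 0.0028] q6 -26
  drz total 1.5849
  -> [ 0.68   -0.167   0.0787] slide total [ 0.0038  0.0051 -0.    ]  /5: [ 0.0008  0.001  -0.    ]  /10: [ 0.0004  0.0005 -0.    ]
[ 2.09451323 -3.02938329  0.09734628] [20.19275016 12.48447954 -4.75307865]
```

Emit:
jog_arm(dr=[[0,0,0],[0,0,0],[0,0,0.1],[0,0,0.12],[0,0,0.12],[0,0,0.12],[0,0,0.12],[0,0,0.12],[0,0,0],[0,0,0]], slide=[[0.0015,-0.001,0],[0.0015,-0.001,0],[0,0,0],[0,0,0],[0,0,0],[0,0,0],[0,0,0],[0,0,0],[0,0,0],[0,0,0]], gripper=[-1,-1,-1,-1,-1,-1,-1,-1,-1,-1])

```text
time_s: 77.0
position: [0.6881, -0.1635, 0.0787]
tool_rot: [[0.801, -0.599, 0.013], [-0.599, -0.801, -0.001], [0.011, -0.007, -1.0]]
ft_force: [22.8, 2.0, -6.9]
grip_width: 0.0137
```

Run:
```python
from h import *
plan(-87.6,(.680,-.167,None))
s=observe();print(s["wrist_torque"],s["ft_force"])
```

```text
t 77.0 pos [ 0.6881 -0.1635  0.0787] yaw -36.80 grip 0.0137 F [22.8  2.  -6.9] tilt [ 0.0127 -0.0013] q6 14
  drz total 0.8866
  -> [ 0.68   -0.167   0.0787] slide total [ 0.0031  0.0082 -0.    ]  /5: [ 0.0006  0.0016 -0.    ]  /10: [ 0.0003  0.0008 -0.    ]
[ 0.46975628 -3.26504339  0.0618084 ] [22.80220542  1.99304742 -6.89584024]
```

Emit:
jog_arm(dr=[[0,0,0],[0,0,0],[0,0,0.08],[0,0,0.1],[0,0,0.1],[0,0,0.1],[0,0,0.1],[0,0,0.1],[0,0,0],[0,0,0]], slide=[[0.0015,-0.0011,0],[0.0015,-0.0011,0],[0,0,0],[0,0,0],[0,0,0],[0,0,0],[0,0,0],[0,0,0],[0,0,0],[0,0,0]], gripper=[-1,-1,-1,-1,-1,-1,-1,-1,-1,-1])

```text
time_s: 78.0
position: [0.69, -0.1655, 0.0787]
tool_rot: [[0.34, -0.94, 0.008], [-0.94, -0.34, -0.004], [0.006, -0.007, -1.0]]
ft_force: [12.4, -5.1, -3.7]
grip_width: 0.0138
```

Run:
```python
from h import *
plan(-87.6,(.680,-.167,None))
s=observe();print(s["wrist_torque"],s["ft_force"])
d=cam("side");crop(d,230,140,350,230,6.6,"k20.png")
```

```text
t 78.0 pos [ 0.69   -0.1655  0.0787] yaw -70.10 grip 0.0138 F [12.4 -5.1 -3.7] tilt [ 0.0084 -0.0037] q6 47
  drz total 0.3054
  -> [ 0.68   -0.167   0.0787] slide total [ 0.001   0.0101 -0.    ]  /5: [ 0.0002  0.002  -0.    ]  /10: [ 0.0001  0.001  -0.    ]
[-0.68430645 -1.91678426 -0.00229221] [12.3512553  -5.06391898 -3.71231099]
```

View pics/k20.png

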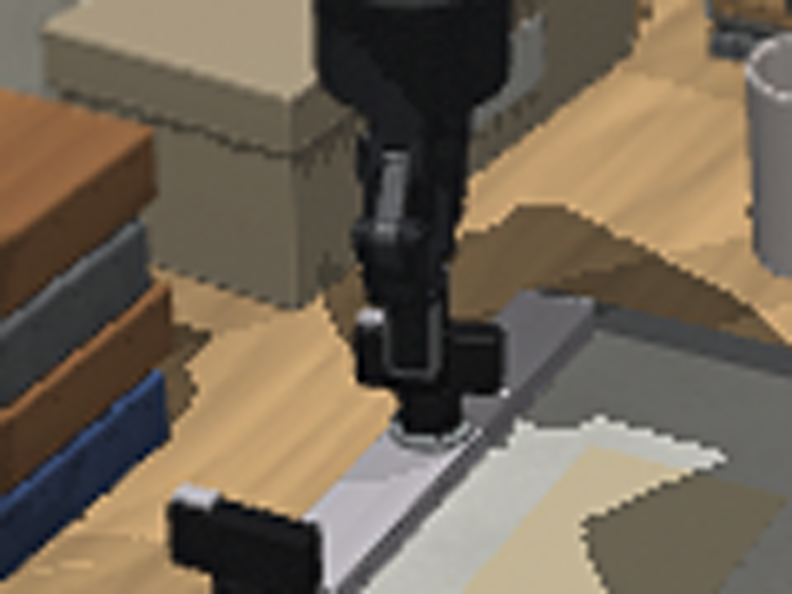

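Emit:
jog_arm(dr=[[0,0,0],[0,0,0.07],[0,0,0.08],[0,0,0.08],[0,0,0.06],[0,0,0.04],[0,0,0.03],[0,0,0],[0,0,0],[0,0,0]], slide=[[0.0016,-0.0015,0],[0,0,0],[0,0,0],[0,0,0],[0,0,0],[0,0,0],[0,0,0],[0,0,0],[0,0,0],[0,0,0]], gripper=[-1,-1,-1,-1,-1,-1,-1,-1,-1,-1])

```text
time_s: 79.05
position: [0.6906, -0.167, 0.0787]
tool_rot: [[-0.01, -1.0, 0.005], [-1.0, 0.01, -0.005], [0.005, -0.005, -1.0]]
ft_force: [5.3, -7.9, -0.5]
grip_width: 0.0139
```

Run:
```python
from h import *
plan(-87.6,(.680,-.167,None))
s=observe();print(s["wrist_torque"],s["ft_force"])
```

```text
t 79.0 pos [ 0.6906 -0.167   0.0787] yaw -90.60 grip 0.0139 F [ 5.3 -7.9 -0.5] tilt [ 0.0045 -0.0047] q6 68
  drz total -0.0524
  -> [ 0.68   -0.167   0.0787] slide total [-0.0004  0.0106 -0.    ]  /5: [-0.0001  0.0021 -0.    ]  /10: [-0.      0.0011 -0.    ]
[-1.16740999 -0.82968827  1.15438886] [ 5.342237   -7.91685662 -0.5235028 ]
```

The torque is 1.15 N m, so the right knob is at its stop. Releasing, rising and backing away.

Emit:
jog_arm(dr=[[0,0,0],[0,0,0],[0,0,0],[0,0,0],[0,0,0],[0,0,0],[0,0,0],[0,0,0],[0,0,0],[0,0,0]], slide=[[0,0,0],[0,0,0],[0,0,0],[0,0,0],[0,0,-0.02],[0,0,-0.03],[0,0,-0.04],[0,0,-0.04],[0,0,-0.02],[0,0,0]], gripper=[0.1,0.1,0.1,0.1,0.1,0.1,0.1,0.1,0.1,0.1])

```text
time_s: 80.05
position: [0.6901, -0.1649, 0.2311]
tool_rot: [[-0.012, -1.0, 0.006], [-1.0, 0.012, -0.003], [0.002, -0.006, -1.0]]
ft_force: [0.9, -0.7, 0.2]
grip_width: 0.0468
```

Emit:
jog_arm(dr=[[0,0,0],[0,0,0],[0,0,0],[0,0,0],[0,0,0],[0,0,0],[0,0,0],[0,0,0],[0,0,0],[0,0,0]], slide=[[0.0,0.04,0],[0.02,0.04,0],[0.03,0.035,0],[0.035,0.035,0],[0.035,0.035,0],[0.035,0.035,0],[0.035,0.035,0],[0.035,0.035,0],[0.035,0.035,0],[0.035,0.035,0]], gripper=[0.1,0.1,0.1,0.1,0.1,0.1,0.1,0.1,0.1,0.1])

```text
time_s: 81.05
position: [0.324, -0.4561, 0.2259]
tool_rot: [[-0.012, -1.0, -0.001], [-1.0, 0.012, 0.002], [-0.002, 0.001, -1.0]]
ft_force: [1.7, -0.4, -0.0]
grip_width: 0.0471
```

Run:
```python
from h import *
plan(-90,)
d=cam("side");crop(d,180,140,460,350,2.8,"z1.png")
d=cam("top");crop(d,100,120,520,350,1.9,"z2.png");crop(d,240,155,400,215,4.8,"z3.png")
```

```text
t 81.0 pos [ 0.324  -0.4561  0.2259] yaw -90.67 grip 0.0471 F [ 1.7 -0.4 -0. ] tilt [-0.0009  0.0023] q6 24
  drz total -0.0117
```

View pics/z1.png

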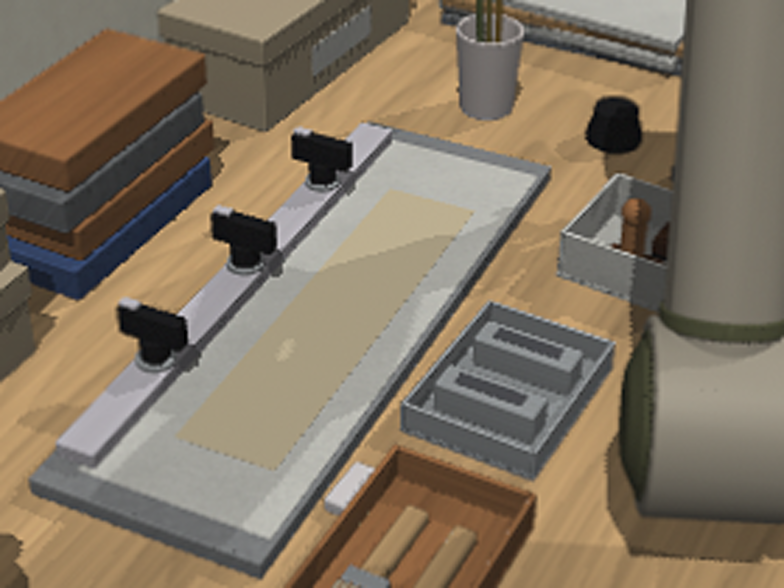

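View pics/z2.png

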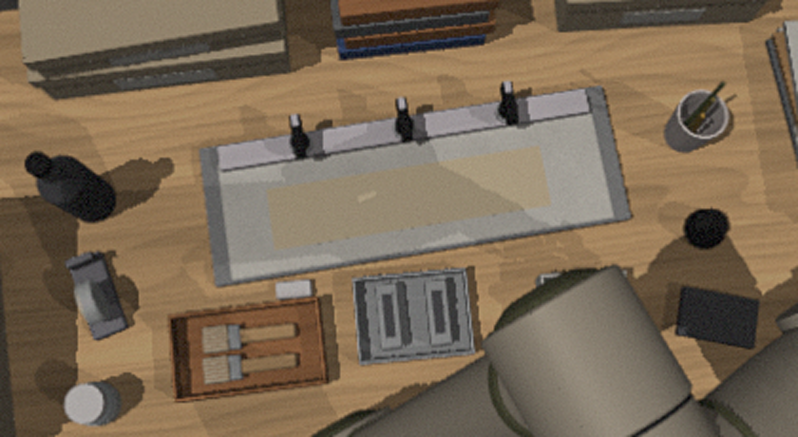

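View pics/z3.png

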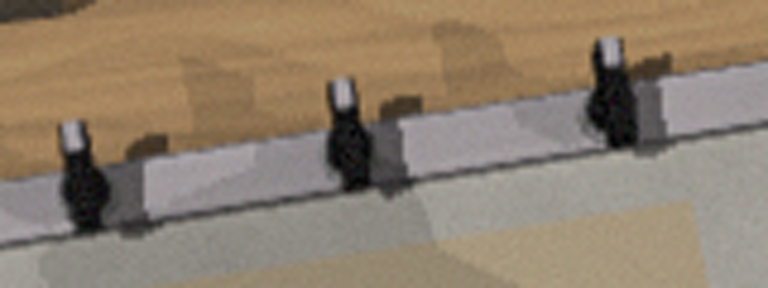

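Emit:
jog_arm(dr=[[0,0,0],[0,0,0],[0,0,0],[0,0,0],[0,0,0],[0,0,0],[0,0,0],[0,0,0],[0,0,0],[0,0,0]], slide=[[0.02,0.03,-0.01],[0.02,0.03,-0.01],[0.015,0.03,0],[0.01,0.03,0],[0,0.02,0],[0,0,0],[0,0,0],[0,0,0],[0,0,0],[0,0,0]], gripper=[0.1,0.1,0.1,0.1,0.1,0.1,0.1,0.1,0.1,0.1])

```text
time_s: 82.15
position: [0.1858, -0.5187, 0.2472]
tool_rot: [[-0.011, -1.0, 0.0], [-1.0, 0.011, 0.0], [-0.0, -0.0, -1.0]]
ft_force: [0.1, 0.2, 0.4]
grip_width: 0.0472
```

Run:
```python
from knob import *
fit([(.673,.132),(.679,-.018),(.686,-.167)],np.radians([2.4]*3))
dt=cam("top")
fit([(.673,.132),(.679,-.018),(.686,-.167)],np.radians([2.4]*3),imgs=[dt])
th=np.radians(2.4)
for c in [(.673,.132),(.679,-.018),(.686,-.167)]:
    v=np.array([np.cos(th),np.sin(th)])
    p=proj(dt,[(*(np.array(c)+.03*v),.084),(*(np.array(c)-.03*v),.056)]);q=p[1]-p[0];print("expected slope deg",np.degrees(np.arctan2(q[0],q[1])))
crop(dt,360,240,480,330,6,"z4.png")
d=cam("side");crop(d,360,160,460,260,6,"z5.png")
```

```text
(np.float64(-3.323335613914721), array([0.67173693, 0.13039768]), np.float64(0.7851962612947859))
(np.float64(4.281687654162901), array([ 0.68052965, -0.01664472]), np.float64(0.8020620986450934))
(np.float64(0.26683236158190754), array([ 0.68478052, -0.16692485]), np.float64(0.6846435833548128))
(np.float64(2.08703212000795), array([0.67072608, 0.13038897]), np.float64(0.42936096718480143))
(np.float64(4.0222499246694206), array([ 0.67128866, -0.01786734]), np.float64(0.42744536008599066))
(np.float64(1.0122434278223635), array([ 0.68328074, -0.16710099]), np.float64(0.3709573091849935))
expected slope deg 9.920299502258903
expected slope deg 8.40078010839972
expected slope deg 6.907309438894989
```

View pics/z4.png

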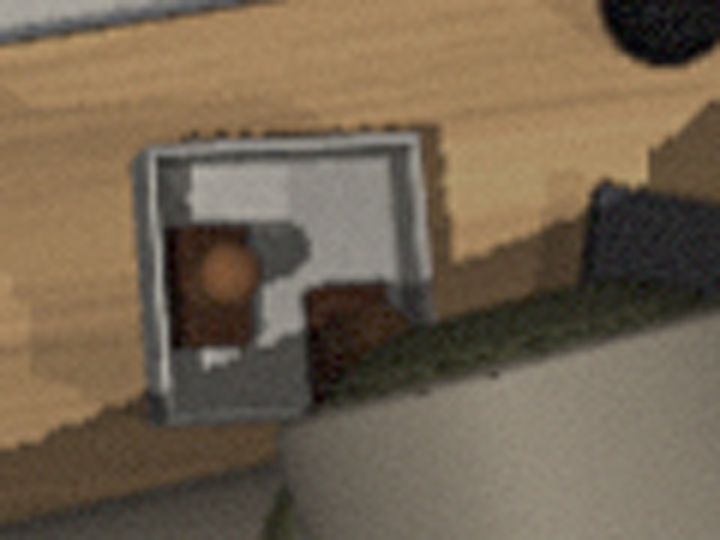

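View pics/z5.png

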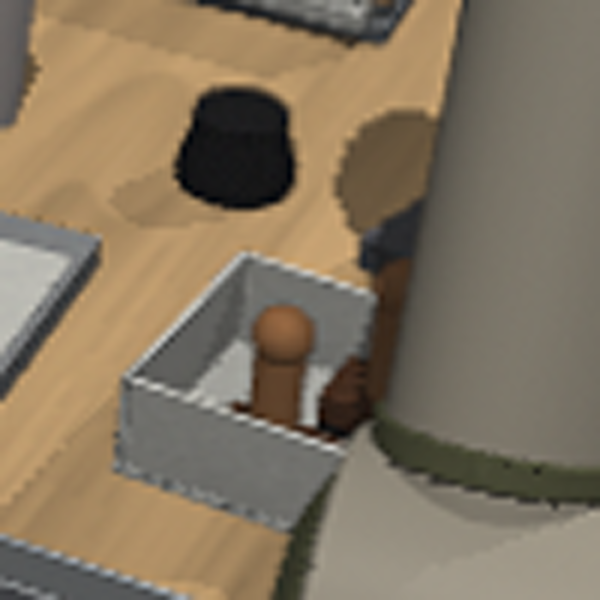

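Knob marks are at the far ends and the receivers look right. Part of the second stamp is hidden behind the arm, so I'll swing clear for a full view.

Emit:
jog_arm(dr=[[0,0,0],[0,0,0],[0,0,0],[0,0,0],[0,0,0],[0,0,0],[0,0,0],[0,0,0],[0,0,0],[0,0,0]], slide=[[-0.03,-0.025,0],[-0.035,-0.025,0],[-0.038,-0.02,0],[-0.038,-0.015,0],[-0.038,-0.015,0],[-0.038,-0.012,0],[-0.038,-0.012,0],[-0.038,-0.01,0],[-0.038,-0.01,0],[-0.038,-0.01,0]], gripper=[0.1,0.1,0.1,0.1,0.1,0.1,0.1,0.1,0.1,0.1])

```text
time_s: 83.35
position: [0.3436, -0.1502, 0.2475]
tool_rot: [[-0.012, -1.0, 0.001], [-1.0, 0.012, -0.0], [0.0, -0.001, -1.0]]
ft_force: [0.4, -0.1, -0.4]
grip_width: 0.0471
```

Emit:
jog_arm(dr=[[0,0,0],[0,0,0],[0,0,0],[0,0,0],[0,0,0],[0,0,0],[0,0,0],[0,0,0],[0,0,0],[0,0,0]], slide=[[-0.038,-0.01,0],[-0.038,-0.01,0],[-0.038,-0.01,0],[-0.038,-0.005,0],[-0.03,0,0],[-0.02,0,0],[0,0,0],[0,0,0],[0,0,0],[0,0,0]], gripper=[0.1,0.1,0.1,0.1,0.1,0.1,0.1,0.1,0.1,0.1])

```text
time_s: 84.35
position: [0.3809, 0.0491, 0.2473]
tool_rot: [[-0.013, -1.0, -0.0], [-1.0, 0.013, -0.0], [0.0, 0.0, -1.0]]
ft_force: [-0.1, -0.5, -0.0]
grip_width: 0.047
```

Run:
```python
from h import *
plan(-90,)
d=cam("side");crop(d,360,160,460,260,6,"z6.png")
d=cam("top");crop(d,350,230,510,330,5,"z7.png");crop(d,240,155,400,215,4.8,"z8.png")
```

```text
t 84.3 pos [0.3809 0.0491 0.2473] yaw -90.76 grip 0.0470 F [-0.1 -0.5 -0. ] tilt [-0.     -0.0001] q6 80
  drz total -0.0133
```

View pics/z6.png

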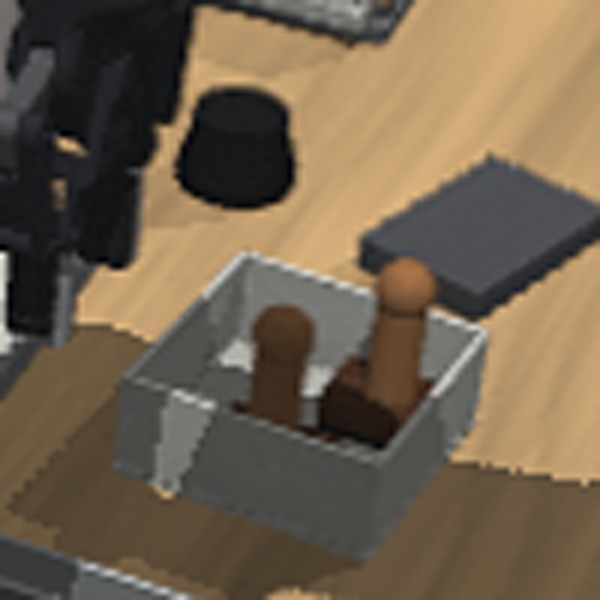

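View pics/z7.png

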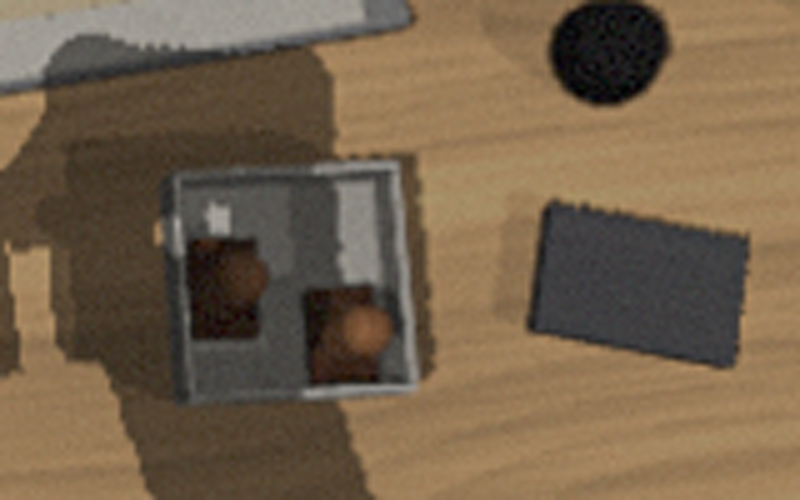

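Run:
```python
from h import *
d=cam("top");s=cam("side")
u=lambda x,y:(x/5-.5+350,y/5-.5+230)
for nm,cs,ball in [("A",[(191,240),(255,238),(260,338),(193,338)],(243,278)),("B",[(305,290),(368,286),(376,380),(310,383)],(367,325))]:
    p=ray(d,[u(*c) for c in cs],.024);c=p.mean(0);print(nm,p.round(4)[:,:2].tolist(),c.round(4))
    print(" ball exp top",((proj(d,[(c[0],c[1],.079)])[0]-[350,230]+.5)*5).round(),"seen",ball)
    print(" side exp ball, basebottom",((proj(s,[(c[0],c[1],.079),(c[0],c[1],.004),(c[0],c[1],.024)])-[360,160]+.5)*6).round().tolist())
    print(" side base top corners",((proj(s,p)-[360,160]+.5)*6).round().tolist())
```

```text
A [[0.4092, -0.1883], [0.4062, -0.2224], [0.3535, -0.217], [0.3578, -0.1818]] [ 0.3817 -0.2024  0.024 ]
 ball exp top [243. 278.] seen (243, 278)
 side exp ball, basebottom [[285.0, 331.0], [268.0, 476.0], [272.0, 438.0]]
 side base top corners [[200.0, 437.0], [236.0, 399.0], [346.0, 439.0], [308.0, 479.0]]
B [[0.3756, -0.2446], [0.3737, -0.2783], [0.3242, -0.2746], [0.327, -0.2396]] [ 0.3501 -0.2593  0.024 ]
 ball exp top [363. 326.] seen (367, 325)
 side exp ball, basebottom [[401.0, 286.0], [381.0, 429.0], [386.0, 392.0]]
 side base top corners [[320.0, 393.0], [350.0, 356.0], [454.0, 390.0], [422.0, 429.0]]
```

The second stamp matches an upright one at (0.350, -0.259) in both views. It had shifted a little inside the box but is fully in it. Handing in.

Run:
```python
from rig import env
print(env.close_job())
```

```text
the job is handed in; nothing more can be done
None
```

The job is done and handed in at about 85 s of robot time. All six tools were put away first, then the knobs were turned: middle, left, right.

- **Tools:** Both brushes lie flat in the wooden tray, both weights are in the steel tray, and both stamps stand upright in the card box. One stamp sits about 27 mm from where I put it, against the side of the box nearest the robot. I took that for the knock, and it is still fully inside.
- **Knobs:** Each knob was turned until the wrist torque jumped from about 0 to between 0.8 and 1.15 N m, which I took as its stop. The marked ends point away from the robot, square across the clamp bar.
- **Other things:** The last full views showed the other things on the desk in place.
- **What disagreed:**
  - The first grip on the middle knob caught its round hub, so I re-gripped higher on the bar.
  - The final knob angles from the pictures scatter by about 2° around the stop direction. The fit using both cameras was poor, off by up to 6°. I relied on the torque instead.
  - The right knob's axis lay several mm from where I gripped, giving side forces up to about 24 N at the wrist while turning.

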